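Rack rinsed strut plates in the dryer and switch on the blower

TASK

Stand every rinsed strut plate from the drip mat on its end in the dryer's slotted rack, one to a slot, upright and right down on the slot floor. When all of them are in, lift the clear guard of the switch box, flip the toggle fully over to on (away from the robot), and lower the guard until it is shut. Do not disturb the other things on the bench.

Things in the scene. Friction and masses are not known exactly. Their poses are not given: they have to be found in the camera images.
- plate1: flat zinc-plated strut plate with three dark bolt holes, 137 x 41 x 6 mm, about 0.25 kg, lying flat on the drip mat; 3 or 4 of plate1 to plate5 are there. Origin: centre of its underside as it lies; x along the 137 mm, y across the 41 mm, z through the thickness. Either end may go down in a slot; seated, the origin is 68.5 mm above the slot floor
- plate2: flat zinc-plated strut plate with three dark bolt holes, 137 x 41 x 6 mm, about 0.25 kg, lying flat on the drip mat; 3 or 4 of plate1 to plate5 are there. Origin: centre of its underside as it lies; x along the 137 mm, y across the 41 mm, z through the thickness. Either end may go down in a slot; seated, the origin is 68.5 mm above the slot floor
- plate3: flat zinc-plated strut plate with three dark bolt holes, 137 x 41 x 6 mm, about 0.25 kg, lying flat on the drip mat; 3 or 4 of plate1 to plate5 are there. Origin: centre of its underside as it lies; x along the 137 mm, y across the 41 mm, z through the thickness. Either end may go down in a slot; seated, the origin is 68.5 mm above the slot floor
- plate4: flat zinc-plated strut plate with three dark bolt holes, 137 x 41 x 6 mm, about 0.25 kg, lying flat on the drip mat; 3 or 4 of plate1 to plate5 are there. Origin: centre of its underside as it lies; x along the 137 mm, y across the 41 mm, z through the thickness. Either end may go down in a slot; seated, the origin is 68.5 mm above the slot floor
- plate5: flat zinc-plated strut plate with three dark bolt holes, 137 x 41 x 6 mm, about 0.25 kg, lying flat on the drip mat; 3 or 4 of plate1 to plate5 are there. Origin: centre of its underside as it lies; x along the 137 mm, y across the 41 mm, z through the thickness. Either end may go down in a slot; seated, the origin is 68.5 mm above the slot floor
- rack: parts dryer, fixed: grey plenum 235 (x) x 130 (y) x 60 mm tall, blower on its left (+y), aluminium slotted rack on top. Origin: centre of the underside; x points away from the robot, across the slots. Six slots, slot k at x = (k - 3.5) x 26 mm, each 9 mm wide (x), 46 mm long (y). Dividers 17 mm thick: walls 36 mm high, then a roof-shaped ridge 8.5 mm high that guides a plate in
- slot1 (a point): centre of the floor of slot 1, the nearest to the robot, 60 mm above the bench; axes as rack. Side rails 47 mm high, their lips turned out a little, close the slots' ends
- slot6 (a point): centre of the floor of slot 6, the farthest from the robot; axes as rack. A standing plate reaches 197 mm above the bench; a gripper that leans over the neighbouring slots needs those empty, so fill in turn from the end that it does not lean over
- switchbox: weatherproof switch box of the dryer, fixed, cast aluminium, 125 (x) x 100 (y) x 51 mm tall, face up, a toggle lever in the middle of the face under a clear hinged guard. Origin: centre of the underside; x points away from the robot
- guard (a joint): angle of the clear guard, rad: 0 = shut, 1.8 = stop, thrown back; may start ajar by up to 0.2. Hinged along y at the far edge of the box: opening lifts its front edge up and away from the robot. Stiff hinge (0.09 N m): stays where it is left. A dome 119 (x) x 94 (y) x 51 mm tall, 3 mm walls, open underneath
- guard_bar (a point): middle of the orange pull bar on the guard's front wall: a 10 mm round bar along y, 68 mm long between two side arms, 38 mm clear of the dome's front wall, with the guard shut 157 mm nearer than the hinge line and 34 mm above it (86 mm above the bench, the dome top at 103 mm); it can be pinched from above at any guard angle. Its axes turn with the guard
- guard_hinge (a point): middle of the guard's hinge line, 60 mm beyond the box's centre and 52 mm above the bench; axes as switchbox, hinge along y
- toggle (a joint): angle of the toggle lever, rad: 0 = off (leaning 0.45 rad towards the robot, red mark), 0.9 = on (leaning 0.45 rad away from the robot, green mark). Pivot 55 mm above the bench at the box's centre, axis along y; friction holds it where it is left (about 1.2 N at the tip)
- toggle_tip (a point): tip of the toggle lever, 43 mm from its pivot; its black end is 14 mm thick
- mat: black rubber drip mat, fixed, 320 x 310 x 4 mm; origin: centre of the underside
- hanger1: loose conduit hanger (bent zinc strap ring with bolt, about 55 x 40 x 20 mm) lying on the drip mat among the plates; leave it alone
- hanger2: loose conduit hanger, about 60 x 46 x 20 mm, on the bench in front of the switch; leave it alone
- sealed_box: closed brown carton, 150 x 120 x 100 mm, to the right of the switch; leave it alone
- strut: offcut of steel strut channel, 150 x 41 x 41 mm, at the back; leave it alone
- screwdriver: screwdriver, 200 mm, lying at the back; leave it alone
- degreaser: white bottle of degreaser, 70 mm across, 170 mm tall, to the right of the switch; leave it alone
There are look-alikes about, which are no part of the job. Leave any brown look-alike of the plate3 alone.

How it is judged:
By the outcome, as a careful person would: the job done as asked, in the order asked, and still so for the second after the job is handed in, with the robot touching nothing.
Of plate1, plate2, plate3, plate4, plate5 only 3 to 4 are there at a start; the rules pass over those that are not, and their reading is None.
At some moment in a run one of plate1, plate2, plate3, plate4, plate5 may be knocked a few centimetres aside while the robot is not near it.
Once in a run the grip may slacken for a moment while it holds something.
It also fails if it takes over 210 s, if anything falls off the work surface, if the arm or the gripper's body presses on something with over 40 N, if the wrist force passes 120 N, or if a joint passes its speed limit or range.

ROBOT

A 6-joint arm with a two-finger parallel gripper is mounted at the origin on the work surface. World frame = base frame: x ahead of the robot, y to its left, z up, the work surface at z = 0. Lengths are in m, angles in rad, forces in N, time in s.
With the tool pointing down it reaches from about 0.3 to 0.775 m from the base axis. Payload 14.6 kg.
Tool frame: the origin (TCP) lies between the finger pads; the fingertips stand 8 mm ahead of it and the grasp point (between the pads) lies 11 mm behind it (ctrl.tip_reach is the distance from the TCP to the fingertips, in m); y points along the fingers, z is the direction in which the jaws open and shut, and the axes are right-handed (so a half turn about y gives the same grasp; the last joint's range is limited). The gripper opens to 94 mm and grips with 3 to 60 N. Pads are 16 mm wide; open, the fingers measure 119 mm over their backs; the gripper's body (75 mm by 177 mm) begins 78 mm behind the grasp point.
Start: joints at [1.12, 0.3, 1.521, -0, 1.321, -0.067], TCP at [0.206, 0.51, 0.213] pointing down, gripper open.
Joint ranges: [-3.03, 3.03], [-0.79, 2.21], [0.23, 2.52], [-1.04, 4.18], [0, 3.07], [-2.55, 2.55]. Speed limits (rad/s): [2.22, 2.22, 2.57, 3.14, 3.14, 3.14].

INTERFACE

Orientations are given as [roll, pitch, yaw] about the fixed x, y, z axes, in that order (R = Rz(yaw) Ry(pitch) Rx(roll)).
In Python, from station import ctrl gives the robot as it stands.
- The arm moves only by the tool play_rows, never from a script. Its arguments are lists of equal length, an entry for each row: "twist": the turn, a rotation vector about the world's x, y, z as a fraction of full scale, a list of three; "travel": the shift along the world's x, y, z as a fraction of full scale, a list of three; "grip": the gripper's target within -1 to 1 (shut at 1, half-way at 0, fully open at -1). A call has 1 to 12 rows; each row shifts and turns the commanded pose from where the row before left it; what a row does not reach is not made up. Full scale, the value 1, is 5 cm for a shift and 90 degrees for a turn. A row lasts 1/10 s, in which the tool goes at most 50 mm and 8.59 degrees, less where a joint would pass 70% of its speed; a pose out of reach is approached as far as the arm can. A call with a number of a shift or a turn outside -1 to 1 is refused whole. A call with a gripper value outside its range is refused whole. The fingers move at their own pace and stop on an object; "force" is the grip in N (left out, the last holds). Time passes only in rows, so rows that do not move let the fingers close. It gives the time, the measured TCP pose, the force and the opening at its end, in the units of the state.
- ctrl.get_obs(): the state, without advancing time (a new reading comes with each control period).
- ctrl.camera(name): name is "scene" or "top" or "wrist"; returns a dict with "img" (400x640x3 uint8, red, green, blue), "vfov" (degrees; the focal length in pixels is half the picture's height over the tangent of half this angle, whatever the lens; pixels are square), "cx", "cy" (the principal point, pixels), "rvec" (rotation vector, rad) and "tvec" (3), from world to camera coordinates, as OpenCV has them. Camera axes: x right, y down, z forward; pixel columns grow to the right and rows downward; lengths in m; the calibration is good to about 2 mm. The wrist camera is an equidistant fisheye: a pixel r from the principal point sees the ray r / f radians off the axis. A picture is of the moment at which its call begins. There is no depth.
- ctrl.hand_in(): hands the job in, once; it reports no verdict.
Trained networks look in a picture, given as the dict that the camera call returned (one of the last four; its "shot" number tells which), for a name from the list of things; names that differ only in an ending like _2 or _b are one class to them, and where a whole thing is asked for, a point or a joint stands for the part that bears it (a point fixed in the world has none). Each returns a list of dicts, best first, with "confidence" (0 to 1); they miss things now and then, are a little off and sometimes report something else, mostly with a low value. They report only what shows in the picture. A call takes as long as a camera call. They do not tell look-alikes from the thing itself.
- ctrl.boxes_of(name, picture): "point" ([column, row] in pixels, amid what is visible of it).
- ctrl.trace(name, picture): "pixels" (400x640 bool, what is visible of it) and "point" ([column, row] in pixels, amid what is visible of it).
The state is a dict: "time_s": time; "qpos": joint angles; "joint_vel": joint speeds; "tau": joint torques, N m; "ee_pos": TCP position; "eef_rot": TCP orientation; "force": force on the tool from outside, world axes, zero at the start; "moment": the same for the moment, N m; "grip_width": finger opening in m.
Only numpy, scipy, OpenCV 4.12 (cv2) and the standard library are available. Lean on these libraries where they do the work, as an engineer would, in place of code of your own. Each camera call takes 0.05 s, during which the arm holds its last target.

## Working session

There is one attempt and no reset: what is moved stays moved. The work goes in short steps, Python scripts to look and compute and a tool call to move; the robot and the scene stay as the last step left them, time stands still between calls to the robot, and variables do not carry over. Pictures are saved under pics/ and viewed, and the job is handed in when it is done.

Besides the shell and the picture viewer there is one more tool, called after "Request:" in YAML: its name, and indented under it one key for each argument. play_rows: Moves the arm, as the interface text tells. Its arguments: {"type":"object","properties":{"twist":{"type":"array"},"travel":{"type":"array"},"grip":{"type":"array"},"force":{"type":"number"}},"required":["twist","travel","grip"]}

```bash
ls -la; mkdir -p pics; python3 - <<'E'
from station import ctrl
import cv2
o=ctrl.get_obs(); print(o)
for n in ["scene","top","wrist"]:
    c=ctrl.camera(n); cv2.imwrite(f"pics/a_{n}.png",c["img"][:,:,::-1]); print(n,c["vfov"],c["cx"],c["cy"],c["rvec"],c["tvec"],c["shot"])
E
```

```text
total 12
drwxr-xr-x  3 agent agent 4096 Dec  7 04:03 .
drwxr-xr-x 23 root  root  4096 Dec  7 04:03 ..
drwxr-xr-x  2 agent agent 4096 Dec  7 04:03 pics
{'time_s': 0.0, 'qpos': array([ 1.12039798e+00,  3.00482044e-01,  1.52159130e+00,  6.75124617e-06,
        1.32071794e+00, -6.66290070e-02]), 'joint_vel': array([ 7.01248822e-04,  1.52700388e-04, -4.06387155e-04,  6.17320064e-05,
       -1.40019857e-03, -4.62575390e-04]), 'tau': array([ 2.31990671e-03, -5.31812668e+01, -3.52729547e+01,  7.09124445e-02,
        2.44874088e-02, -1.19656715e-04]), 'ee_pos': array([0.20583131, 0.5097494 , 0.21287601]), 'eef_rot': array([-1.57199186e+00,  8.63287855e-05, -3.83771068e-01]), 'force': array([-0.54000251, -0.76060525,  0.93879764]), 'moment': array([-0.04165666,  0.01888   ,  0.01566365]), 'grip_width': 0.09401768069850923}
scene 55.2614093814292 329.75761779487857 201.48500761399822 [ 2.18837668  0.5408404  -0.29307715] [-0.43061001 -0.16241838  1.47077123] 1
top 53.78675956045737 315.32058961609994 201.77895576157528 [ 2.18798965 -2.13702512  0.10977521] [-0.14021374  0.5819396   1.15223416] 2
wrist 65.70646984690485 321.16941848020633 197.3011115450104 [-2.42322849 -1.63706873 -0.20750029] [-0.54963937 -0.02704623  0.39039204] 3
```

View pics/a_scene.png

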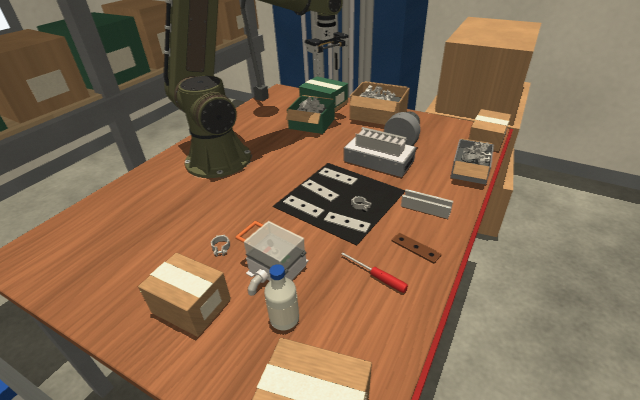

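View pics/a_top.png

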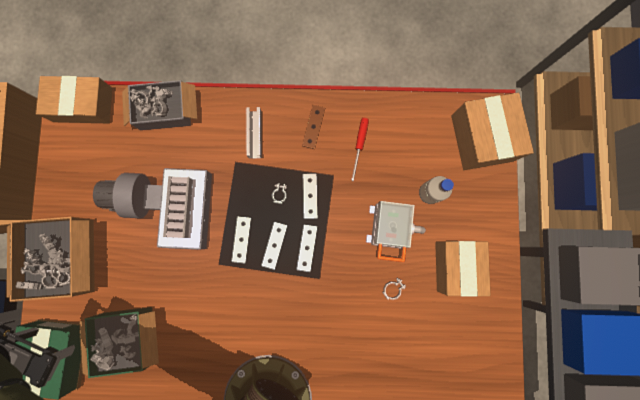

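View pics/a_wrist.png

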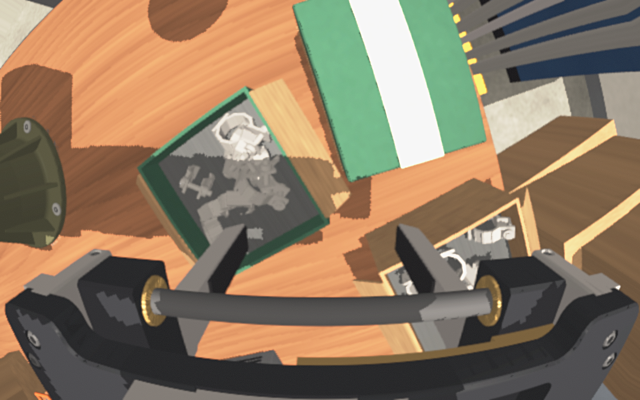

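The top view shows four zinc plates on the mat at about (310,196), (242,240), (274,245) and (307,248). A brown look-alike lies off the mat at (314,127). The rack is at (180,207) and the switch box at (393,225).

```bash
cat > h.py <<'E'
from station import ctrl
import numpy as np, cv2
from scipy.spatial.transform import Rotation as Ro
def K(c):
    f=200/np.tan(np.radians(c["vfov"])/2); return np.array([[f,0,c["cx"]],[0,f,c["cy"]],[0,0,1]])
def ray(c,uv):
    R=cv2.Rodrigues(np.array(c["rvec"]))[0]; t=np.array(c["tvec"])
    d=R.T@(np.linalg.inv(K(c))@np.array([uv[0],uv[1],1.])); return -R.T@t, d
def atz(c,uv,z):
    o,d=ray(c,uv); return o+d*(z-o[2])/d[2]
def proj(c,P):
    return cv2.projectPoints(np.atleast_2d(P).astype(float),np.array(c["rvec"]),np.array(c["tvec"]),K(c),None)[0][:,0]
def tri(c1,u1,c2,u2):
    o1,d1=ray(c1,u1);o2,d2=ray(c2,u2);d1/=np.linalg.norm(d1);d2/=np.linalg.norm(d2)
    A=np.stack([d1,-d2],1);s=np.linalg.lstsq(A,o2-o1,rcond=None)[0]
    p,q=o1+d1*s[0],o2+d2*s[1]; return (p+q)/2,np.linalg.norm(p-q)
def mrect(c,m,z):
    cs=max(cv2.findContours(m.astype(np.uint8),cv2.RETR_EXTERNAL,cv2.CHAIN_APPROX_NONE)[0],key=len)[:,0,:]
    W=np.array([atz(c,p,z)[:2] for p in cs]); (ctr,(w,h),a)=cv2.minAreaRect((W*1000).astype(np.float32))
    if w<h: w,h,a=h,w,a+90
    a=(a+90)%180-90
    return np.round(ctr,1),round(w,1),round(h,1),round(a,1)
def plates(c):
    out=[]
    for d in ctrl.trace("plate1",c):
        if d["confidence"]<.2: continue
        out.append((round(d["confidence"],2),np.round(d["point"]))+mrect(c,d["pixels"],.010 ))
    return out
def save(c,n,s=1,crop=None):
    im=c["img"][:,:,::-1]
    if crop: im=im[crop[1]:crop[3],crop[0]:crop[2]]
    cv2.imwrite("pics/"+n,cv2.resize(im,None,fx=s,fy=s,interpolation=cv2.INTER_CUBIC))
E
python3 - <<'E'
from h import *
t=ctrl.camera("top"); s=ctrl.camera("scene")
for c in (t,s):
    for p in plates(c): print(p)
for n,z in (("mat",.004),("rack",.06),("switchbox",.051),("guard",.1),("guard_bar",.086),("toggle",.09)):
    for c in (t,s):
        for d in ctrl.trace(n,c)[:2]:
            print(n,round(d["confidence"],2),np.round(d["point"]),mrect(c,d["pixels"],z))
save(t,"b_rack.png",5,(80,150,230,260)); save(t,"b_sw.png",6,(350,180,440,280)); save(s,"b_ss.png",4,(220,210,340,310)); save(s,"b_sr.png",4,(330,100,470,190))
save(t,"b_mat.png",5,(210,150,340,285))
E
```

```text
(0.78, array([313., 191.]), array([ 609.5, -109.3]), 139.3, 46.9, 2.9)
(0.78, array([307., 244.]), array([ 449.8, -103.8]), 133.5, 41.4, -6.8)
(0.86, array([416., 248.]), array([ 825.9, -122.2]), 136.5, 49.2, -10.6)
(0.84, array([350., 221.]), array([ 608. , -112.9]), 132.7, 45.8, 5.8)
(0.77, array([301., 208.]), array([ 447.9, -106.8]), 136.0, 44.3, -8.8)
(0.55, array([321., 190.]), array([455.1,  -6.7]), 143.8, 51.1, -15.9)
(0.53, array([338., 173.]), array([469.4,  91.9]), 139.9, 46.6, -5.1)
(0.26, array([186., 292.]), array([ 359.4, -528.3]), 243.9, 177.2, 1.0)
mat 0.81 [271. 212.] (array([531.2,  -8.7]), 323.3, 308.4, -7.1)
mat 0.73 [347. 200.] (array([532.9,  -9. ]), 320.9, 314.9, -6.7)
rack 0.56 [169. 202.] (array([556.4, 356. ]), 348.2, 237.4, 89.5)
rack 0.6 [392. 147.] (array([563.9, 357.3]), 483.8, 261.9, -88.5)
switchbox 0.57 [393. 229.] (array([ 502.3, -363.8]), 169.3, 163.8, -5.0)
switchbox 0.93 [268. 251.] (array([ 505.2, -342.3]), 257.2, 171.8, -42.6)
guard 0.82 [397. 230.] (array([ 500.8, -346.9]), 162.9, 102.3, -5.7)
guard 0.73 [391. 229.] (array([ 499.9, -355.3]), 161.4, 159.8, -5.6)
guard 0.65 [271. 246.] (array([ 516.5, -364.1]), 184.5, 127.8, -5.9)
guard_bar 0.8 [394. 226.] (array([ 500.3, -349.8]), 166.6, 104.2, -5.1)
toggle 0.45 [389. 274.] (array([ 779.4, -319.5]), 181.3, 31.3, -11.3)
```

View pics/b_rack.png

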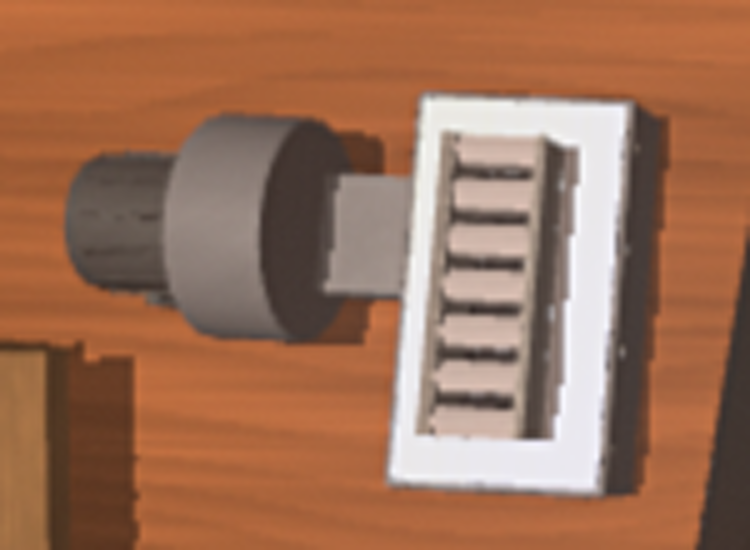

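View pics/b_sw.png

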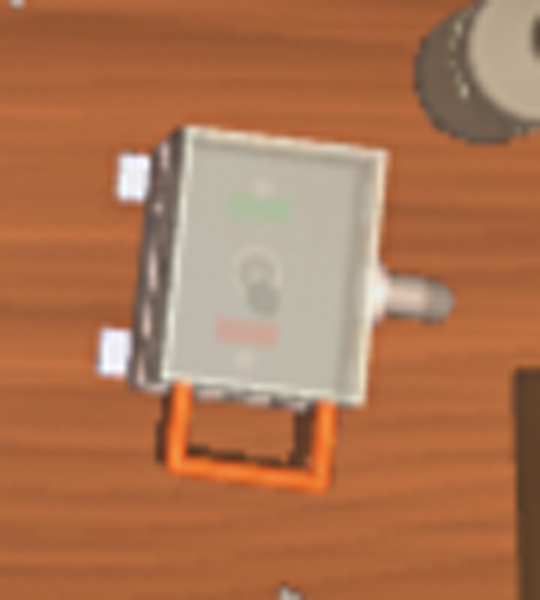

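View pics/b_ss.png

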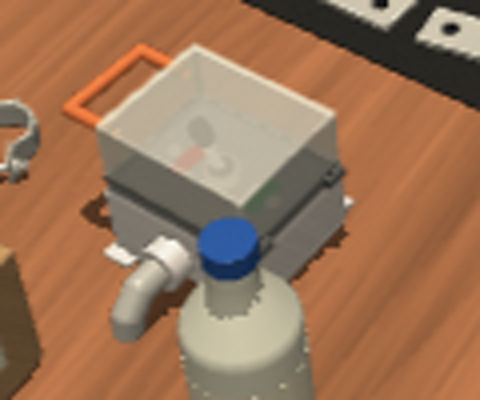

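View pics/b_sr.png

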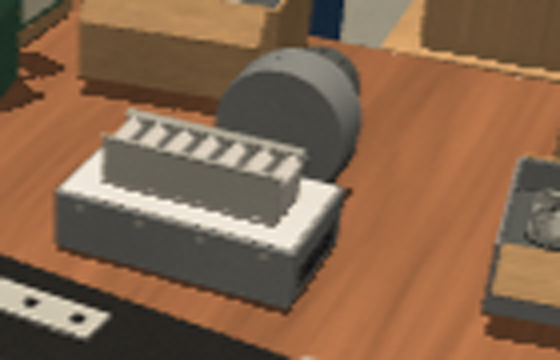

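View pics/b_mat.png

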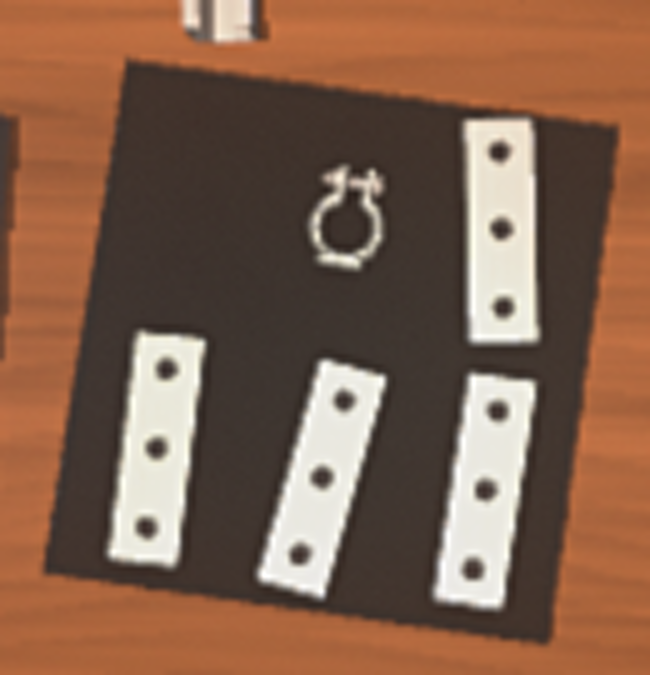

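```bash
cat >> h.py <<'E'
def seg(c,z=.010):
    # bright regions on the mat (top cam)
    im=c["img"].astype(int); b=(im.min(2)>150)&((im.max(2)-im.min(2))<50)
    M=np.array([[.4,.16,.004],[.35,-.17,.004],[.7,-.20,.004],[.72,.13,.004]])
    q=np.zeros(b.shape,np.uint8); cv2.fillConvexPoly(q,proj(c,M).astype(int),1)
    b=(b&(q>0)).astype(np.uint8); b=cv2.morphologyEx(b,cv2.MORPH_CLOSE,np.ones((5,5)))
    n,l,st,_=cv2.connectedComponentsWithStats(b); r=[]
    for i in range(1,n):
        if st[i,4]<200: continue
        r.append(mrect(c,l==i,z)+(int(st[i,4]),))
    return r
E
python3 - <<'E'
from h import *
t=ctrl.camera("top")
for r in seg(t): print(r)
pts=np.array([(420,95),(635,102),(605,494),(390,485)])/5+[80,150]
W=np.array([atz(t,p,.06) for p in pts]); print("rack",np.round(W,4),W.mean(0))
pts=np.array([(185,127),(387,152),(365,405),(163,380)])/6+[350,180]
W=np.array([atz(t,p,.103) for p in pts]); print("dome",np.round(W,4),W.mean(0))
pts=np.array([(172,468),(325,486)])/6+[350,180]
W=np.array([atz(t,p,.086) for p in pts]); print("bar",np.round(W,4),W.mean(0))
E
```

```text
(array([ 605.4, -109.4]), 136.3, 40.0, 2.8, 577)
(array([468.5,  95.8]), 136.1, 40.1, -4.5, 603)
(array([452.8,  -4.5]), 137.5, 40.4, -14.5, 613)
(array([ 447.6, -103.5]), 137.6, 40.4, -7.4, 616)
rack [[0.6691 0.3235 0.06  ]
 [0.6678 0.1958 0.06  ]
 [0.4374 0.2008 0.06  ]
 [0.4396 0.3259 0.06  ]] [0.55347295 0.26148895 0.06      ]
dome [[ 0.5833 -0.3114  0.103 ]
 [ 0.5737 -0.406   0.103 ]
 [ 0.4557 -0.3954  0.103 ]
 [ 0.465  -0.3019  0.103 ]] [ 0.51943114 -0.35368608  0.103     ]
bar [[ 0.4241 -0.309   0.086 ]
 [ 0.4175 -0.3806  0.086 ]] [ 0.42082162 -0.34480049  0.086     ]
```

```bash
cat >> h.py <<'E'
def rackpt(P,pose):
    x,y,a=pose; P=np.atleast_2d(P); c,s=np.cos(a),np.sin(a)
    return np.stack([x+c*P[:,0]-s*P[:,1],y+s*P[:,0]+c*P[:,1],P[:,2]],1)
def big(c,crop,s):
    x0,y0,x1,y1=crop; return cv2.resize(c["img"][y0:y1,x0:x1,::-1],None,fx=s,fy=s,interpolation=cv2.INTER_CUBIC)
def dots(im,c,P,crop,s,col=(0,0,255)):
    for u in proj(c,P):
        q=((u+.5-np.array(crop[:2]))*s-.5); cv2.circle(im,tuple(int(round(v*8)) for v in q),12,col,-1,cv2.LINE_AA,3)
E
cat > ov.py <<'E'
from h import *
RP=(.5545,.2625,-.015)
SP=(.5194-.003+.001,-.3537+.001,-.09)
t=ctrl.camera("top"); s=ctrl.camera("scene")
pl=[(a,b,.06) for a in (-.1175,.1175) for b in (-.065,.065)]
sl=[((k-3.5)*.026,b,.06+.0405) for k in range(1,7) for b in (-.023,.023)]
ob=[]
for c,cr,sc,n in ((t,(80,150,230,260),5,"t"),(s,(330,100,470,190),5,"s")):
    im=big(c,cr,sc); dots(im,c,rackpt(pl,RP),cr,sc); dots(im,c,rackpt(sl,RP),cr,sc,(0,200,0)); ob.append(im)
    cv2.imwrite(f"pics/c_rack_{n}.png",im)
bx=[(a,b,.051) for a in (-.0625,.0625) for b in (-.05,.05)]
dm=[(a,b,.103) for a in (-.059,.060) for b in (-.047,.047)]
br=[(.06-.157,b,.086) for b in (-.034,.034)]
for c,cr,sc,n in ((t,(350,180,440,280),6,"t"),(s,(220,210,340,310),5,"s")):
    im=big(c,cr,sc); dots(im,c,rackpt(bx,SP),cr,sc); dots(im,c,rackpt(dm,SP),cr,sc,(0,200,0)); dots(im,c,rackpt(br,SP),cr,sc,(255,0,0))
    cv2.imwrite(f"pics/c_sw_{n}.png",im)
E
python3 ov.py
```

```text
(no output)
```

View pics/c_rack_t.png

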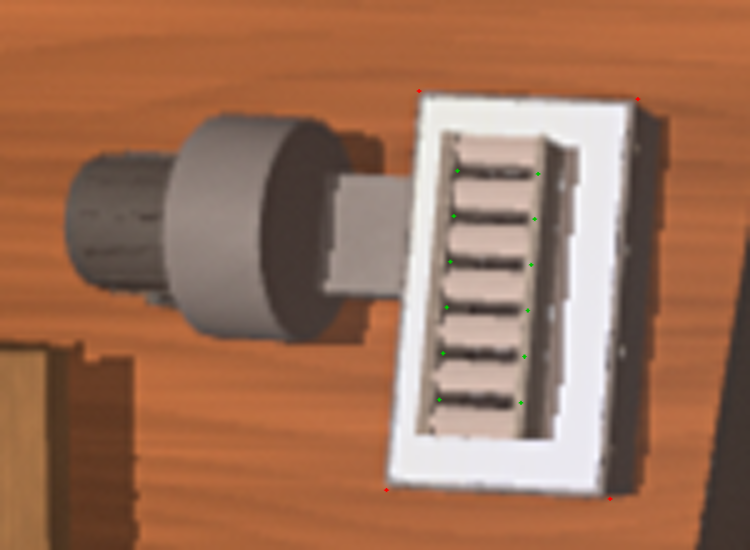

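View pics/c_rack_s.png

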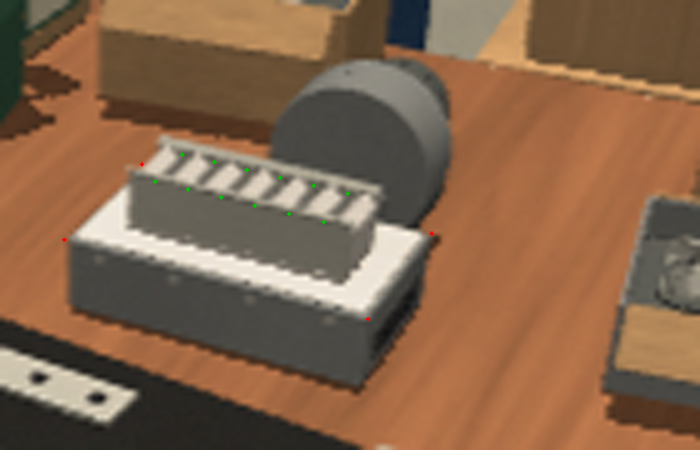

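View pics/c_sw_t.png

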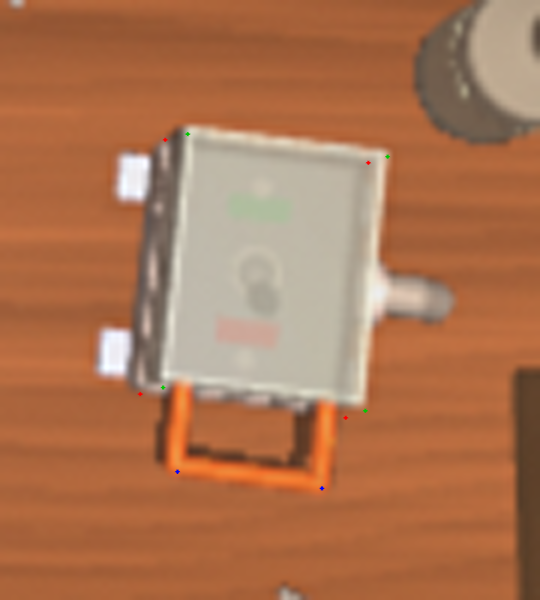

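View pics/c_sw_s.png

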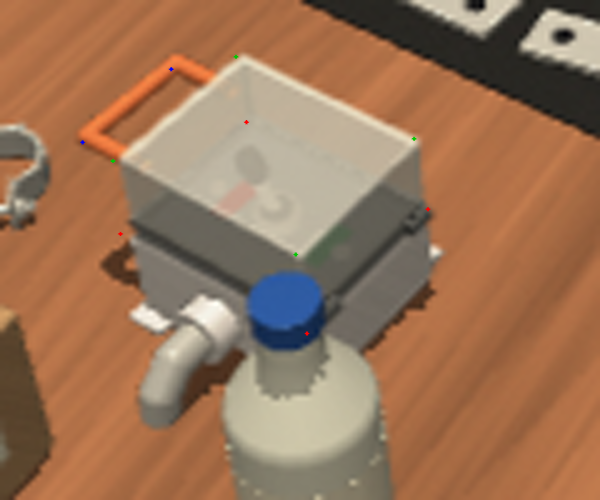

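Request:
play_rows:
  twist:
    - [0, 0, 0.065]
    - [0, 0, 0.065]
    - [0, 0, 0.065]
    - [0, 0, 0]
    - [0, 0, 0]
    - [0, 0, 0]
    - [0, 0, 0]
    - [0, 0, 0]
    - [0, 0, 0]
    - [0, 0, 0]
    - [0, 0, 0]
    - [0, 0, 0]
  travel:
    - [0.484, -0.694, 0]
    - [0.484, -0.694, 0]
    - [0.484, -0.694, 0]
    - [0.484, -0.694, -0.2]
    - [0.484, -0.694, -0.25]
    - [0.484, -0.694, -0.25]
    - [0.484, -0.694, -0.3]
    - [0.484, -0.694, -0.3]
    - [0.484, -0.694, -0.3]
    - [0.484, -0.694, -0.3]
    - [0.484, -0.694, -0.3]
    - [0.484, -0.694, 0]
  grip: [-0.3, -0.3, -0.3, -0.3, -0.3, -0.3, -0.3, -0.3, -0.3, -0.3, -0.3, -0.3]
  force: 60

```text
time_s: 2.3
ee_pos: [0.4963, 0.0918, 0.1017]
eef_rot: [-1.571, 0.003, -0.078]
force: [0.6, 1.1, 0.1]
grip_width: 0.061
```

```bash
python3 - <<'E'
from h import *
o=ctrl.get_obs(); print(o["ee_pos"],o["eef_rot"],o["qpos"],o["force"],o["time_s"])
t=ctrl.camera("top"); 
for r in seg(t): print(r)
w=ctrl.camera("wrist"); save(w,"d_w.png")
E
```

```text
[0.49628752 0.09181543 0.10172842] [-1.57126891  0.00255001 -0.07761533] [ 1.10349035e-01  3.27561951e-01  1.76496055e+00  1.40874646e-05
  1.05166355e+00 -1.38283957e+00] [0.64420218 1.06208356 0.12756486] 2.3
(array([ 605.3, -109.4]), 136.4, 40.2, 2.8, 588)
(array([ 447.6, -103.5]), 138.0, 40.7, -7.5, 623)
```

View pics/d_w.png

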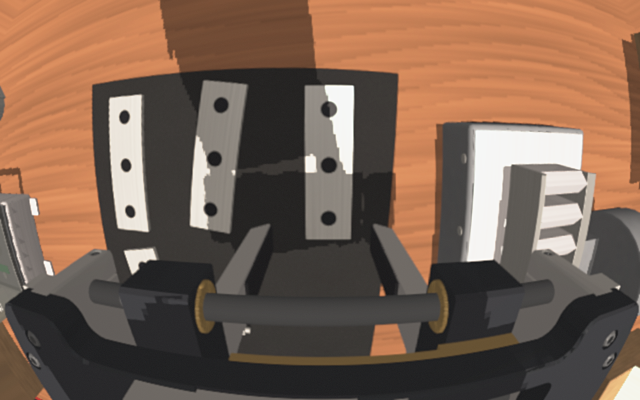

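```bash
cat >> h.py <<'E'
def fray(c,uv):
    f=200/np.tan(np.radians(c["vfov"])/2); v=np.array(uv,float)-[c["cx"],c["cy"]]; r=np.hypot(*v); th=r/f
    d=np.array([*(v/max(r,1e-9)*np.sin(th)),np.cos(th)]); R=cv2.Rodrigues(np.array(c["rvec"]))[0]
    return -R.T@np.array(c["tvec"]), R.T@d
def fatz(c,uv,z):
    o,d=fray(c,uv); return o+d*(z-o[2])/d[2]
E
python3 - <<'E'
from h import *
w=ctrl.camera("wrist")
P=np.array([fatz(w,p,.010) for p in ((305,239),(353,240),(354,85),(305,86))]); print(np.round(P,4),P.mean(0))
for h in ((329,109),(328,165),(328,218)): print(fatz(w,h,.01))
E
```

```text
[[0.5327 0.0724 0.01  ]
 [0.5373 0.1165 0.01  ]
 [0.399  0.1259 0.01  ]
 [0.3968 0.0846 0.01  ]] [0.46645758 0.09983671 0.01      ]
[0.41820363 0.10315913 0.01      ]
[0.46612358 0.09859156 0.01      ]
[0.51398243 0.09499793 0.01      ]
```

Request:
play_rows:
  twist:
    - [0, 0, 0]
    - [0, 0, 0]
    - [0, 0, 0]
    - [0, 0, 0]
    - [0, 0, 0]
    - [0, 0, 0]
    - [0, 0, 0]
    - [0, 0, 0]
    - [0, 0, 0]
    - [0, 0, 0]
  travel:
    - [0, 0.06, -0.6]
    - [0, 0, -0.6]
    - [0, 0, -0.4]
    - [0, 0, -0.18]
    - [0, 0, 0]
    - [0, 0, 0]
    - [0, 0, 0]
    - [0, 0, 0]
    - [0, 0, 0]
    - [0, 0, 0]
  grip: [-0.3, -0.3, -0.3, -0.3, -0.3, 1, 1, 1, 1, 1]
  force: 60

```text
time_s: 3.45
ee_pos: [0.4968, 0.0966, 0.0153]
eef_rot: [-1.571, -0.001, -0.078]
force: [-1.6, -0.3, 7.6]
grip_width: 0.0389
```

```bash
python3 - <<'E'
from h import *
w=ctrl.camera("wrist"); save(w,"e_w.png"); s=ctrl.camera("scene"); save(s,"e_s.png",5,(290,120,410,220)); o=ctrl.get_obs(); print(o["ee_pos"],o["force"],o["grip_width"])
E
```

```text
[0.4968402  0.09662965 0.01532252] [-0.87404357  0.09138041  6.95973747] 0.0392516442971293
```

View pics/e_w.png

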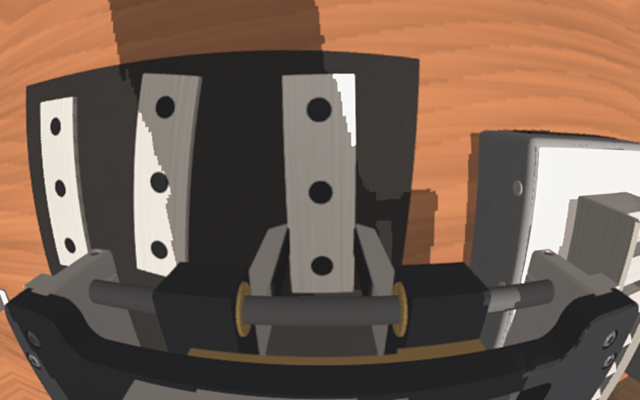

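View pics/e_s.png

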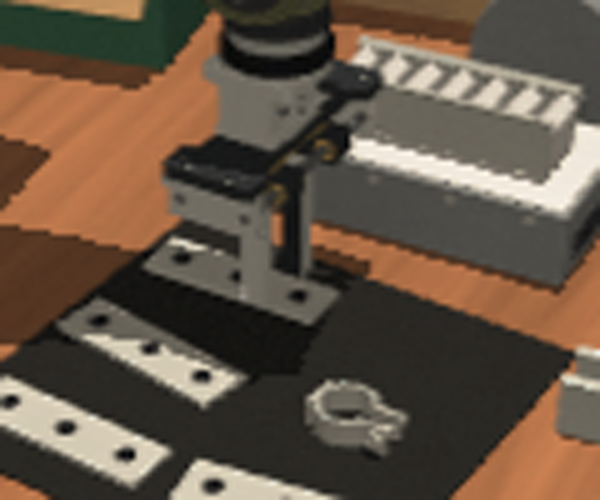

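Request:
play_rows:
  twist:
    - [0, 0, 0]
    - [-0.007, -0.091, 0]
    - [-0.007, -0.091, 0]
    - [-0.007, -0.091, 0]
    - [-0.007, -0.091, 0]
    - [-0.007, -0.091, 0]
    - [-0.007, -0.091, 0]
    - [-0.007, -0.091, 0]
    - [-0.007, -0.091, 0]
    - [-0.007, -0.091, 0]
    - [-0.007, -0.091, 0]
    - [-0.007, -0.091, 0]
  travel:
    - [0, 0, 0.4]
    - [0, 0, 0.4]
    - [0, 0, 0.4]
    - [0, 0, 0.4]
    - [0, 0, 0.4]
    - [0, 0, 0.4]
    - [0, 0, 0.4]
    - [0, 0, 0.4]
    - [0, 0, 0.4]
    - [0, 0, 0.4]
    - [0, 0, 0.4]
    - [0, 0, 0.4]
  grip: [1, 1, 1, 1, 1, 1, 1, 1, 1, 1, 1, 1]
  force: 60

```text
time_s: 4.75
ee_pos: [0.4679, 0.0321, 0.3537]
eef_rot: [-1.513, -1.283, -0.07]
force: [4.0, 17.2, 7.3]
grip_width: 0.039
```

```bash
python3 - <<'E'
from h import *
w=ctrl.camera("wrist"); save(w,"f_w.png"); s=ctrl.camera("scene"); save(s,"f_s.png"); o=ctrl.get_obs(); print(o["ee_pos"],o["eef_rot"],o["force"],o["moment"],o["grip_width"],o["qpos"])
print(Ro.from_euler("xyz",o["eef_rot"]).as_matrix().round(3))
E
```

```text
[0.46761756 0.03153434 0.35601757] [-1.51128412 -1.28656677 -0.07381206] [ 1.18574699  0.35037344 -1.67280766] [ 0.02397294  0.86451967 -0.04598197] 0.038769859540853754 [-0.00968683 -0.49954645  2.35285524 -1.04025336  0.00237264 -0.51257364]
[[ 0.28   0.96   0.017]
 [-0.021 -0.011  1.   ]
 [ 0.96  -0.28   0.017]]
```

View pics/f_w.png

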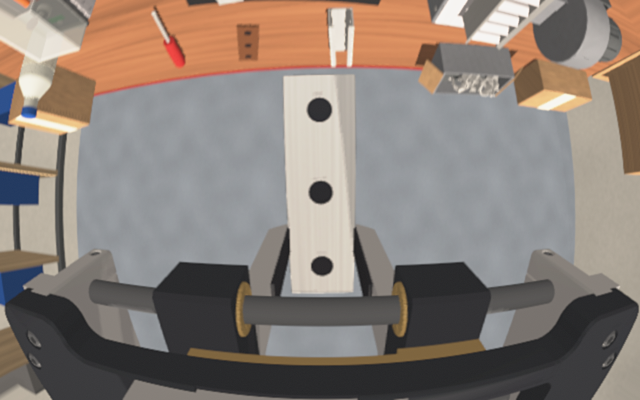

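View pics/f_s.png

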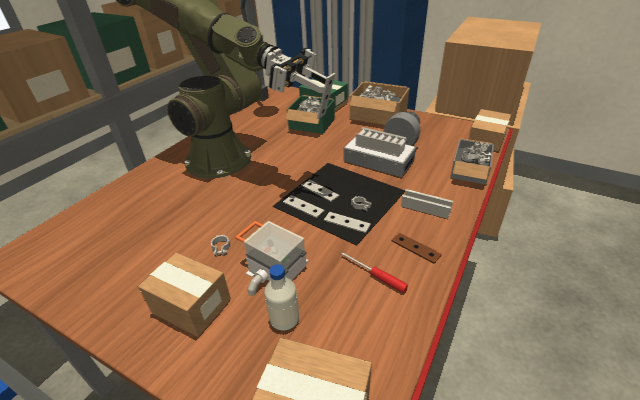

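```bash
cat >> h.py <<'E'
def tgt(yaw,phi):  # phi: tilt deg about jaw axis (neg = points forward), yaw rad
    return Ro.from_euler("z",yaw)*Ro.from_euler("y",phi,degrees=True)*Ro.from_euler("x",-90,degrees=True)
def cur(): o=ctrl.get_obs(); return o, Ro.from_euler("xyz",o["eef_rot"])
def delta(Rt,p):
    o,R=cur(); r=(Rt*R.inv()).as_rotvec()/(np.pi/2); d=(np.array(p)-o["ee_pos"])/.05
    print("twist tot",r.round(4),"min rows",np.ceil(np.linalg.norm(r)*90/8.59),"travel tot",d.round(3),"pos",o["ee_pos"].round(4),"q",o["qpos"].round(3),"t",o["time_s"])
E
python3 -c "
from h import *
delta(tgt(-.078,0),(.4968,.0966,.10))"
```

```text
twist tot [ 0.0297  0.8189 -0.0267] min rows 9.0 travel tot [ 0.584  1.301 -5.12 ] pos [0.4676 0.0315 0.356 ] q [-1.000e-02 -5.000e-01  2.353e+00 -1.040e+00  2.000e-03 -5.130e-01] t 4.85
```

Request:
play_rows:
  twist:
    - [0.003, 0.082, -0.003]
    - [0.003, 0.082, -0.003]
    - [0.003, 0.082, -0.003]
    - [0.003, 0.082, -0.003]
    - [0.003, 0.082, -0.003]
    - [0.003, 0.082, -0.003]
    - [0.003, 0.082, -0.003]
    - [0.003, 0.082, -0.003]
    - [0.003, 0.082, -0.003]
    - [0.003, 0.082, -0.003]
    - [0, 0, 0]
    - [0, 0, 0]
  travel:
    - [0.05, 0.11, 0]
    - [0.05, 0.11, -0.3]
    - [0.05, 0.11, -0.5]
    - [0.05, 0.11, -0.5]
    - [0.05, 0.11, -0.5]
    - [0.05, 0.11, -0.5]
    - [0.05, 0.11, -0.5]
    - [0.05, 0.11, -0.5]
    - [0.05, 0.11, -0.5]
    - [0.05, 0.11, -0.5]
    - [0.05, 0.11, -0.4]
    - [0.05, 0.11, 0]
  grip: [1, 1, 1, 1, 1, 1, 1, 1, 1, 1, 1, 1]

```text
time_s: 6.05
ee_pos: [0.497, 0.0804, 0.127]
eef_rot: [-1.608, -0.175, -0.078]
force: [0.5, 0.0, -1.8]
grip_width: 0.0374
```

```bash
python3 - <<'E'
from h import *
delta(tgt(-.078,0),(.4968,.0966,.0160))
w=ctrl.camera("wrist"); save(w,"g_w.png"); o=ctrl.get_obs(); print(o["eef_rot"],o["force"],o["moment"],o["grip_width"])
E
```

```text
twist tot [0.0322 0.1093 0.002 ] min rows 2.0 travel tot [-0.004  0.323 -2.221] pos [0.497  0.0804 0.127 ] q [ 0.125  0.208  1.864 -0.091  0.908 -1.314] t 6.05
[-1.60726782 -0.17850573 -0.0776345 ] [-0.98611114 -0.57525734 -1.79215271] [ 0.08630434  0.14330058 -0.00619274] 0.037421599765441536
```

View pics/g_w.png

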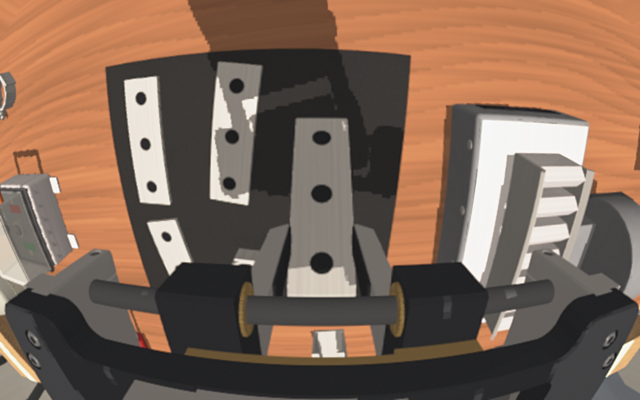

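Request:
play_rows:
  twist:
    - [0.011, 0.037, 0]
    - [0.011, 0.037, 0]
    - [0.011, 0.037, 0]
    - [0, 0, 0]
    - [0, 0, 0]
    - [0, 0, 0]
    - [0, 0, 0]
    - [0, 0, 0]
    - [0, 0, 0]
    - [0, 0, 0]
    - [0, 0, 0]
    - [0, 0, 0]
  travel:
    - [0, 0.1, -0.3]
    - [0, 0.1, -0.3]
    - [0, 0.1, -0.3]
    - [0, 0, -0.25]
    - [0, 0, -0.25]
    - [0, 0, -0.2]
    - [0, 0, -0.2]
    - [0, 0, -0.2]
    - [0, 0, -0.1]
    - [0, 0, -0.1]
    - [0, 0, 0]
    - [0, 0, 0]
  grip: [1, 1, 1, 1, 1, 1, 1, 1, 1, 1, 1, 1]
  force: 25

```text
time_s: 7.3
ee_pos: [0.498, 0.0949, 0.0209]
eef_rot: [-1.569, -0.004, -0.082]
force: [-0.3, -0.7, -0.4]
grip_width: 0.0395
```

```bash
python3 - <<'E'
from h import *
delta(tgt(-.078,0),(.4968,.0966,.0160))
w=ctrl.camera("wrist"); save(w,"h_w.png"); o=ctrl.get_obs(); print(o["eef_rot"],o["force"],o["moment"],o["grip_width"])
E
```

```text
twist tot [-0.001   0.0024  0.0024] min rows 1.0 travel tot [-0.023  0.033 -0.099] pos [0.498  0.0949 0.0209] q [ 1.160e-01  4.570e-01  1.809e+00  1.000e-03  8.710e-01 -1.374e+00] t 7.3
[-1.5689176  -0.00386205 -0.0818294 ] [-1.2068079  -0.4373178  -1.28602563] [-0.0249864   0.32325445 -0.01054435] 0.03986570749501673
```

View pics/h_w.png

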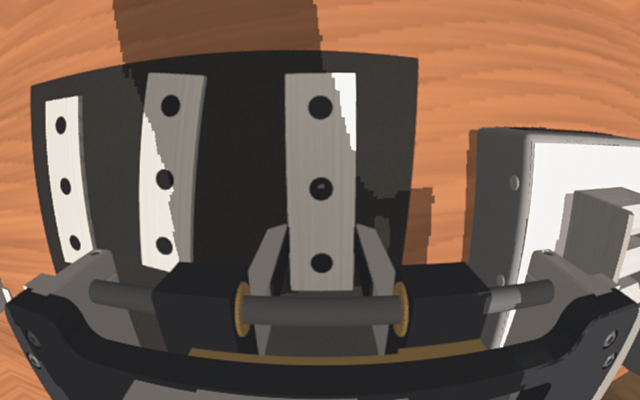

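Request:
play_rows:
  twist:
    - [0, 0, 0]
    - [0, 0, 0]
    - [0, 0, 0]
    - [0, 0, 0]
    - [0, 0, 0]
    - [0, 0, 0]
    - [0, 0, 0]
    - [0, 0, 0]
  travel:
    - [0, 0, -0.1]
    - [0, 0, 0]
    - [0, 0, 0]
    - [0, 0, 0]
    - [0, 0, 0]
    - [0, 0, 0.5]
    - [0, 0, 0.6]
    - [0, 0, 0.6]
  grip: [1, 1, 1, -0.3, -0.3, -0.3, -0.3, -0.3]

```text
time_s: 8.15
ee_pos: [0.498, 0.095, 0.1019]
eef_rot: [-1.569, -0.004, -0.082]
force: [0.1, -0.2, 0.1]
grip_width: 0.061
```

Request:
play_rows:
  twist:
    - [0, 0, -0.094]
    - [0, 0, -0.094]
    - [0, 0, -0.094]
    - [0, 0, -0.094]
    - [0, 0, -0.094]
    - [0, 0, -0.094]
    - [0, 0, -0.094]
    - [0, 0, -0.094]
    - [0, 0, -0.094]
    - [0, 0, -0.094]
    - [0, 0, -0.094]
    - [0, 0, -0.094]
  travel:
    - [0, 0, 0]
    - [0, 0, 0]
    - [0, 0, 0]
    - [0, 0, 0]
    - [0, 0, 0]
    - [0, 0, 0]
    - [0, 0, 0]
    - [0, 0, 0]
    - [0, 0, 0]
    - [0, 0, 0]
    - [0, 0, 0]
    - [0, 0, 0]
  grip: [-0.3, -0.3, -0.3, -0.3, -0.3, -0.3, -0.3, -0.3, -0.3, -0.3, -0.3, -0.3]

```text
time_s: 9.35
ee_pos: [0.4982, 0.095, 0.101]
eef_rot: [-1.569, -0.004, -1.86]
force: [0.1, -0.1, -0.8]
grip_width: 0.0611
```

Request:
play_rows:
  twist:
    - [0, 0, -0.094]
    - [0, 0, -0.094]
    - [0, 0, -0.094]
    - [0, 0, -0.094]
    - [0, 0, -0.094]
    - [0, 0, -0.094]
    - [0, 0, -0.094]
    - [0, 0, -0.094]
    - [0, 0, -0.094]
    - [0, 0, 0]
  travel:
    - [0, 0, 0]
    - [0, 0, 0]
    - [0, 0, 0]
    - [0, 0, 0]
    - [0, 0, 0]
    - [0, 0, 0]
    - [0, 0, 0]
    - [0, 0, 0]
    - [0, 0, 0]
    - [0, 0, 0]
  grip: [-0.3, -0.3, -0.3, -0.3, -0.3, -0.3, -0.3, -0.3, -0.3, -0.3]

```text
time_s: 10.35
ee_pos: [0.4982, 0.095, 0.101]
eef_rot: [-1.569, -0.004, 3.098]
force: [0.1, -0.4, -0.5]
grip_width: 0.0612
```

```bash
python3 - <<'E'
from h import *
delta(tgt(-.078+np.pi,0),(.4968,.0966,.0140))
w=ctrl.camera("wrist"); save(w,"i_w.png"); t=ctrl.camera("top"); save(t,"i_t.png",5,(210,150,340,285)); 
for r in seg(t): print(r)
E
```

```text
twist tot [ 0.001  -0.0028 -0.0219] min rows 1.0 travel tot [-0.028  0.033 -1.74 ] pos [0.4982 0.095  0.101 ] q [ 1.170e-01  3.350e-01  1.757e+00 -1.000e-03  1.054e+00  1.732e+00] t 10.35
(array([ 605.3, -109.3]), 136.4, 40.3, 2.8, 588)
(array([465.5, -19.7]), 108.1, 25.6, -8.7, 209)
(array([ 447.6, -103.5]), 138.0, 40.7, -7.5, 623)
```

View pics/i_w.png

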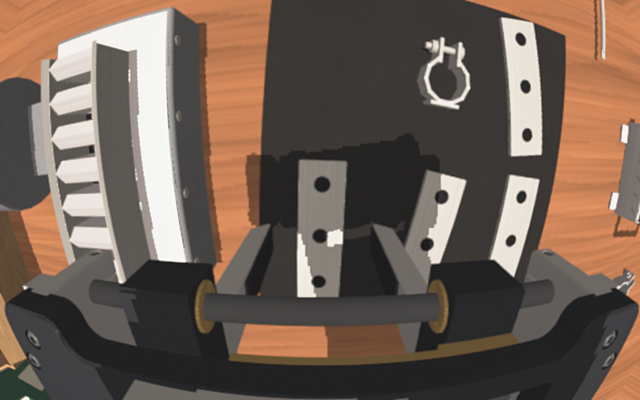

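View pics/i_t.png

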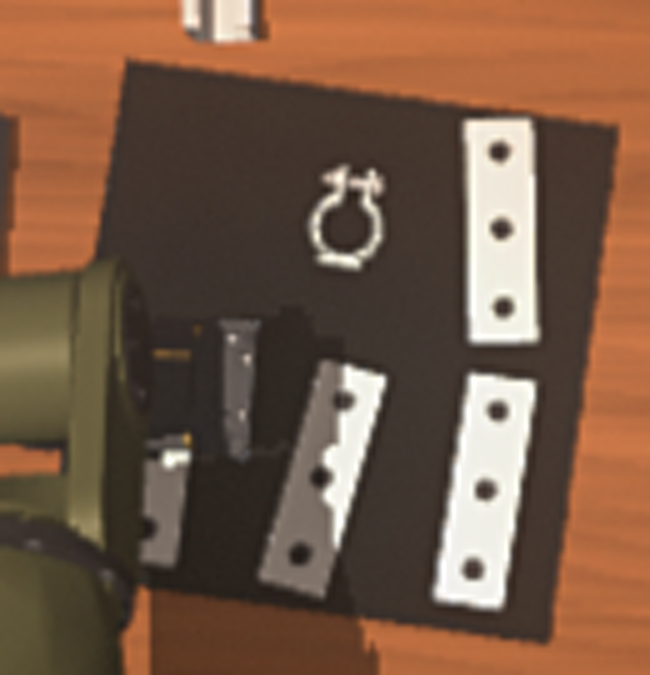

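```bash
python3 - <<'E'
from h import *
print(ctrl.tip_reach)
w=ctrl.camera("wrist")
for h in ((322,184),(320,236),(319,282),(298,160),(347,161)): print(fatz(w,h,.01).round(4))
E
```

```text
0.008
[0.5147 0.0932 0.01  ]
[0.4664 0.0967 0.01  ]
[0.4178 0.0995 0.01  ]
[0.5365 0.113  0.01  ]
[0.5341 0.0711 0.01  ]
```

Request:
play_rows:
  twist:
    - [0, 0, -0.014]
    - [0, 0, 0]
    - [0, 0, 0]
    - [0, 0, 0]
    - [0, 0, 0]
    - [0, 0, 0]
    - [0, 0, 0]
    - [0, 0, 0]
    - [0, 0, 0]
    - [0, 0, 0]
    - [0, 0, 0]
  travel:
    - [-0.08, 0, -0.6]
    - [0, 0, -0.6]
    - [0, 0, -0.4]
    - [0, 0, -0.17]
    - [0, 0, 0]
    - [0, 0, 0]
    - [0, 0, 0]
    - [0, 0, 0]
    - [0, 0, 0]
    - [0, 0, 0]
    - [0, 0, 0]
  grip: [-0.3, -0.3, -0.3, -0.3, -0.3, -0.3, 1, 1, 1, 1, 1]
  force: 60

```text
time_s: 11.6
ee_pos: [0.4943, 0.095, 0.0126]
eef_rot: [-1.569, -0.004, 3.079]
force: [0.2, 0.6, 2.6]
grip_width: 0.0398
```

Request:
play_rows:
  twist:
    - [0, 0, 0]
    - [0, 0, 0]
    - [0, 0, 0]
    - [0, 0, 0]
    - [0, 0, 0]
  travel:
    - [0, 0, 0.3]
    - [0, 0, 0.4]
    - [0, 0, 0.5]
    - [0, 0, 0.5]
    - [0, 0, 0.3]
  grip: [1, 1, 1, 1, 1]

```text
time_s: 12.1
ee_pos: [0.4945, 0.095, 0.114]
eef_rot: [-1.569, -0.003, 3.079]
force: [0.2, -0.0, -3.2]
grip_width: 0.0396
```

```bash
python3 - <<'E'
from h import *
delta(tgt(-.078+np.pi,-20),(.4968,.0966,.25))
w=ctrl.camera("wrist"); save(w,"j_w.png"); o=ctrl.get_obs(); print(o["eef_rot"],o["force"],o["moment"],o["grip_width"])
E
```

```text
twist tot [ 0.0166  0.2197 -0.0097] min rows 3.0 travel tot [0.046 0.033 2.721] pos [0.4945 0.095  0.114 ] q [ 1.180e-01  3.090e-01  1.758e+00 -1.000e-03  1.079e+00  1.752e+00] t 12.1
[-1.56953033e+00 -5.28813823e-04  3.07873784e+00] [2.09839213 0.03516354 0.58291396] [-0.01172276 -0.01490895 -0.00386964] 0.040062935955099625
```

View pics/j_w.png

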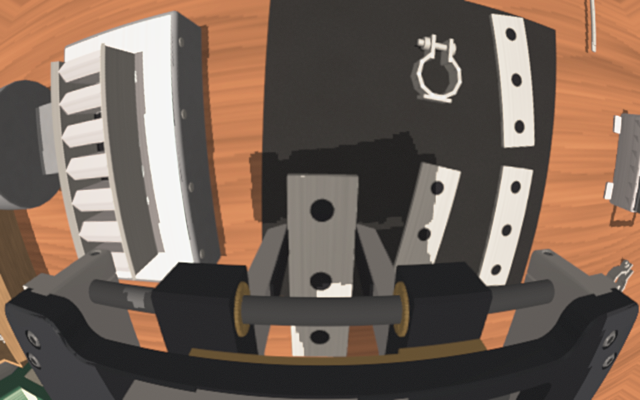

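Request:
play_rows:
  twist:
    - [-0.005, -0.08, 0]
    - [-0.005, -0.08, 0]
    - [-0.005, -0.08, 0]
    - [-0.005, -0.08, 0]
    - [-0.005, -0.08, 0]
    - [0, 0, 0.08]
    - [0, 0, 0.08]
    - [0, 0, 0.08]
    - [0, 0, 0.08]
    - [0, 0, 0]
  travel:
    - [0, 0, 0.4]
    - [0, 0, 0.4]
    - [0, 0, 0.4]
    - [0, 0, 0.4]
    - [0, 0, 0.4]
    - [0, 0, 0.4]
    - [0, 0, 0.4]
    - [0, 0, 0.2]
    - [0, 0, 0]
    - [0, 0, 0]
  grip: [1, 1, 1, 1, 1, 1, 1, 1, 1, 1]

```text
time_s: 13.15
ee_pos: [0.4933, 0.093, 0.2459]
eef_rot: [-1.567, 0.613, -2.831]
force: [1.0, -1.0, -3.0]
grip_width: 0.0398
```

```bash
cat >> h.py <<'E'
def tgt2(yaw,phi): return tgt(yaw,phi)*Ro.from_euler("y",180,degrees=True)
E
python3 - <<'E'
from h import *
delta(tgt2(.4,-90),(.4968,.0966,.26))
w=ctrl.camera("wrist"); save(w,"k_w.png"); o=ctrl.get_obs(); print(o["eef_rot"],o["force"],o["moment"],o["grip_width"])
print(cur()[1].as_matrix().round(2))
E
```

```text
twist tot [ 0.2135 -0.5716  0.0547] min rows 7.0 travel tot [0.069 0.073 0.282] pos [0.4933 0.093  0.2459] q [ 0.032 -0.144  2.037  0.251  0.67   1.142] t 13.15
[-1.56885132  0.61196835 -2.8380286 ] [ 0.25846872  0.36124057 -2.00671561] [-0.14751251  0.57607982 -0.00981896] 0.039943322004992274
[[-0.78  0.55  0.3 ]
 [-0.24  0.17 -0.95]
 [-0.57 -0.82  0.  ]]
```

View pics/k_w.png

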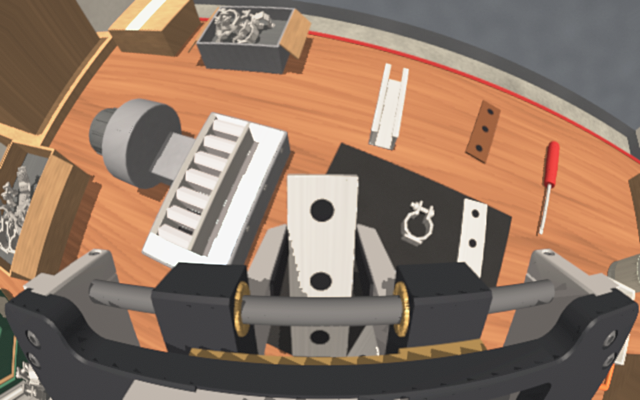

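Request:
play_rows:
  twist:
    - [0.027, -0.072, 0.007]
    - [0.027, -0.072, 0.007]
    - [0.027, -0.072, 0.007]
    - [0.027, -0.072, 0.007]
    - [0.027, -0.072, 0.007]
    - [0.027, -0.072, 0.007]
    - [0.027, -0.072, 0.007]
    - [0.027, -0.072, 0.007]
  travel:
    - [0, 0, 0]
    - [0, 0, 0]
    - [0, 0, 0]
    - [0, 0, 0]
    - [0, 0, 0]
    - [0, 0, 0]
    - [0, 0, 0]
    - [0, 0, 0]
  grip: [1, 1, 1, 1, 1, 1, 1, 1]

```text
time_s: 14.0
ee_pos: [0.4886, 0.1123, 0.2405]
eef_rot: [-1.69, 1.184, -2.818]
force: [-0.6, 0.1, -2.8]
grip_width: 0.0398
```

```bash
python3 - <<'E'
from h import *
delta(tgt2(.4,-90),(.4968,.0966,.26))
o=ctrl.get_obs(); print(o["eef_rot"],o["force"],o["moment"],o["grip_width"])
print(cur()[1].as_matrix().round(2))
E
```

```text
twist tot [ 0.0734 -0.2353 -0.0265] min rows 3.0 travel tot [ 0.165 -0.314  0.391] pos [0.4886 0.1123 0.2405] q [-0.114 -0.157  2.371  1.9    0.553 -0.567] t 14.0
[-1.68972356  1.18360643 -2.81831928] [-0.6039653   0.09533735 -2.80158847] [-0.33011391  0.78342361  0.08850189] 0.03978669415148601
[[-0.36  0.83  0.42]
 [-0.12  0.4  -0.91]
 [-0.93 -0.37 -0.04]]
```

Request:
play_rows:
  twist:
    - [0.024, -0.078, -0.008]
    - [0.024, -0.078, -0.008]
    - [0.024, -0.078, -0.008]
    - [0, 0, 0]
    - [0, 0, 0]
  travel:
    - [0, 0, 0.1]
    - [0, 0, 0.1]
    - [0, 0, 0.1]
    - [0, 0, 0]
    - [0, 0, 0]
  grip: [1, 1, 1, 1, 1]

```text
time_s: 14.5
ee_pos: [0.4884, 0.1156, 0.252]
eef_rot: [-1.712, 1.514, -2.861]
force: [0.7, -0.1, -1.9]
grip_width: 0.0399
```

```bash
python3 - <<'E'
from h import *
delta(tgt2(-.015,-90),(.6139,.2616,.25))
o=ctrl.get_obs(); print(o["eef_rot"],o["force"],o["moment"],o["grip_width"])
print(cur()[1].as_matrix().round(2))
E
```

```text
twist tot [ 0.0023 -0.0361 -0.2783] min rows 3.0 travel tot [ 2.51  2.92 -0.04] pos [0.4884 0.1156 0.252 ] q [-0.115  0.011  2.471  2.471  0.965 -1.171] t 14.5
[-1.71208717  1.51448902 -2.86061742] [ 0.69459038 -0.11725106 -1.88672756] [-0.41726673  0.82576645  0.00448217] 0.039899665297899095
[[-0.05  0.91  0.41]
 [-0.02  0.41 -0.91]
 [-1.   -0.06 -0.01]]
```

Request:
play_rows:
  twist:
    - [0, -0.004, -0.028]
    - [0, -0.004, -0.028]
    - [0, -0.004, -0.028]
    - [0, -0.004, -0.028]
    - [0, -0.004, -0.028]
    - [0, -0.004, -0.028]
    - [0, -0.004, -0.028]
    - [0, -0.004, -0.028]
    - [0, -0.004, -0.028]
    - [0, 0, -0.028]
    - [0, 0, 0]
    - [0, 0, 0]
  travel:
    - [0.251, 0.292, 0]
    - [0.251, 0.292, 0]
    - [0.251, 0.292, 0]
    - [0.251, 0.292, 0]
    - [0.251, 0.292, 0]
    - [0.251, 0.292, 0]
    - [0.251, 0.292, 0]
    - [0.251, 0.292, 0]
    - [0.251, 0.292, 0]
    - [0.251, 0.292, 0]
    - [0, 0, 0]
    - [0, 0, 0]
  grip: [1, 1, 1, 1, 1, 1, 1, 1, 1, 1, 1, 1]

```text
time_s: 15.7
ee_pos: [0.6141, 0.2623, 0.255]
eef_rot: [0.941, 1.562, -0.646]
force: [-0.1, -0.6, -2.5]
grip_width: 0.04
```

```bash
python3 - <<'E'
from h import *
delta(tgt2(-.015,-90),(.6139,.2616,.25))
w=ctrl.camera("wrist"); save(w,"l_w.png"); s=ctrl.camera("scene"); save(s,"l_s.png",4,(320,60,480,200)); t=ctrl.camera("top"); save(t,"l_t.png",5,(100,140,230,260)); 
o=ctrl.get_obs(); print(o["eef_rot"],o["force"],o["moment"],o["grip_width"])
for r in seg(t): print(r)
E
```

```text
twist tot [0.0034 0.0046 0.0003] min rows 1.0 travel tot [-0.005 -0.015 -0.1  ] pos [0.6141 0.2623 0.255 ] q [ 0.565  0.406  1.994  3.865  0.978 -2.039] t 15.7
[ 0.70996317  1.56000314 -0.88065904] [-0.35668217  0.25297222 -1.37664447] [0.0392594  0.95026683 0.00693265] 0.039782388785595535
(array([ 605.3, -109.4]), 136.4, 40.2, 2.8, 588)
(array([452.8,  -4.6]), 137.5, 40.6, -14.2, 621)
(array([ 447.6, -103.5]), 138.0, 40.7, -7.5, 623)
```

View pics/l_w.png

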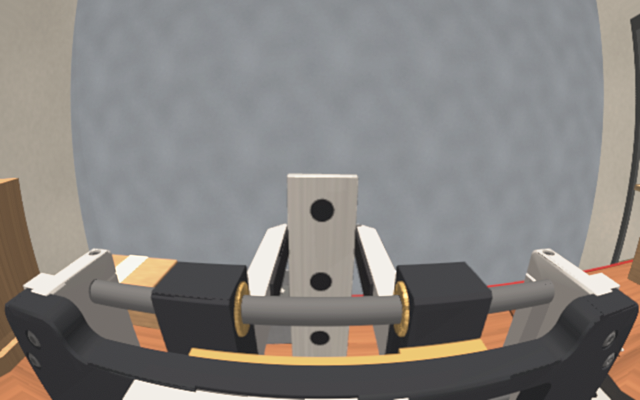

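View pics/l_s.png

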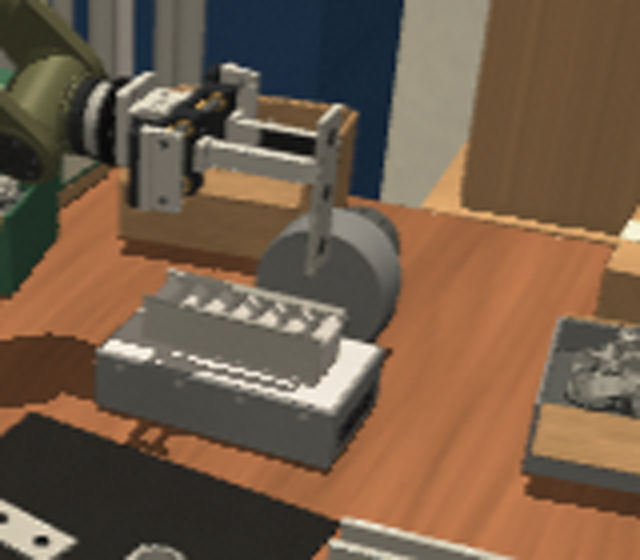

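View pics/l_t.png

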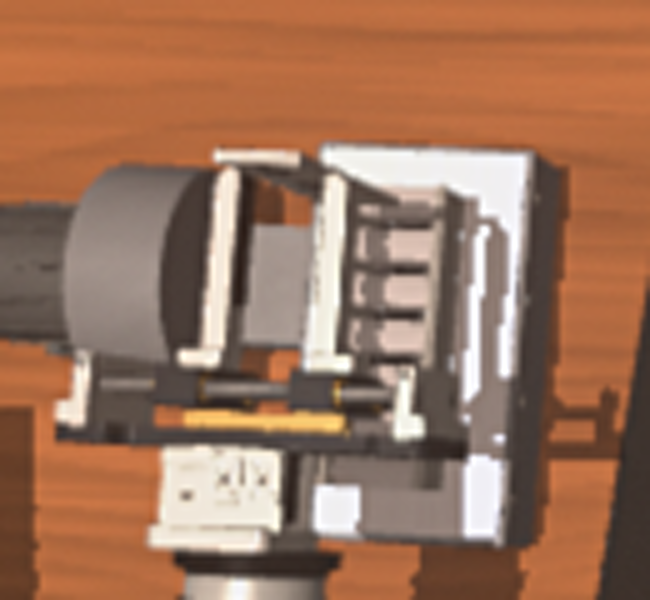

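```bash
cat > chk.py <<'E'
from h import *
import sys
off=float(sys.argv[1]); tag=sys.argv[2]
o,R=cur(); p=o["ee_pos"]; M=R.as_matrix()
t=ctrl.camera("top"); s=ctrl.camera("scene")
# plate box: along tool x (free end dir: -... lower), thickness along tool y, width along z
ax=M[:,0]*np.sign(M[2,0]); c=p-ax*off+M[:,1]*.0056
P=[c+ax*a*.0685+M[:,1]*b*.003+M[:,2]*d*.0205 for a in (-1,1) for b in (-1,1) for d in (-1,1)]
RP=(.5545,.2625,-.015)
sl=[((k-3.5)*.026,b,.06+.036) for k in range(1,7) for b in (-.023,.023)]
for cc,cr,sc,n in ((t,(100,140,230,260),5,"t"),(s,(320,60,450,160),6,"s")):
    im=big(cc,cr,sc); dots(im,cc,P,cr,sc); dots(im,cc,rackpt(sl,RP),cr,sc,(0,200,0)); cv2.imwrite(f"pics/{tag}_{n}.png",im)
E
python3 chk.py .028 m
```

```text
(no output)
```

View pics/m_t.png

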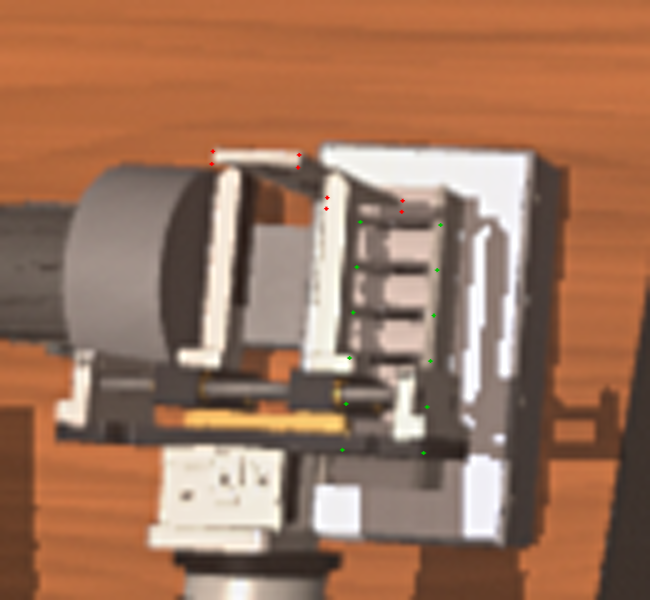

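View pics/m_s.png

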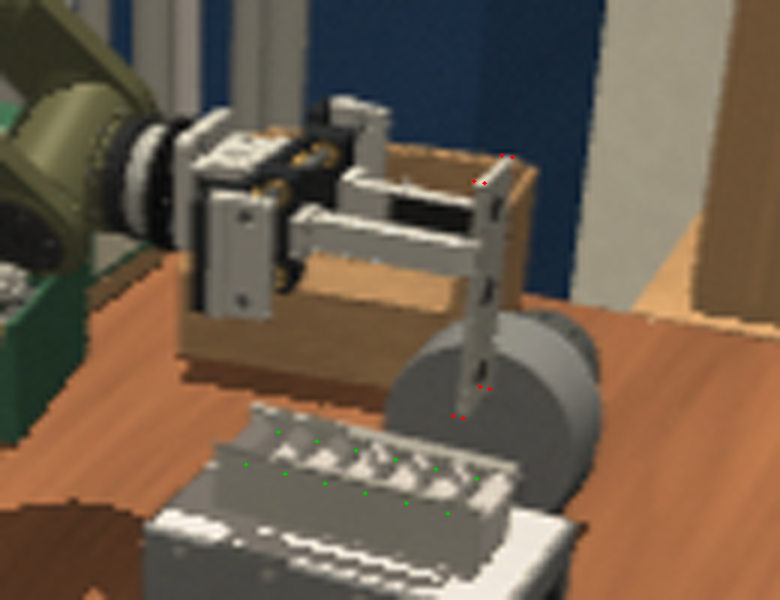

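Request:
play_rows:
  twist:
    - [0.003, 0.005, 0]
    - [0, 0, 0]
    - [0, 0, 0]
    - [0, 0, 0]
    - [0, 0, 0]
  travel:
    - [0.006, 0.014, -0.4]
    - [0, 0, -0.4]
    - [0, 0, -0.2]
    - [0, 0, -0.2]
    - [0, 0, -0.2]
  grip: [1, 1, 1, 1, 1]

```text
time_s: 16.45
ee_pos: [0.6147, 0.2611, 0.1839]
eef_rot: [-0.027, 1.566, -1.619]
force: [-0.6, -0.1, -2.3]
grip_width: 0.0397
```

```bash
python3 chk.py .028 n; python3 - <<'E'
from h import *
delta(tgt2(-.015,-90),(.6144,.263,.1565)); o=ctrl.get_obs(); print(o["force"],o["moment"])
E
```

```text
twist tot [ 0.0041 -0.0016  0.0043] min rows 1.0 travel tot [-0.001  0.04  -0.523] pos [0.6144 0.261  0.1826] q [ 0.566  0.566  1.992  3.816  1.092 -1.929] t 16.55
[-0.3139082   0.45986952 -2.67040362] [0.02079249 0.92291931 0.04325777]
```

View pics/n_s.png

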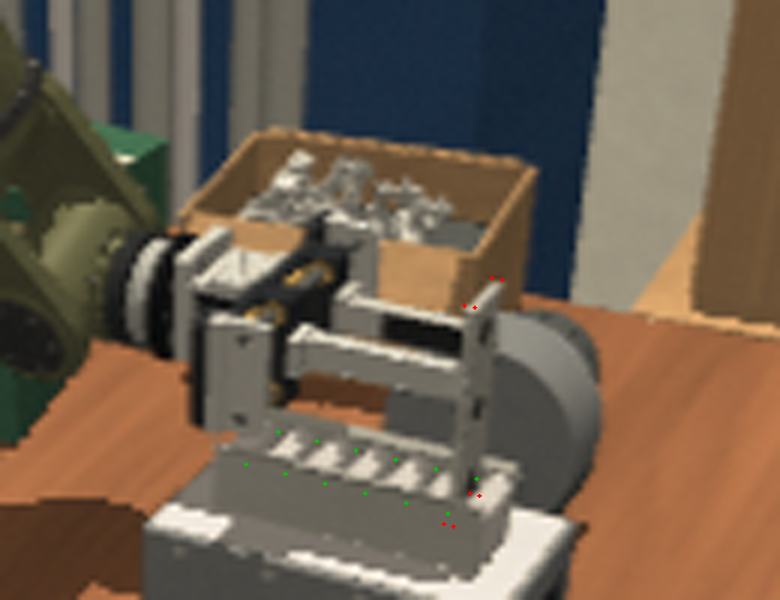

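View pics/n_t.png

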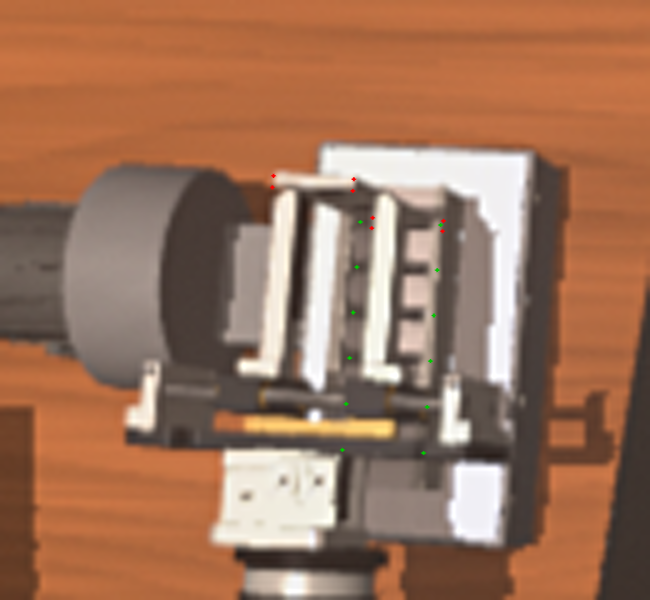

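Request:
play_rows:
  twist:
    - [0.004, 0, 0.004]
    - [0, 0, 0]
    - [0, 0, 0]
    - [0, 0, 0]
    - [0, 0, 0]
  travel:
    - [0, 0.02, -0.2]
    - [0, 0, -0.15]
    - [0, 0, -0.1]
    - [0, 0, -0.08]
    - [0, 0, 0]
  grip: [1, 1, 1, 1, 1]

```text
time_s: 17.05
ee_pos: [0.6145, 0.2621, 0.1569]
eef_rot: [-1.66, 1.569, 3.037]
force: [-0.4, 0.4, -2.7]
grip_width: 0.0397
```

```bash
python3 - <<'E'
from h import *
delta(tgt2(-.015,-90),(.6144,.263,.1565)); o=ctrl.get_obs(); print(o["force"],o["moment"])
E
```

```text
twist tot [-0.0001 -0.0008  0.0003] min rows 1.0 travel tot [-0.002  0.017 -0.008] pos [0.6145 0.2621 0.1569] q [ 0.565  0.629  1.985  3.791  1.134 -1.881] t 17.05
[-0.4022038   0.37401989 -2.68334305] [-0.02363576  1.082206    0.00249568]
```

Request:
play_rows:
  twist:
    - [0, 0, 0]
    - [0, 0, 0]
    - [0, 0, 0]
  travel:
    - [0, 0, -0.04]
    - [0, 0, -0.04]
    - [0, 0, 0]
  grip: [1, 1, 1]

```text
time_s: 17.35
ee_pos: [0.6152, 0.2625, 0.1563]
eef_rot: [1.898, 1.565, 0.312]
force: [-3.8, -0.2, 10.8]
grip_width: 0.0398
```

Request:
play_rows:
  twist:
    - [0, 0, 0]
    - [0, 0, 0]
    - [0, 0, 0]
    - [0, 0, 0]
    - [0, 0, 0]
    - [0, 0, 0]
    - [0, 0, 0]
    - [0, 0, 0]
    - [0, 0, 0]
  travel:
    - [0, 0, 0.02]
    - [0, 0, 0]
    - [0, 0, 0]
    - [-0.3, 0, 0]
    - [-0.5, 0, 0]
    - [-0.6, 0, 0.1]
    - [-0.4, 0, 0.6]
    - [-0.2, 0, 0.8]
    - [0, 0, 0.5]
  grip: [-0.3, -0.3, -0.3, -0.3, -0.3, -0.3, -0.3, -0.3, -0.3]

```text
time_s: 18.25
ee_pos: [0.5135, 0.2625, 0.2562]
eef_rot: [-2.616, 1.57, 2.082]
force: [1.0, 1.0, 0.0]
grip_width: 0.0612
```

```bash
python3 - <<'E'
from h import *
delta(tgt2(.4,-90),(.488,.09,.252)); o=ctrl.get_obs(); print(o["force"],o["moment"])
s=ctrl.camera("scene"); save(s,"o_s.png",4,(320,60,480,200)); t=ctrl.camera("top"); save(t,"o_t.png",5,(100,140,230,260)); 
for r in seg(t): print(r)
E
```

```text
twist tot [-0.0005 -0.0005  0.2636] min rows 3.0 travel tot [-0.51  -3.449 -0.085] pos [0.5135 0.2625 0.2562] q [ 0.715  0.272  2.189  3.997  1.081 -2.065] t 18.25
[0.97033383 1.00734934 0.02876482] [-0.04137197  0.49269358  0.02903275]
(array([ 605.4, -109.4]), 136.3, 40.0, 2.8, 584)
(array([452.8,  -4.6]), 137.5, 40.6, -14.2, 620)
(array([ 447.5, -103.5]), 137.8, 40.4, -7.4, 620)
```

View pics/o_s.png

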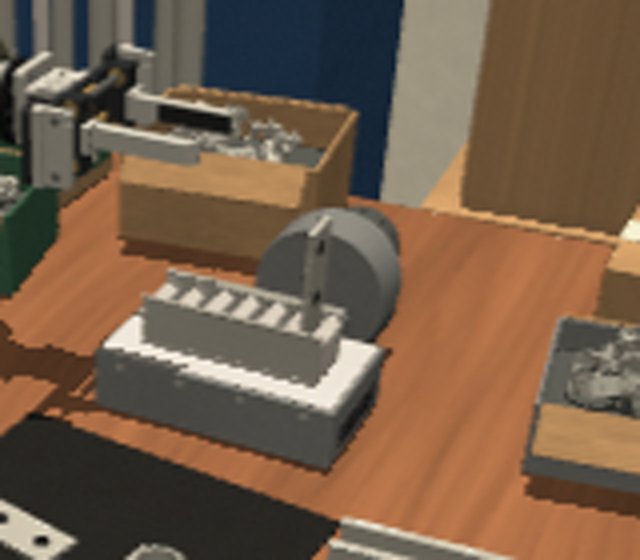

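View pics/o_t.png

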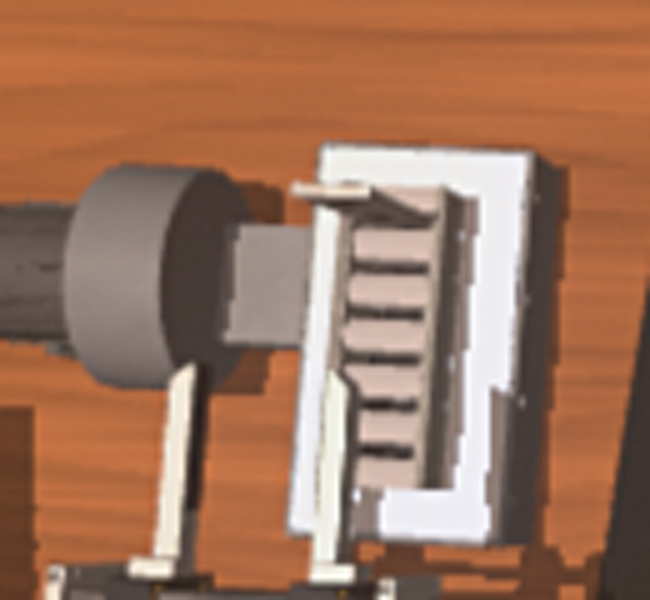

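Request:
play_rows:
  twist:
    - [0, 0, 0.033]
    - [0, 0, 0.033]
    - [0, 0, 0.033]
    - [0, 0, 0.033]
    - [0, 0, 0.033]
    - [0, 0, 0.033]
    - [0, 0, 0.033]
    - [0, 0, 0.033]
    - [0, 0, 0]
  travel:
    - [-0.06, -0.45, 0]
    - [-0.06, -0.45, 0]
    - [-0.06, -0.45, 0]
    - [-0.06, -0.45, 0]
    - [-0.06, -0.45, 0]
    - [-0.06, -0.45, 0]
    - [-0.06, -0.45, 0]
    - [-0.06, -0.45, 0]
    - [0, 0, 0]
  grip: [-0.3, -0.3, -0.3, -0.3, -0.3, -0.3, -0.3, -0.3, -0.3]

```text
time_s: 19.25
ee_pos: [0.4915, 0.0805, 0.2538]
eef_rot: [-2.082, 1.569, 3.021]
force: [0.4, 0.7, 0.5]
grip_width: 0.061
```

Request:
play_rows:
  twist:
    - [-0.028, 0.08, 0]
    - [-0.028, 0.08, 0]
    - [-0.028, 0.08, 0]
    - [-0.028, 0.08, 0]
    - [-0.028, 0.08, 0]
    - [-0.028, 0.08, 0]
    - [-0.028, 0.08, 0]
    - [0, 0, 0]
  travel:
    - [0, 0, 0]
    - [0, 0, 0]
    - [0, 0, 0]
    - [0, 0, 0]
    - [0, 0, 0]
    - [0, 0, 0]
    - [0, 0, 0]
    - [0, 0, 0]
  grip: [-0.3, -0.3, -0.3, -0.3, -0.3, -0.3, -0.3, -0.3]

```text
time_s: 20.05
ee_pos: [0.4889, 0.0999, 0.2512]
eef_rot: [-1.694, 0.923, -2.811]
force: [0.4, -0.5, -0.1]
grip_width: 0.061
```

```bash
python3 - <<'E'
from h import *
delta(tgt2(-.248,0),(.4799,-.0114,.10))
print(cur()[1].as_matrix().round(2))
E
```

```text
twist tot [-0.0986  0.5928 -0.3773] min rows 8.0 travel tot [-0.179 -2.225 -3.024] pos [0.4889 0.0999 0.2512] q [-0.115 -0.206  2.218  1.05   0.548  0.296] t 20.05
[[-0.57  0.71  0.41]
 [-0.2   0.37 -0.91]
 [-0.8  -0.6  -0.07]]
```

Request:
play_rows:
  twist:
    - [-0.015, 0.09, 0]
    - [-0.015, 0.09, 0]
    - [-0.015, 0.09, -0.01]
    - [-0.015, 0.08, -0.05]
    - [-0.015, 0.07, -0.06]
    - [-0.01, 0.07, -0.06]
    - [-0.005, 0.05, -0.07]
    - [-0.005, 0.03, -0.07]
    - [0, 0.02, -0.05]
    - [0, 0, 0]
  travel:
    - [0, -0.1, -0.2]
    - [0, -0.2, -0.3]
    - [0, -0.3, -0.3]
    - [0, -0.3, -0.3]
    - [0, -0.3, -0.3]
    - [0, -0.3, -0.4]
    - [-0.06, -0.3, -0.4]
    - [-0.06, -0.3, -0.4]
    - [-0.06, -0.12, -0.4]
    - [0, 0, 0]
  grip: [-0.3, -0.3, -0.3, -0.3, -0.3, -0.3, -0.3, -0.3, -0.3, -0.3]

```text
time_s: 21.05
ee_pos: [0.4779, -0.0082, 0.0994]
eef_rot: [-1.727, 0.015, 2.85]
force: [-1.2, 0.0, 0.9]
grip_width: 0.0611
```

```bash
python3 - <<'E'
from h import *
delta(tgt2(-.248,0),(.4799,-.0114,.10))
w=ctrl.camera("wrist"); save(w,"p_w.png"); t=ctrl.camera("top")
for r in seg(t): print(r)
E
```

```text
twist tot [-0.0931  0.0356  0.0272] min rows 2.0 travel tot [ 0.041 -0.064  0.012] pos [ 0.4779 -0.0082  0.0994] q [-0.178  0.253  1.879  0.184  0.984  1.583] t 21.05
(array([ 605.4, -109.3]), 136.3, 40.1, 2.8, 584)
```

View pics/p_w.png

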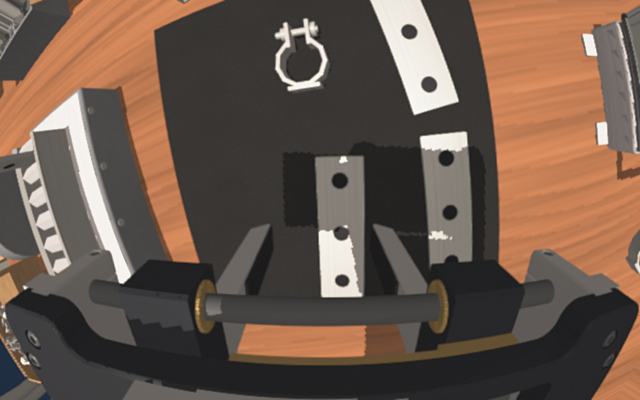

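Request:
play_rows:
  twist:
    - [-0.047, 0.018, 0.014]
    - [-0.047, 0.018, 0.014]
    - [0, 0, 0]
  travel:
    - [0.02, -0.03, 0]
    - [0.02, -0.03, 0]
    - [0, 0, 0]
  grip: [-0.3, -0.3, -0.3]

```text
time_s: 21.45
ee_pos: [0.4822, -0.0116, 0.1035]
eef_rot: [-1.565, 0.008, 2.899]
force: [-0.5, 0.0, 0.1]
grip_width: 0.061
```

```bash
cat >> h.py <<'E'
def wplates(w,z=.010):
    # bright strips in wrist view via trained net -> fatz rects + dark holes
    g=cv2.cvtColor(w["img"],cv2.COLOR_RGB2GRAY); out=[]
    for d in ctrl.trace("plate1",w):
        if d["confidence"]<.25: continue
        m=d["pixels"].astype(np.uint8); f=cv2.morphologyEx(m,cv2.MORPH_CLOSE,np.ones((25,25)))
        hole=((g<75)&(cv2.erode(f,np.ones((9,9)))>0)).astype(np.uint8)
        n,l,st,ce=cv2.connectedComponentsWithStats(hole)
        hs=[ce[i] for i in range(1,n) if 60<st[i,4]<400]
        out.append((round(d["confidence"],2),np.round(d["point"]),[np.round(fatz(w,h,z)[:2],4).tolist() for h in hs]))
    return out
E
python3 - <<'E'
from h import *
delta(tgt2(-.248,0),(.4799,-.0114,.10))
w=ctrl.camera("wrist"); save(w,"q_w.png")
for r in wplates(w): print(r)
E
```

```text
twist tot [ 0.005   0.004  -0.0037] min rows 1.0 travel tot [-0.045  0.004 -0.069] pos [ 0.4822 -0.0116  0.1035] q [-0.096  0.275  1.831 -0.008  1.029  1.721] t 21.45
(0.87, array([322., 227.]), [[0.4986, -0.0163], [0.4517, -0.004], [0.4053, 0.0072]])
(0.71, array([420., 202.]), [[0.4946, -0.1097], [0.4469, -0.1033], [0.4002, -0.0966]])
(0.59, array([399.,  60.]), [[0.6058, -0.1086], [0.558, -0.1111]])
(0.41, array([621., 105.]), [])
```

View pics/q_w.png

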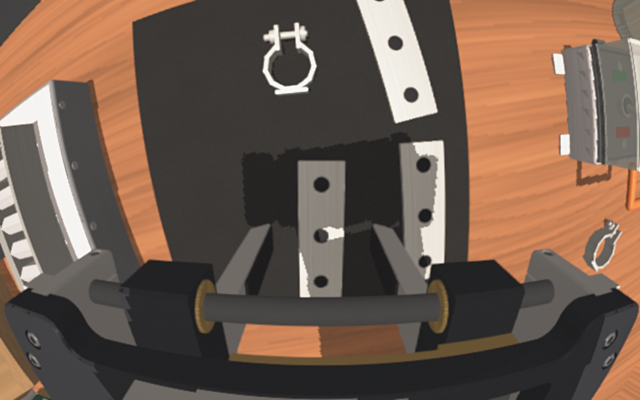

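Request:
play_rows:
  twist:
    - [0.005, 0.004, -0.004]
    - [0, 0, 0]
    - [0, 0, 0]
    - [0, 0, 0]
    - [0, 0, 0]
    - [0, 0, 0]
    - [0, 0, 0]
    - [0, 0, 0]
    - [0, 0, 0]
    - [0, 0, 0]
    - [0, 0, 0]
    - [0, 0, 0]
  travel:
    - [-0.066, 0.016, -0.6]
    - [0, 0, -0.6]
    - [0, 0, -0.4]
    - [0, 0, -0.21]
    - [0, 0, 0]
    - [0, 0, 0]
    - [0, 0, 0]
    - [0, 0, 0]
    - [0, 0, 0]
    - [0, 0, 0]
    - [0, 0, 0]
    - [0, 0, 0.3]
  grip: [-0.3, -0.3, -0.3, -0.3, -0.3, -0.3, 1, 1, 1, 1, 1, 1]
  force: 60

```text
time_s: 22.75
ee_pos: [0.477, -0.0127, 0.0257]
eef_rot: [-1.568, -0.005, 2.887]
force: [-0.3, -0.0, -2.4]
grip_width: 0.0398
```

```bash
python3 - <<'E'
from h import *
delta(tgt2(.1,-40),(.4799,.02,.25)); o=ctrl.get_obs(); print(o["ee_pos"],o["force"],o["grip_width"])
E
```

```text
twist tot [-0.033  -0.4485  0.2166] min rows 6.0 travel tot [0.058 0.655 4.486] pos [ 0.477  -0.0127  0.0257] q [-0.102  0.4    1.883 -0.002  0.863  1.724] t 22.75
[ 0.47702066 -0.01273226  0.02569785] [-0.2518299  -0.00993101 -2.36265572] 0.039835853590420044
```

Request:
play_rows:
  twist:
    - [0, 0, 0]
    - [0, 0, 0]
    - [0, 0, 0]
    - [-0.02, -0.077, 0]
    - [-0.02, -0.077, 0]
    - [-0.02, -0.077, 0]
    - [-0.02, -0.077, 0]
    - [-0.02, -0.077, 0]
    - [0, 0, 0.08]
    - [0, 0, 0.08]
    - [0, 0, 0.08]
    - [0, 0, 0.08]
  travel:
    - [0, 0, 0.4]
    - [0, 0, 0.5]
    - [0, 0, 0.5]
    - [0, 0.05, 0.4]
    - [0.05, 0.1, 0.4]
    - [0.05, 0.1, 0.4]
    - [0.05, 0.1, 0.4]
    - [0.05, 0.1, 0.4]
    - [0, 0.1, 0.4]
    - [0, 0.1, 0.3]
    - [0, 0, 0.3]
    - [0, 0, 0.2]
  grip: [1, 1, 1, 1, 1, 1, 1, 1, 1, 1, 1, 1]

```text
time_s: 23.95
ee_pos: [0.4868, 0.0162, 0.2396]
eef_rot: [-1.567, 0.612, -3.022]
force: [0.5, 0.1, -2.9]
grip_width: 0.0398
```

Request:
play_rows:
  twist:
    - [0, 0, 0.08]
    - [0, 0, 0.04]
    - [0, 0, 0]
  travel:
    - [0, 0, 0]
    - [0, 0, 0]
    - [0, 0, 0]
  grip: [1, 1, 1]

```text
time_s: 24.25
ee_pos: [0.4867, 0.0151, 0.2384]
eef_rot: [-1.568, 0.609, -2.86]
force: [-0.3, 0.1, -3.2]
grip_width: 0.04
```

```bash
python3 - <<'E'
from h import *
delta(tgt2(.4,-90),(.49,.1,.26)); o=ctrl.get_obs(); print(o["force"],o["grip_width"])
print(cur()[1].as_matrix().round(2))
E
```

```text
twist tot [ 0.2059 -0.5774  0.0711] min rows 7.0 travel tot [0.066 1.698 0.432] pos [0.4867 0.0151 0.2384] q [-0.182 -0.16   2.067  0.396  0.716  0.876] t 24.25
[-0.29418732  0.0896164  -3.23608137] 0.039987312703100346
[[-0.79  0.55  0.28]
 [-0.23  0.16 -0.96]
 [-0.57 -0.82  0.  ]]
```

Same state as the first run. Continue the flip.

Request:
play_rows:
  twist:
    - [0.025, -0.072, 0.009]
    - [0.025, -0.072, 0.009]
    - [0.025, -0.072, 0.009]
    - [0.025, -0.072, 0.009]
    - [0.025, -0.072, 0.009]
    - [0.025, -0.072, 0.009]
    - [0.025, -0.072, 0.009]
    - [0.025, -0.072, 0.009]
    - [0, 0, 0]
  travel:
    - [0, 0, 0.05]
    - [0, 0.1, 0.05]
    - [0, 0.1, 0.05]
    - [0, 0.1, 0.05]
    - [0, 0.1, 0.05]
    - [0, 0.1, 0.05]
    - [0, 0.1, 0.05]
    - [0, 0.1, 0.05]
    - [0, 0, 0]
  grip: [1, 1, 1, 1, 1, 1, 1, 1, 1]

```text
time_s: 25.15
ee_pos: [0.485, 0.0517, 0.2498]
eef_rot: [-1.644, 1.379, -2.804]
force: [-0.1, 0.5, -4.3]
grip_width: 0.0399
```

```bash
python3 - <<'E'
from h import *
delta(tgt2(.4,-90),(.50,.1,.26)); o=ctrl.get_obs(); print(o["force"],o["grip_width"])
delta(tgt2(-.015,-90),(.5884,.2626,.26))
E
```

```text
twist tot [ 0.0397 -0.1152 -0.0066] min rows 2.0 travel tot [0.3   0.967 0.204] pos [0.485  0.0517 0.2498] q [-0.349 -0.089  2.441  2.067  0.878 -0.867] t 25.15
[-0.1124374   0.54340061 -4.31836341] 0.03992507307771622
twist tot [ 0.0153 -0.1218 -0.27  ] min rows 4.0 travel tot [2.068 4.219 0.204] pos [0.485  0.0517 0.2498] q [-0.349 -0.089  2.441  2.067  0.878 -0.867] t 25.15
```

Request:
play_rows:
  twist:
    - [0.003, -0.03, -0.02]
    - [0.003, -0.03, -0.025]
    - [0.003, -0.03, -0.025]
    - [0.003, -0.03, -0.025]
    - [0, 0, -0.025]
    - [0, 0, -0.025]
    - [0, 0, -0.025]
    - [0, 0, -0.025]
    - [0, 0, -0.025]
    - [0, 0, -0.025]
    - [0, 0, -0.025]
    - [0, 0, 0]
  travel:
    - [0.1, 0.42, 0.05]
    - [0.1, 0.42, 0.05]
    - [0.1, 0.42, 0.05]
    - [0.1, 0.42, 0.05]
    - [0.1, 0.42, 0]
    - [0.2, 0.42, 0]
    - [0.25, 0.42, 0]
    - [0.3, 0.42, 0]
    - [0.3, 0.42, 0]
    - [0.3, 0.42, 0]
    - [0.3, 0, 0]
    - [0, 0, 0]
  grip: [1, 1, 1, 1, 1, 1, 1, 1, 1, 1, 1, 1]

```text
time_s: 26.35
ee_pos: [0.5938, 0.2612, 0.2642]
eef_rot: [-0.311, 1.544, -1.882]
force: [0.1, -0.4, -2.6]
grip_width: 0.0398
```

```bash
python3 chk.py .0267 r; python3 - <<'E'
from h import *
delta(tgt2(-.015,-90),(.5884,.2630,.26))
w=ctrl.camera("wrist"); save(w,"r_w.png"); t=ctrl.camera("top"); o=ctrl.get_obs(); print(o["force"],o["grip_width"])
for r in seg(t): print(r)
E
```

```text
twist tot [ 0.0184 -0.0063 -0.0078] min rows 1.0 travel tot [-0.085  0.081 -0.066] pos [0.5926 0.259  0.2633] q [ 0.579  0.343  2.047  3.881  0.956 -2.078] t 26.45
[ 0.9506486  -0.75752648 -3.53443013] 0.04028996652413466
(array([ 605.3, -109.4]), 136.4, 40.2, 2.8, 588)
(array([ 447.6, -103.5]), 138.0, 40.7, -7.5, 623)
```

View pics/r_s.png

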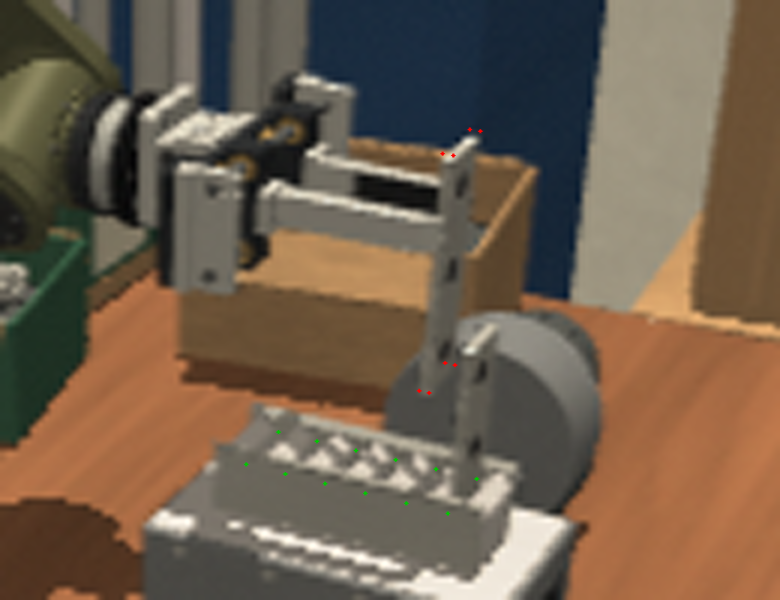

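View pics/r_w.png

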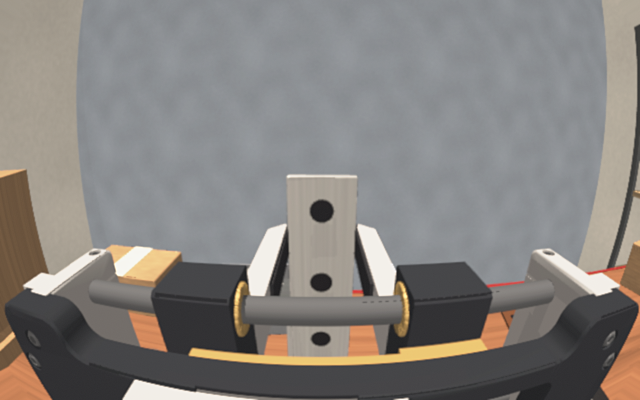

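Request:
play_rows:
  twist:
    - [0.018, -0.006, -0.008]
    - [0, 0, 0]
    - [0, 0, 0]
  travel:
    - [-0.085, 0.08, -0.1]
    - [0, 0, 0]
    - [0, 0, 0]
  grip: [1, 1, 1]

```text
time_s: 26.85
ee_pos: [0.5886, 0.2614, 0.2581]
eef_rot: [-0.173, 1.566, -1.763]
force: [0.5, 0.8, -3.5]
grip_width: 0.0396
```

```bash
python3 - <<'E'
from h import *
delta(tgt2(-.015,-90),(.5884,.2630,.1552))
E
```

```text
twist tot [ 0.0031 -0.0006  0.0031] min rows 1.0 travel tot [-0.004  0.031 -2.057] pos [0.5886 0.2614 0.2581] q [ 0.599  0.362  2.046  3.906  0.993 -2.058] t 26.85
```

Request:
play_rows:
  twist:
    - [0.003, 0, 0.003]
    - [0, 0, 0]
    - [0, 0, 0]
    - [0, 0, 0]
    - [0, 0, 0]
  travel:
    - [0, 0.03, -0.4]
    - [0, 0, -0.4]
    - [0, 0, -0.3]
    - [0, 0, -0.25]
    - [0, 0, 0]
  grip: [1, 1, 1, 1, 1]

```text
time_s: 27.35
ee_pos: [0.5887, 0.2626, 0.189]
eef_rot: [-1.117, 1.568, -2.704]
force: [0.9, 0.2, -2.2]
grip_width: 0.0398
```

```bash
python3 - <<'E'
from h import *
delta(tgt2(-.015,-90),(.5884,.2630,.1552)); print(ctrl.get_obs()["force"])
E
```

```text
twist tot [ 0.0009 -0.0019  0.0007] min rows 1.0 travel tot [-0.006  0.009 -0.675] pos [0.5887 0.2626 0.189 ] q [ 0.599  0.524  2.046  3.841  1.111 -1.927] t 27.35
[ 0.88006324  0.21252252 -2.22517219]
```

Request:
play_rows:
  twist:
    - [0, 0, 0]
    - [0, 0, 0]
    - [0, 0, 0]
    - [0, 0, 0]
    - [0, 0, 0]
    - [0, 0, 0]
    - [0, 0, 0]
  travel:
    - [0, 0, -0.2]
    - [0, 0, -0.2]
    - [0, 0, -0.15]
    - [0, 0, -0.1]
    - [0, 0, -0.06]
    - [0, 0, -0.04]
    - [0, 0, 0]
  grip: [1, 1, 1, 1, 1, 1, 1]

```text
time_s: 28.05
ee_pos: [0.5896, 0.2632, 0.1565]
eef_rot: [1.785, 1.562, 0.197]
force: [-5.6, -2.5, 15.0]
grip_width: 0.04
```

Request:
play_rows:
  twist:
    - [0, 0, 0]
    - [0, 0, 0]
    - [0, 0, 0]
    - [0, 0, 0]
    - [0, 0, 0]
    - [0, 0, 0]
    - [0, 0, 0]
    - [0, 0, 0]
    - [0, 0, 0]
    - [0, 0, 0]
  travel:
    - [0, 0, 0.04]
    - [0, 0, 0]
    - [0, 0, 0]
    - [0, 0, 0]
    - [-0.3, 0, 0]
    - [-0.5, 0, 0]
    - [-0.6, 0, 0.1]
    - [-0.4, 0, 0.6]
    - [0, 0, 0.8]
    - [0, 0, 0.5]
  grip: [1, -0.3, -0.3, -0.3, -0.3, -0.3, -0.3, -0.3, -0.3, -0.3]

```text
time_s: 29.05
ee_pos: [0.4974, 0.2631, 0.2566]
eef_rot: [-2.709, 1.571, 1.988]
force: [0.4, 0.2, -0.4]
grip_width: 0.0607
```

```bash
python3 - <<'E'
from h import *
delta(tgt2(.4,-90),(.488,.04,.252)); o=ctrl.get_obs(); print(o["force"],o["moment"])
s=ctrl.camera("scene"); save(s,"s_s.png",4,(320,60,480,200)); t=ctrl.camera("top"); save(t,"s_t.png",5,(100,140,230,260)); 
for r in seg(t): print(r)
E
```

```text
twist tot [-1.000e-04 -1.000e-04  2.644e-01] min rows 3.0 travel tot [-0.188 -4.462 -0.093] pos [0.4974 0.2631 0.2566] q [ 0.747  0.254  2.214  4.026  1.102 -2.075] t 29.05
[ 0.44685525  0.16673034 -0.40899348] [-0.01342895  0.50441522  0.0101646 ]
(array([ 605.3, -109.4]), 136.4, 40.1, 2.8, 586)
(array([ 447.5, -103.4]), 137.8, 40.5, -7.4, 621)
```

View pics/s_s.png

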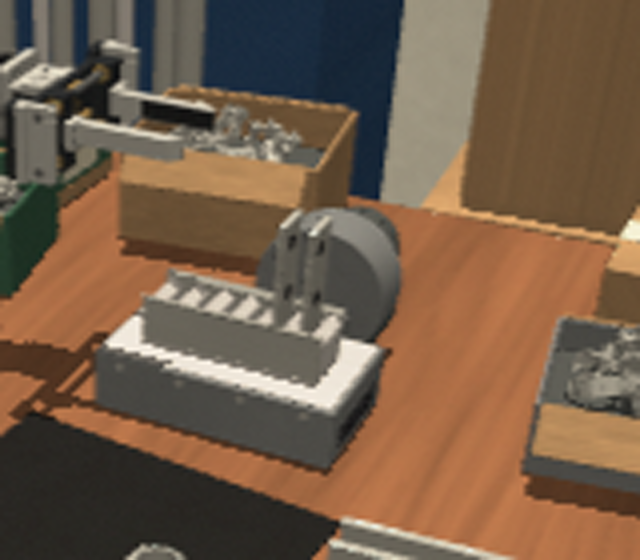

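Request:
play_rows:
  twist:
    - [0, 0, 0.03]
    - [0, 0, 0.03]
    - [0, 0, 0.03]
    - [0, 0, 0.03]
    - [0, 0, 0.03]
    - [0, 0, 0.03]
    - [0, 0, 0.03]
    - [0, 0, 0.03]
    - [0, 0, 0.02]
    - [0, 0, 0]
  travel:
    - [-0.02, -0.5, 0]
    - [-0.02, -0.5, 0]
    - [-0.02, -0.5, 0]
    - [-0.02, -0.5, 0]
    - [-0.02, -0.5, 0]
    - [-0.02, -0.5, 0]
    - [-0.02, -0.5, 0]
    - [-0.02, -0.5, 0]
    - [-0.02, -0.5, 0]
    - [0, 0, 0]
  grip: [-0.3, -0.3, -0.3, -0.3, -0.3, -0.3, -0.3, -0.3, -0.3, -0.3]

```text
time_s: 30.15
ee_pos: [0.4904, 0.0394, 0.2546]
eef_rot: [2.82, 1.568, 1.628]
force: [-0.0, 0.5, 0.7]
grip_width: 0.0611
```

Request:
play_rows:
  twist:
    - [-0.03, 0.08, 0]
    - [-0.03, 0.08, 0]
    - [-0.03, 0.08, 0]
    - [-0.03, 0.08, 0]
    - [-0.03, 0.08, 0]
    - [-0.03, 0.08, 0]
    - [-0.03, 0.08, 0]
    - [0, 0, 0]
  travel:
    - [0, 0, 0]
    - [0, 0, 0]
    - [0, 0, 0]
    - [0, 0, 0]
    - [0, 0, 0]
    - [0, 0, 0]
    - [0, 0, 0]
    - [0, 0, 0]
  grip: [-0.3, -0.3, -0.3, -0.3, -0.3, -0.3, -0.3, -0.3]

```text
time_s: 30.95
ee_pos: [0.4891, 0.0544, 0.252]
eef_rot: [-1.642, 0.85, -2.784]
force: [-0.1, 0.4, 0.4]
grip_width: 0.0609
```

```bash
python3 - <<'E'
from h import *
delta(tgt2(-.13,0),(.4752,-.107,.10))
print(cur()[1].as_matrix().round(2))
E
```

```text
twist tot [-0.1049  0.5381 -0.3105] min rows 7.0 travel tot [-0.277 -3.228 -3.039] pos [0.4891 0.0544 0.252 ] q [-0.22  -0.203  2.173  0.893  0.646  0.37 ] t 30.95
[[-0.62  0.68  0.4 ]
 [-0.23  0.33 -0.92]
 [-0.75 -0.66 -0.05]]
```

Request:
play_rows:
  twist:
    - [-0.02, 0.09, 0]
    - [-0.02, 0.09, 0]
    - [-0.02, 0.08, -0.03]
    - [-0.02, 0.07, -0.05]
    - [-0.015, 0.07, -0.05]
    - [-0.01, 0.06, -0.05]
    - [0, 0.05, -0.05]
    - [0, 0.03, -0.05]
    - [0, 0, -0.03]
    - [0, 0, 0]
  travel:
    - [0, -0.3, -0.2]
    - [0, -0.35, -0.3]
    - [0, -0.35, -0.3]
    - [0, -0.35, -0.3]
    - [0, -0.4, -0.3]
    - [-0.05, -0.4, -0.4]
    - [-0.06, -0.4, -0.4]
    - [-0.06, -0.4, -0.4]
    - [-0.1, -0.28, -0.4]
    - [0, 0, 0]
  grip: [-0.3, -0.3, -0.3, -0.3, -0.3, -0.3, -0.3, -0.3, -0.3, -0.3]

```text
time_s: 31.95
ee_pos: [0.4733, -0.1067, 0.0981]
eef_rot: [-1.682, -0.018, 2.983]
force: [0.4, 0.6, -0.6]
grip_width: 0.0616
```

```bash
python3 - <<'E'
from h import *
delta(tgt2(-.13,0),(.4752,-.107,.10))
E
```

```text
twist tot [-0.0715 -0.0015  0.019 ] min rows 1.0 travel tot [ 0.038 -0.007  0.039] pos [ 0.4733 -0.1067  0.0981] q [-0.354  0.31   1.804  0.12   1.071  1.317] t 31.95
```

Request:
play_rows:
  twist:
    - [-0.072, -0.002, 0.019]
    - [0, 0, 0]
    - [0, 0, 0]
  travel:
    - [0.038, -0.007, 0.04]
    - [0, 0, 0]
    - [0, 0, 0]
  grip: [-0.3, -0.3, -0.3]

```text
time_s: 32.25
ee_pos: [0.4774, -0.1071, 0.104]
eef_rot: [-1.567, 0.007, 3.014]
force: [0.4, 0.8, 0.7]
grip_width: 0.0607
```

```bash
cat >> h.py <<'E'
def graspfix(w,near,off=.028,z=.0126):
    for r in wplates(w):
        print(r)
        if len(r[2])==3:
            h=np.array(r[2]); h=h[np.argsort(-h[:,0])]; c=h.mean(0); d=h[0]-h[2]; 
            if np.linalg.norm(c-near)<.05:
                d/=np.linalg.norm(d); yaw=np.arctan2(d[1],d[0]); g=c+d*off
                print("C",c,"yaw",yaw,"grip",g); delta(tgt2(yaw,0),(*g,z))
E
python3 - <<'E'
from h import *
w=ctrl.camera("wrist"); save(w,"u_w.png"); graspfix(w,np.array([.4475,-.1034]))
E
```

```text
(0.79, array([320., 223.]), [[0.4945, -0.1096], [0.4462, -0.1033], [0.3991, -0.0972]])
C [ 0.4466     -0.10336667] yaw -0.1292543880418788 grip [ 0.47436643 -0.10697572]
twist tot [0.0043 0.0037 0.0004] min rows 1.0 travel tot [-0.06   0.026 -1.826] pos [ 0.4774 -0.1083  0.1039] q [-0.295  0.288  1.812 -0.006  1.034  1.408] t 32.35
(0.63, array([306.,  67.]), [[0.6537, -0.1063]])
```

View pics/u_w.png

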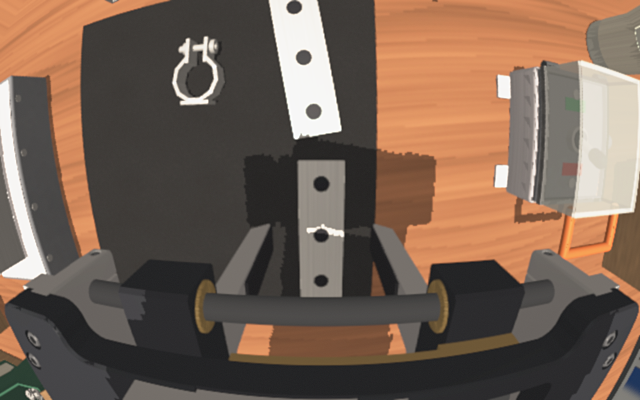

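Request:
play_rows:
  twist:
    - [0.004, 0.004, 0]
    - [0, 0, 0]
    - [0, 0, 0]
    - [0, 0, 0]
    - [0, 0, 0]
    - [0, 0, 0]
    - [0, 0, 0]
    - [0, 0, 0]
    - [0, 0, 0]
    - [0, 0, 0]
    - [0, 0, 0]
    - [0, 0, 0.3]
  travel:
    - [-0.06, 0.026, -0.6]
    - [0, 0, -0.6]
    - [0, 0, -0.4]
    - [0, 0, -0.22]
    - [0, 0, 0]
    - [0, 0, 0]
    - [0, 0, 0]
    - [0, 0, 0]
    - [0, 0, 0]
    - [0, 0, 0]
    - [0, 0, 0]
    - [0, 0, 0]
  grip: [-0.3, -0.3, -0.3, -0.3, -0.3, -0.3, 1, 1, 1, 1, 1, 1]
  force: 60

```text
time_s: 33.55
ee_pos: [0.4746, -0.1078, 0.013]
eef_rot: [-1.567, 0.0, -3.122]
force: [-0.3, 1.3, 2.7]
grip_width: 0.0398
```

Request:
play_rows:
  twist:
    - [0, 0, 0]
    - [0, 0, 0]
    - [0, 0, 0]
    - [0.002, -0.08, 0]
    - [0.002, -0.08, 0]
    - [0.002, -0.08, 0]
    - [0.002, -0.08, 0]
    - [0.002, -0.08, 0]
    - [0, 0, 0.08]
    - [0, 0, 0.08]
    - [0, 0, 0.04]
    - [0, 0, 0]
  travel:
    - [0, 0, 0.4]
    - [0, 0, 0.5]
    - [0, 0, 0.5]
    - [0, 0.2, 0.4]
    - [0.05, 0.25, 0.4]
    - [0.05, 0.25, 0.4]
    - [0.05, 0.25, 0.4]
    - [0.05, 0.25, 0.4]
    - [0, 0.25, 0.4]
    - [0, 0.2, 0.4]
    - [0, 0, 0.4]
    - [0, 0, 0]
  grip: [1, 1, 1, 1, 1, 1, 1, 1, 1, 1, 1, 1]

```text
time_s: 34.75
ee_pos: [0.4851, -0.026, 0.2448]
eef_rot: [-1.568, 0.631, -2.808]
force: [0.1, -0.4, -2.4]
grip_width: 0.0395
```

```bash
python3 - <<'E'
from h import *
delta(tgt2(.4,-90),(.49,.05,.26)); o=ctrl.get_obs(); print(o["force"],o["grip_width"])
print(cur()[1].as_matrix().round(2))
w=ctrl.camera("wrist"); save(w,"v_w.png")
E
```

```text
twist tot [ 0.2153 -0.5584  0.0407] min rows 7.0 travel tot [0.098 1.52  0.304] pos [ 0.4851 -0.026   0.2448] q [-0.327 -0.154  2.055  0.531  0.79   0.619] t 34.75
[ 0.12191445 -0.41426156 -2.41100293] 0.039536483646147216
[[-0.76  0.56  0.33]
 [-0.26  0.19 -0.95]
 [-0.59 -0.81  0.  ]]
```

View pics/v_w.png

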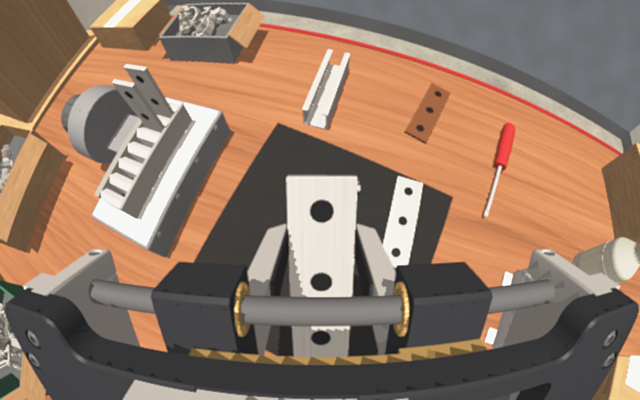

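Grip is intact. I'll finish the flip and go to above slot 4.

Request:
play_rows:
  twist:
    - [0.027, -0.07, 0.005]
    - [0.027, -0.07, 0.005]
    - [0.027, -0.07, 0.005]
    - [0.027, -0.07, 0.005]
    - [0.027, -0.07, 0.005]
    - [0.027, -0.07, 0.005]
    - [0.027, -0.07, 0.005]
    - [0.027, -0.07, 0.005]
    - [0, 0, 0]
  travel:
    - [0, 0.1, 0.05]
    - [0, 0.15, 0.05]
    - [0, 0.15, 0.05]
    - [0, 0.15, 0.05]
    - [0, 0.15, 0.05]
    - [0, 0.15, 0.05]
    - [0, 0.15, 0.05]
    - [0, 0.15, 0.05]
    - [0, 0, 0]
  grip: [1, 1, 1, 1, 1, 1, 1, 1, 1]

```text
time_s: 35.7
ee_pos: [0.483, 0.032, 0.2566]
eef_rot: [-1.788, 1.514, -2.953]
force: [-0.2, 1.3, -2.8]
grip_width: 0.0399
```

```bash
python3 - <<'E'
from h import *
delta(tgt2(-.015,-90),(.5624,.2634,.26)); o=ctrl.get_obs(); print(o["force"],o["grip_width"])
E
```

```text
twist tot [-0.0008 -0.0363 -0.2679] min rows 3.0 travel tot [1.588 4.629 0.068] pos [0.483  0.032  0.2566] q [-0.433  0.003  2.461  2.149  1.092 -1.005] t 35.7
[-0.24238019  1.30214218 -2.81455678] 0.03987422563656018
```

Request:
play_rows:
  twist:
    - [0, -0.006, -0.02]
    - [0, -0.006, -0.025]
    - [0, -0.006, -0.025]
    - [0, -0.006, -0.025]
    - [0, -0.006, -0.025]
    - [0, -0.006, -0.025]
    - [0, 0, -0.025]
    - [0, 0, -0.025]
    - [0, 0, -0.025]
    - [0, 0, -0.025]
    - [0, 0, -0.023]
    - [0, 0, 0]
  travel:
    - [0.1, 0.46, 0.05]
    - [0.15, 0.46, 0.05]
    - [0.15, 0.46, 0]
    - [0.15, 0.46, 0]
    - [0.15, 0.46, 0]
    - [0.15, 0.46, 0]
    - [0.15, 0.46, 0]
    - [0.15, 0.46, 0]
    - [0.15, 0.46, 0]
    - [0.15, 0.46, 0]
    - [0.12, 0, 0]
    - [0, 0, 0]
  grip: [1, 1, 1, 1, 1, 1, 1, 1, 1, 1, 1, 1]

```text
time_s: 36.9
ee_pos: [0.5629, 0.264, 0.2664]
eef_rot: [0.524, 1.563, -1.055]
force: [0.2, -0.5, -2.3]
grip_width: 0.0393
```

```bash
python3 chk.py .028 x; python3 - <<'E'
from h import *
delta(tgt2(-.015,-90),(.5624,.2634,.25)); o=ctrl.get_obs(); print(o["force"],o["grip_width"])
t=ctrl.camera("top")
for r in seg(t): print(r)
E
```

```text
twist tot [ 0.0059  0.0026 -0.003 ] min rows 1.0 travel tot [-0.002  0.027 -0.321] pos [0.5625 0.262  0.266 ] q [ 0.632  0.31   2.099  3.927  1.009 -2.073] t 37.0
[-0.20511597 -0.1515624  -1.61667078] 0.03992986040907524
(array([ 605.3, -109.3]), 136.4, 40.3, 2.8, 590)
```

View pics/x_s.png

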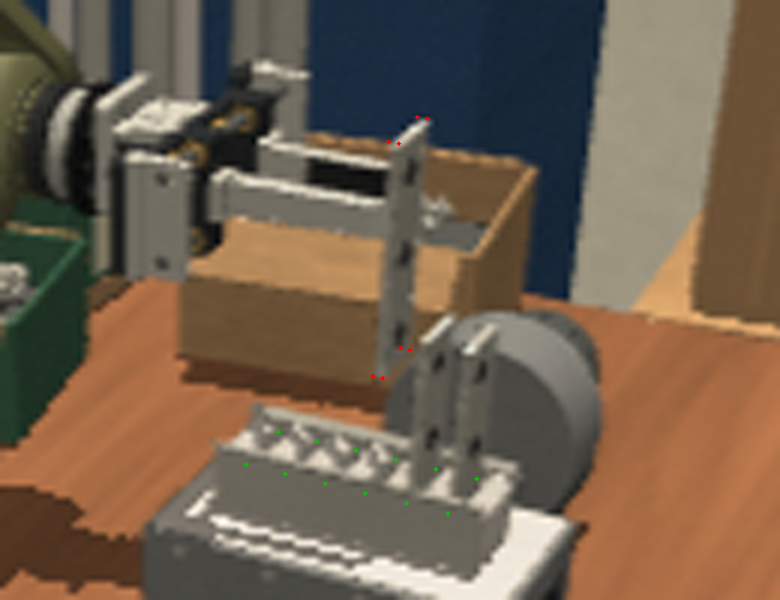

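Request:
play_rows:
  twist:
    - [0.006, 0.003, -0.003]
    - [0, 0, 0]
    - [0, 0, 0]
    - [0, 0, 0]
    - [0, 0, 0]
    - [0, 0, 0]
  travel:
    - [0, 0.027, -0.3]
    - [0, 0, -0.4]
    - [0, 0, -0.35]
    - [0, 0, -0.3]
    - [0, 0, -0.2]
    - [0, 0, 0]
  grip: [1, 1, 1, 1, 1, 1]

```text
time_s: 37.65
ee_pos: [0.5627, 0.2621, 0.1874]
eef_rot: [-0.486, 1.568, -2.076]
force: [-0.3, 0.3, -2.2]
grip_width: 0.0399
```

```bash
python3 - <<'E'
from h import *
delta(tgt2(-.015,-90),(.5624,.2634,.1565)); print(ctrl.get_obs()["force"])
E
```

```text
twist tot [ 0.0018 -0.001   0.0027] min rows 1.0 travel tot [-0.006  0.026 -0.619] pos [0.5627 0.2621 0.1874] q [ 0.636  0.504  2.097  3.873  1.149 -1.925] t 37.65
[-0.34748873  0.26598865 -2.20517941]
```

Request:
play_rows:
  twist:
    - [0.002, 0, 0.003]
    - [0, 0, 0]
    - [0, 0, 0]
    - [0, 0, 0]
    - [0, 0, 0]
    - [0, 0, 0]
    - [0, 0, 0]
  travel:
    - [0, 0.02, -0.2]
    - [0, 0, -0.2]
    - [0, 0, -0.12]
    - [0, 0, -0.08]
    - [0, 0, -0.05]
    - [0, 0, -0.02]
    - [0, 0, 0]
  grip: [1, 1, 1, 1, 1, 1, 1]

```text
time_s: 38.35
ee_pos: [0.5632, 0.2636, 0.1569]
eef_rot: [1.859, 1.565, 0.273]
force: [-4.5, -0.3, 6.6]
grip_width: 0.0395
```

Seated contact at the expected height. Release, then retreat.

Request:
play_rows:
  twist:
    - [0, 0, 0]
    - [0, 0, 0]
    - [0, 0, 0]
    - [0, 0, 0]
    - [0, 0, 0]
    - [0, 0, 0]
    - [0, 0, 0]
    - [0, 0, 0]
    - [0, 0, 0]
    - [0, 0, 0]
  travel:
    - [0, 0, 0.02]
    - [0, 0, 0]
    - [0, 0, 0]
    - [0, 0, 0]
    - [-0.3, 0, 0]
    - [-0.5, 0, 0]
    - [-0.4, 0, 0.1]
    - [-0.2, 0, 0.6]
    - [0, 0, 0.8]
    - [0, 0, 0.5]
  grip: [1, -0.3, -0.3, -0.3, -0.3, -0.3, -0.3, -0.3, -0.3, -0.3]

```text
time_s: 39.35
ee_pos: [0.4916, 0.2636, 0.258]
eef_rot: [2.242, 1.569, 0.657]
force: [0.6, 0.2, 0.9]
grip_width: 0.0612
```

```bash
python3 - <<'E'
from h import *
delta(tgt2(.4,-90),(.488,.04,.252)); o=ctrl.get_obs(); print(o["force"],o["moment"])
s=ctrl.camera("scene"); save(s,"y_s.png",4,(320,60,480,200)); t=ctrl.camera("top"); save(t,"y_t.png",5,(100,140,230,260)); 
for r in seg(t): print(r)
E
```

```text
twist tot [-0.0008  0.0007  0.2637] min rows 3.0 travel tot [-0.072 -4.472 -0.12 ] pos [0.4916 0.2636 0.258 ] q [ 0.758  0.245  2.223  4.036  1.108 -2.078] t 39.35
[0.57652213 0.24916537 0.89419872] [ 1.59384805e-02  5.37423541e-01 -2.28133888e-04]
(array([ 605.3, -109.4]), 136.4, 40.1, 2.8, 586)
```

View pics/y_s.png

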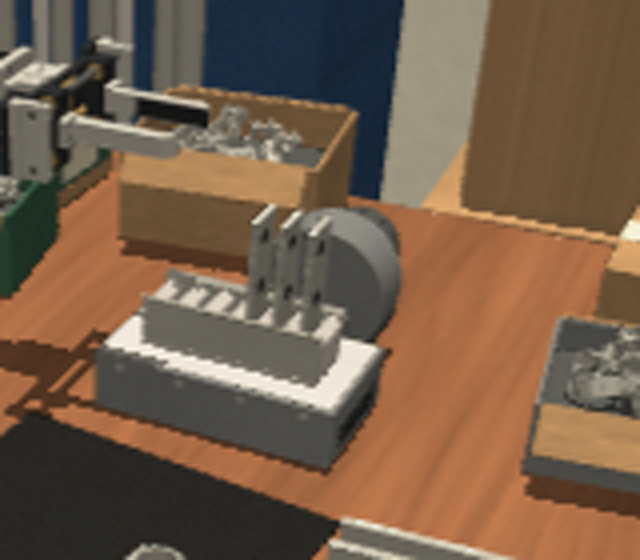

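Request:
play_rows:
  twist:
    - [0, 0, 0.03]
    - [0, 0, 0.03]
    - [0, 0, 0.03]
    - [0, 0, 0.03]
    - [0, 0, 0.03]
    - [0, 0, 0.03]
    - [0, 0, 0.03]
    - [0, 0, 0.03]
    - [0, 0, 0.02]
    - [0, 0, 0]
  travel:
    - [0, -0.5, 0]
    - [0, -0.5, 0]
    - [0, -0.5, 0]
    - [0, -0.5, 0]
    - [0, -0.5, 0]
    - [0, -0.5, 0]
    - [0, -0.5, 0]
    - [0, -0.5, 0]
    - [0, -0.5, 0]
    - [0, 0, 0]
  grip: [-0.2, -0.2, -0.2, -0.2, -0.2, -0.2, -0.2, -0.2, -0.2, -0.2]

```text
time_s: 40.45
ee_pos: [0.4934, 0.0404, 0.256]
eef_rot: [2.431, 1.567, 1.24]
force: [-0.6, 0.2, -0.6]
grip_width: 0.0564
```

Request:
play_rows:
  twist:
    - [-0.03, 0.08, 0]
    - [-0.03, 0.08, 0]
    - [-0.03, 0.08, 0]
    - [-0.03, 0.08, 0]
    - [-0.03, 0.08, 0]
    - [-0.03, 0.08, 0]
    - [-0.03, 0.08, 0]
    - [0, 0, 0]
  travel:
    - [0, 0, 0]
    - [0, 0, 0]
    - [0, 0, 0]
    - [0, 0, 0]
    - [0, 0, 0]
    - [0, 0, 0]
    - [0, 0, 0]
    - [0, 0, 0]
  grip: [-0.2, -0.2, -0.2, -0.2, -0.2, -0.2, -0.2, -0.2]

```text
time_s: 41.25
ee_pos: [0.492, 0.0555, 0.2533]
eef_rot: [-1.644, 0.853, -2.785]
force: [-0.0, -0.2, -0.5]
grip_width: 0.0562
```

```bash
python3 - <<'E'
from h import *
delta(tgt2(.049,0),(.633,-.108,.11))
print(cur()[1].as_matrix().round(2))
t=ctrl.camera("top")
for d in ctrl.trace("hanger1",t)[:2]: print(d["confidence"],d["point"],mrect(t,d["pixels"],.015), [atz(t,p,.015)[:2].round(3) for p in (np.argwhere(d["pixels"])[:,::-1].min(0),np.argwhere(d["pixels"])[:,::-1].max(0))])
for r in seg(t): print(r)
E
```

```text
twist tot [-0.1529  0.5251 -0.2036] min rows 7.0 travel tot [ 2.821 -3.27  -2.867] pos [0.492  0.0555 0.2533] q [-0.216 -0.198  2.167  0.896  0.643  0.37 ] t 41.25
[[-0.62  0.68  0.4 ]
 [-0.23  0.33 -0.92]
 [-0.75 -0.66 -0.05]]
0.59 [278.3, 186.6] (array([630.7, -16.1]), 33.0, 19.8, -76.0) [array([ 0.639, -0.002]), array([ 0.584, -0.034])]
0.56 [396.8, 285.0] (array([ 334.2, -365.2]), 69.4, 53.5, -44.6) [array([ 0.363, -0.333]), array([ 0.304, -0.399])]
(array([ 605.3, -109.4]), 136.4, 40.1, 2.8, 586)
```

Request:
play_rows:
  twist:
    - [-0.025, 0.085, 0]
    - [-0.025, 0.085, 0]
    - [-0.025, 0.08, 0]
    - [-0.02, 0.07, -0.03]
    - [-0.02, 0.07, -0.04]
    - [-0.02, 0.06, -0.05]
    - [-0.01, 0.04, -0.05]
    - [-0.01, 0.03, -0.03]
    - [0, 0, 0]
    - [0, 0, 0]
  travel:
    - [0.1, -0.35, -0.1]
    - [0.3, -0.35, -0.2]
    - [0.3, -0.35, -0.2]
    - [0.35, -0.35, -0.2]
    - [0.35, -0.4, -0.2]
    - [0.35, -0.4, -0.2]
    - [0.35, -0.4, -0.3]
    - [0.35, -0.4, -0.3]
    - [0.35, -0.25, -0.2]
    - [0, 0, 0]
  grip: [-0.2, -0.2, -0.2, -0.2, -0.2, -0.2, -0.2, -0.2, -0.2, -0.2]

```text
time_s: 42.35
ee_pos: [0.6316, -0.1077, 0.1538]
eef_rot: [-1.646, 0.002, -3.112]
force: [-0.6, -0.4, -0.1]
grip_width: 0.0565
```

```bash
python3 - <<'E'
from h import *
delta(tgt2(.049,0),(.633,-.108,.11))
E
```

```text
twist tot [-0.0477 -0.0005  0.0124] min rows 1.0 travel tot [ 0.028 -0.005 -0.877] pos [ 0.6316 -0.1077  0.1538] q [-0.256  0.56   1.295  0.075  1.306  1.265] t 42.35
```

Request:
play_rows:
  twist:
    - [-0.048, 0, 0.012]
    - [0, 0, 0]
    - [0, 0, 0]
    - [0, 0, 0]
  travel:
    - [0.028, -0.005, -0.45]
    - [0, 0, -0.45]
    - [0, 0, 0]
    - [0, 0, 0]
  grip: [-0.2, -0.2, -0.2, -0.2]

```text
time_s: 42.75
ee_pos: [0.6328, -0.108, 0.1134]
eef_rot: [-1.565, 0.003, -3.095]
force: [-0.4, 0.0, 0.9]
grip_width: 0.0562
```

```bash
python3 - <<'E'
from h import *
w=ctrl.camera("wrist"); save(w,"za_w.png"); graspfix(w,np.array([.605,-.109]))
E
```

```text
(0.96, array([319., 219.]), [[0.6536, -0.1064], [0.5574, -0.1113]])
(0.63, array([325.,  32.]), [])
(0.62, array([ 29., 224.]), [])
(0.59, array([139.,  51.]), [])
```

View pics/za_w.png

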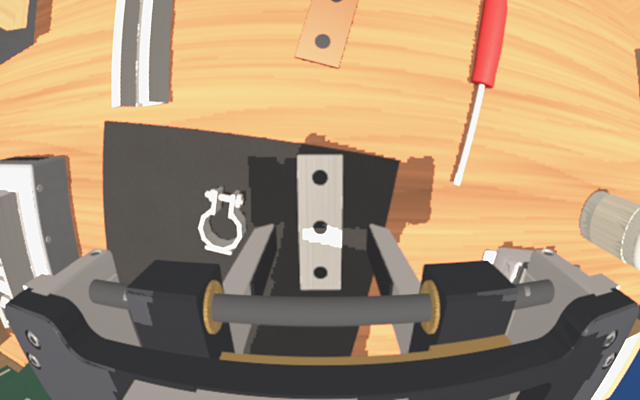

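Request:
play_rows:
  twist:
    - [-0.004, 0, 0.003]
    - [0, 0, 0]
    - [0, 0, 0]
    - [0, 0, 0]
    - [0, 0, 0]
    - [0, 0, 0]
    - [0, 0, 0]
    - [0, 0, 0]
    - [0, 0, 0]
    - [0, 0, 0]
    - [0, 0, 0]
  travel:
    - [0.014, 0.012, -0.6]
    - [0, 0, -0.6]
    - [0, 0, -0.5]
    - [0, 0, -0.2]
    - [0, 0, -0.11]
    - [0, 0, 0]
    - [0, 0, 0]
    - [0, 0, 0]
    - [0, 0, 0]
    - [0, 0, 0]
    - [0, 0, 0]
  grip: [-0.2, -0.2, -0.2, -0.2, -0.2, -0.2, 1, 1, 1, 1, 1]
  force: 60

```text
time_s: 43.95
ee_pos: [0.6345, -0.1084, 0.0136]
eef_rot: [-1.555, 0.004, -3.092]
force: [-0.6, 1.1, 6.3]
grip_width: 0.0398
```

Request:
play_rows:
  twist:
    - [0, 0, 0]
    - [0, 0, 0]
    - [0, 0, 0]
    - [0.004, -0.08, 0]
    - [0.004, -0.08, 0]
    - [0.004, -0.08, 0]
    - [0.004, -0.08, 0]
    - [0.004, -0.08, 0]
    - [0, 0, 0.08]
    - [0, 0, 0.08]
    - [0, 0, 0.02]
    - [0, 0, 0]
  travel:
    - [0, 0, 0.4]
    - [0, 0, 0.5]
    - [-0.2, 0, 0.5]
    - [-0.3, 0.2, 0.4]
    - [-0.3, 0.25, 0.4]
    - [-0.3, 0.25, 0.4]
    - [-0.3, 0.25, 0.4]
    - [-0.3, 0.25, 0.4]
    - [-0.4, 0.25, 0.4]
    - [-0.4, 0.2, 0.4]
    - [-0.3, 0, 0.4]
    - [0, 0, 0]
  grip: [1, 1, 1, 1, 1, 1, 1, 1, 1, 1, 1, 1]

```text
time_s: 45.15
ee_pos: [0.4938, -0.0264, 0.2452]
eef_rot: [-1.552, 0.635, -2.808]
force: [0.8, -0.1, -3.2]
grip_width: 0.04
```

```bash
python3 - <<'E'
from h import *
delta(tgt2(.4,-90),(.49,.05,.26)); o=ctrl.get_obs(); print(o["force"],o["grip_width"])
print(cur()[1].as_matrix().round(2))
w=ctrl.camera("wrist"); save(w,"zb_w.png")
E
```

```text
twist tot [ 0.2189 -0.554   0.0499] min rows 7.0 travel tot [-0.075  1.529  0.297] pos [ 0.4938 -0.0264  0.2452] q [-0.312 -0.14   2.043  0.517  0.765  0.64 ] t 45.15
[ 0.7620529 -0.1082817 -3.2419769] 0.039996237041583275
[[-0.76  0.57  0.32]
 [-0.26  0.18 -0.95]
 [-0.59 -0.8   0.02]]
```

View pics/zb_w.png

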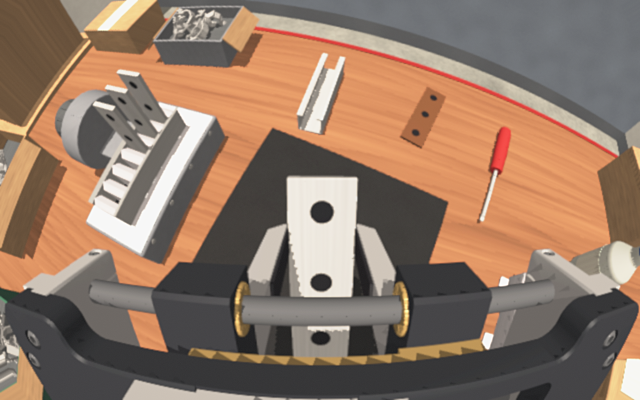

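Request:
play_rows:
  twist:
    - [0.027, -0.07, 0.006]
    - [0.027, -0.07, 0.006]
    - [0.027, -0.07, 0.006]
    - [0.027, -0.07, 0.006]
    - [0.027, -0.07, 0.006]
    - [0.027, -0.07, 0.006]
    - [0.027, -0.07, 0.006]
    - [0.027, -0.07, 0.006]
    - [0, 0, 0]
  travel:
    - [0, 0.1, 0.05]
    - [0, 0.15, 0.05]
    - [0, 0.15, 0.05]
    - [0, 0.15, 0.05]
    - [0, 0.15, 0.05]
    - [0, 0.15, 0.05]
    - [0, 0.15, 0.05]
    - [0, 0.15, 0.05]
    - [0, 0, 0]
  grip: [1, 1, 1, 1, 1, 1, 1, 1, 1]

```text
time_s: 46.1
ee_pos: [0.4932, 0.0306, 0.2559]
eef_rot: [-1.652, 1.498, -2.819]
force: [-0.8, 1.3, -3.9]
grip_width: 0.0391
```

```bash
python3 - <<'E'
from h import *
delta(tgt2(-.015,-90),(.5364,.2638,.26)); o=ctrl.get_obs(); print(o["force"],o["grip_width"])
E
```

```text
twist tot [ 0.0053 -0.0464 -0.2661] min rows 3.0 travel tot [0.864 4.663 0.082] pos [0.4932 0.0306 0.2559] q [-0.419  0.013  2.436  2.148  1.059 -0.999] t 46.1
[-0.75098879  1.27719761 -3.89197005] 0.03906474051010374
```

Request:
play_rows:
  twist:
    - [0, -0.008, -0.02]
    - [0, -0.008, -0.025]
    - [0, -0.008, -0.025]
    - [0, -0.008, -0.025]
    - [0, -0.008, -0.025]
    - [0, -0.006, -0.025]
    - [0, 0, -0.025]
    - [0, 0, -0.025]
    - [0, 0, -0.025]
    - [0, 0, -0.025]
    - [0, 0, -0.021]
    - [0, 0, 0]
    - [0, 0, 0]
  travel:
    - [0.08, 0.46, 0.05]
    - [0.08, 0.46, 0.05]
    - [0.08, 0.46, 0]
    - [0.08, 0.46, 0]
    - [0.08, 0.46, 0]
    - [0.08, 0.46, 0]
    - [0.08, 0.46, 0]
    - [0.08, 0.46, 0]
    - [0.08, 0.46, 0]
    - [0.08, 0.46, 0]
    - [0.06, 0.04, 0]
    - [0, 0, 0]
    - [0, 0, 0]
  grip: [1, 1, 1, 1, 1, 1, 1, 1, 1, 1, 1, 1, 1]

```text
invalid input
```

Request:
play_rows:
  twist:
    - [0, -0.008, -0.02]
    - [0, -0.008, -0.025]
    - [0, -0.008, -0.025]
    - [0, -0.008, -0.025]
    - [0, -0.008, -0.025]
    - [0, -0.006, -0.025]
    - [0, 0, -0.025]
    - [0, 0, -0.025]
    - [0, 0, -0.025]
    - [0, 0, -0.025]
    - [0, 0, -0.021]
    - [0, 0, 0]
  travel:
    - [0.08, 0.46, 0.05]
    - [0.08, 0.46, 0.05]
    - [0.08, 0.46, 0]
    - [0.08, 0.46, 0]
    - [0.08, 0.46, 0]
    - [0.08, 0.46, 0]
    - [0.08, 0.46, 0]
    - [0.08, 0.46, 0]
    - [0.08, 0.46, 0]
    - [0.08, 0.46, 0]
    - [0.06, 0.04, 0]
    - [0, 0, 0]
  grip: [1, 1, 1, 1, 1, 1, 1, 1, 1, 1, 1, 1]

```text
time_s: 47.3
ee_pos: [0.5371, 0.2654, 0.2653]
eef_rot: [0.065, 1.554, -1.514]
force: [-0.1, 0.6, -2.2]
grip_width: 0.0393
```

```bash
python3 chk.py .029 zc; python3 - <<'E'
from h import *
delta(tgt2(-.015,-90),(.5364,.2638,.25)); o=ctrl.get_obs(); print(o["force"],o["grip_width"])
E
```

```text
twist tot [ 0.0122  0.0007 -0.0029] min rows 1.0 travel tot [-0.008  0.011 -0.302] pos [0.5368 0.2633 0.2651] q [ 0.674  0.28   2.145  3.966  1.038 -2.093] t 47.4
[ 0.05532367 -1.01549177 -2.79814296] 0.03970301925353447
```

View pics/zc_s.png

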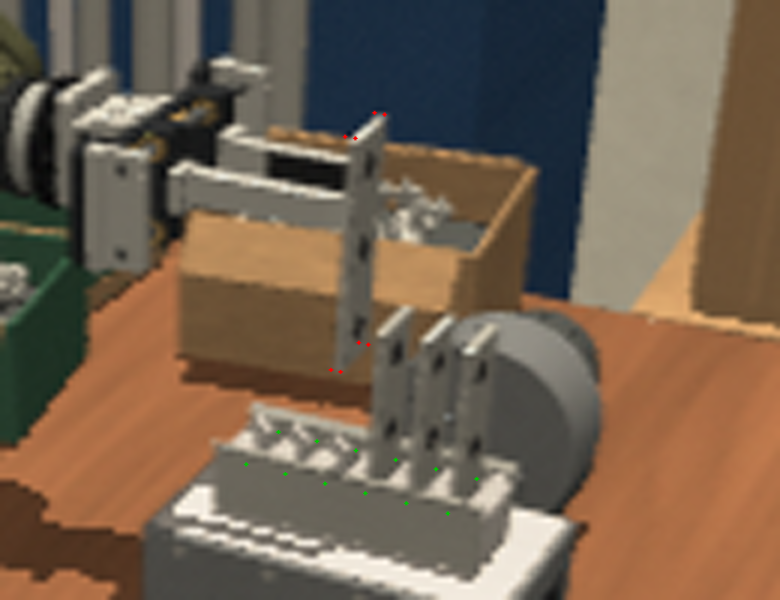

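Request:
play_rows:
  twist:
    - [0.012, 0, -0.003]
    - [0, 0, 0]
    - [0, 0, 0]
    - [0, 0, 0]
    - [0, 0, 0]
    - [0, 0, 0]
  travel:
    - [-0.008, 0.011, -0.3]
    - [0, 0, -0.4]
    - [0, 0, -0.35]
    - [0, 0, -0.3]
    - [0, 0, -0.2]
    - [0, 0, 0]
  grip: [1, 1, 1, 1, 1, 1]

```text
time_s: 48.0
ee_pos: [0.5364, 0.2624, 0.1865]
eef_rot: [-0.047, 1.568, -1.637]
force: [-0.7, -0.0, -2.9]
grip_width: 0.0395
```

```bash
python3 - <<'E'
from h import *
delta(tgt2(-.015,-90),(.5364,.2638,.1575)); print(ctrl.get_obs()["force"])
E
```

```text
twist tot [ 0.0019 -0.0001  0.0026] min rows 1.0 travel tot [-0.001  0.028 -0.579] pos [0.5364 0.2624 0.1865] q [ 0.678  0.484  2.146  3.906  1.185 -1.92 ] t 48.0
[-0.74274269 -0.04443566 -2.94563416]
```

Request:
play_rows:
  twist:
    - [0.002, 0, 0.003]
    - [0, 0, 0]
    - [0, 0, 0]
    - [0, 0, 0]
    - [0, 0, 0]
    - [0, 0, 0]
    - [0, 0, 0]
  travel:
    - [0, 0.02, -0.2]
    - [0, 0, -0.2]
    - [0, 0, -0.1]
    - [0, 0, -0.07]
    - [0, 0, -0.05]
    - [0, 0, -0.02]
    - [0, 0, 0]
  grip: [1, 1, 1, 1, 1, 1, 1]

```text
time_s: 48.7
ee_pos: [0.5369, 0.2639, 0.1577]
eef_rot: [1.774, 1.563, 0.187]
force: [-5.2, -1.4, 9.1]
grip_width: 0.0393
```

Request:
play_rows:
  twist:
    - [0, 0, 0]
    - [0, 0, 0]
    - [0, 0, 0]
    - [0, 0, 0]
    - [0, 0, 0]
    - [0, 0, 0]
    - [0, 0, 0]
    - [0, 0, 0]
    - [0, 0, 0]
    - [0, 0, 0]
  travel:
    - [0, 0, 0.02]
    - [0, 0, 0]
    - [0, 0, 0]
    - [0, 0, 0]
    - [-0.3, 0, 0]
    - [-0.5, 0, 0]
    - [-0.3, 0, 0.1]
    - [0, 0, 0.6]
    - [0, 0, 0.8]
    - [0, 0, 0.5]
  grip: [1, -0.3, -0.3, -0.3, -0.3, -0.3, -0.3, -0.3, -0.3, -0.3]

```text
time_s: 49.7
ee_pos: [0.4807, 0.264, 0.2592]
eef_rot: [1.928, 1.567, 0.343]
force: [0.5, 0.0, -0.2]
grip_width: 0.061
```

```bash
python3 - <<'E'
from h import *
delta(tgt2(.4,-90),(.488,.04,.252)); o=ctrl.get_obs(); print(o["force"],o["moment"])
s=ctrl.camera("scene"); save(s,"zd_s.png"); t=ctrl.camera("top"); save(t,"zd_t.png",1); save(s,"zd_s2.png",5,(330,100,470,190))
for r in seg(t): print(r)
# rack check and bar triangulation
W=lambda q,s_,o_: (np.array(q)+.5)/s_-.5+np.array(o_)
for a,b in (((172,468),(86,134)),((325,486),(178,60))):
    for bb in ((86,134),(178,60)):
        print(tri(t,W(a,6,(350,180)),s,W(bb,5,(220,210))))
E
```

```text
twist tot [-0.0012  0.002   0.2637] min rows 3.0 travel tot [ 0.147 -4.48  -0.143] pos [0.4807 0.264  0.2592] q [ 0.781  0.231  2.24   4.056  1.123 -2.084] t 49.7
[ 0.47825038  0.024778   -0.22072558] [-0.04658074  0.51683792  0.03789412]
(array([ 0.4057538 , -0.33025017,  0.0492018 ]), np.float64(0.04957504777891497))
(array([ 0.42597571, -0.30664671,  0.09038481]), np.float64(0.0014749599894130676))
(array([ 0.41975166, -0.37735864,  0.09209914]), np.float64(0.0023590778632765342))
(array([ 0.43972533, -0.35411618,  0.13330746]), np.float64(0.04860811262175501))
```

View pics/zd_s2.png

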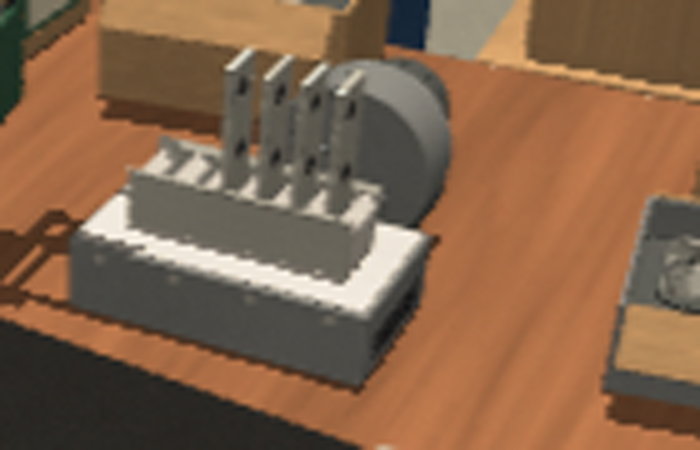

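View pics/zd_t.png

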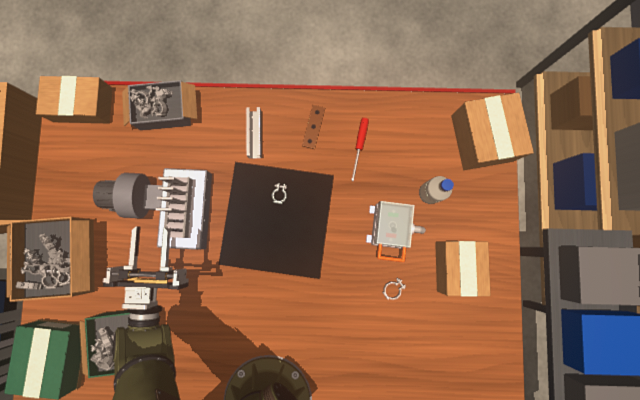

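Request:
play_rows:
  twist:
    - [0, 0, 0.03]
    - [0, 0, 0.03]
    - [0, 0, 0.03]
    - [0, 0, 0.03]
    - [0, 0, 0.03]
    - [0, 0, 0.03]
    - [0, 0, 0.03]
    - [0, 0, 0.03]
    - [0, 0, 0.02]
    - [0, 0, 0]
  travel:
    - [0.02, -0.5, 0]
    - [0.02, -0.5, 0]
    - [0.02, -0.5, 0]
    - [0.02, -0.5, 0]
    - [0.02, -0.5, 0]
    - [0.02, -0.5, 0]
    - [0.02, -0.5, 0]
    - [0.02, -0.5, 0]
    - [0.02, -0.5, 0]
    - [0, 0, 0]
  grip: [0.3, 0.3, 0.3, 0.3, 0.3, 0.3, 0.3, 0.3, 0.3, 0.3]

```text
time_s: 50.8
ee_pos: [0.4912, 0.0418, 0.2571]
eef_rot: [1.827, 1.566, 0.633]
force: [0.1, 0.7, -0.0]
grip_width: 0.0325
```

Request:
play_rows:
  twist:
    - [-0.03, 0.08, 0]
    - [-0.03, 0.08, 0]
    - [-0.03, 0.08, 0]
    - [-0.03, 0.08, 0]
    - [-0.03, 0.08, 0]
    - [-0.03, 0.08, 0]
    - [-0.03, 0.08, 0]
    - [-0.02, 0.09, 0]
    - [-0.02, 0.09, 0]
    - [-0.02, 0.09, 0]
    - [0, 0, 0]
  travel:
    - [0, 0, 0]
    - [0, 0, 0]
    - [0, 0, 0]
    - [0, 0, 0]
    - [0, 0, 0]
    - [0, 0, 0]
    - [0, -0.3, 0]
    - [0, -0.3, 0]
    - [0, -0.3, 0]
    - [0, -0.3, 0]
    - [0, 0, 0]
  grip: [0.3, 0.3, 0.3, 0.3, 0.3, 0.3, 0.3, 0.3, 0.3, 0.3, 0.3]

```text
time_s: 51.9
ee_pos: [0.4909, 0.0005, 0.2543]
eef_rot: [-1.703, 0.424, -2.822]
force: [0.2, 1.0, -0.3]
grip_width: 0.033
```

```bash
python3 - <<'E'
from h import *
delta(tgt(-1.659,0),(.4225,-.343,.20))
o,R=cur()
w=ctrl.camera("wrist"); M=cv2.Rodrigues(w["rvec"])[0]; p=-M.T@w["tvec"]; print("cam in tool",R.inv().apply(p-o["ee_pos"]))
t=ctrl.camera("top");s=ctrl.camera("scene"); save(t,"ze_t.png",6,(350,180,440,280)); save(s,"ze_s.png",6,(220,210,320,290)); save(s,"ze_r.png",5,(330,100,470,190))
E
```

```text
twist tot [-0.2772  0.1078  0.7098] min rows 9.0 travel tot [-1.368 -6.87  -1.086] pos [0.4909 0.0005 0.2543] q [-0.254 -0.044  1.872  0.391  1.057  0.819] t 51.9
cam in tool [-0.07360636 -0.17129759  0.00065969]
```

View pics/ze_t.png

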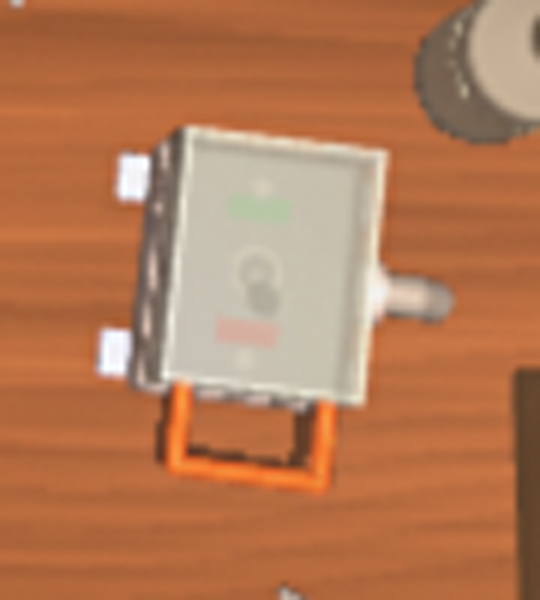

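View pics/ze_s.png

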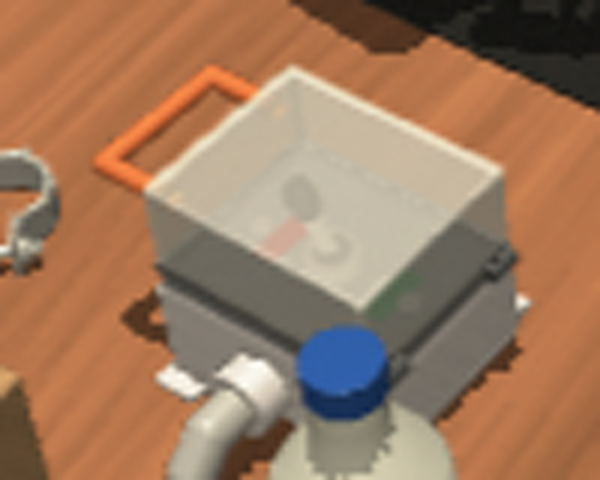

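Request:
play_rows:
  twist:
    - [-0.028, 0.011, 0.071]
    - [-0.028, 0.011, 0.071]
    - [-0.028, 0.011, 0.071]
    - [-0.028, 0.011, 0.071]
    - [-0.028, 0.011, 0.071]
    - [-0.028, 0.011, 0.071]
    - [-0.028, 0.011, 0.071]
    - [-0.028, 0.011, 0.071]
    - [-0.028, 0.011, 0.071]
    - [-0.028, 0.011, 0.071]
    - [0, 0, 0]
    - [0, 0, 0]
  travel:
    - [-0.12, -0.6, 0]
    - [-0.12, -0.6, 0]
    - [-0.12, -0.6, 0]
    - [-0.12, -0.6, 0]
    - [-0.12, -0.6, -0.1]
    - [-0.12, -0.6, -0.1]
    - [-0.12, -0.6, -0.2]
    - [-0.12, -0.6, -0.2]
    - [-0.12, -0.6, -0.2]
    - [-0.12, -0.6, -0.2]
    - [-0.12, -0.6, 0]
    - [0, 0, 0]
  grip: [0.3, 0.3, 0.3, 0.3, 0.3, 0.3, 0.3, 0.3, 0.3, 0.3, 0.3, 0.3]

```text
time_s: 53.25
ee_pos: [0.4231, -0.3312, 0.2031]
eef_rot: [-1.568, -0.001, -1.66]
force: [0.6, -0.4, 0.5]
grip_width: 0.0327
```

```bash
python3 - <<'E'
from h import *
delta(tgt(-1.659,0),(.4225,-.343,.18))
w=ctrl.camera("wrist"); save(w,"zf_w.png"); s=ctrl.camera("scene"); save(s,"zf_s.png",4,(180,130,340,280))
E
```

```text
twist tot [0.0005 0.002  0.0005] min rows 1.0 travel tot [-0.012 -0.237 -0.461] pos [ 0.4231 -0.3312  0.2031] q [-0.733  0.278  1.573  0.002  1.287 -0.644] t 53.25
```

View pics/zf_w.png

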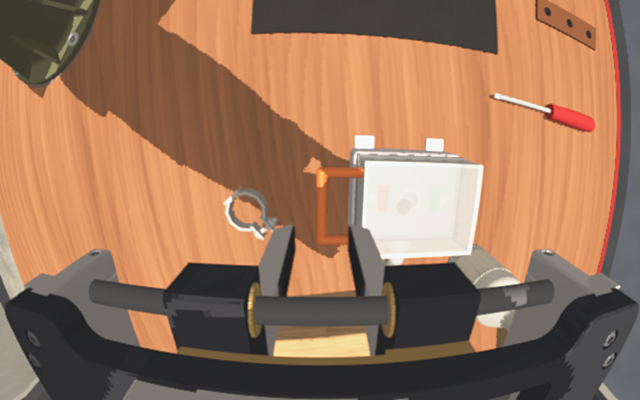

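View pics/zf_s.png

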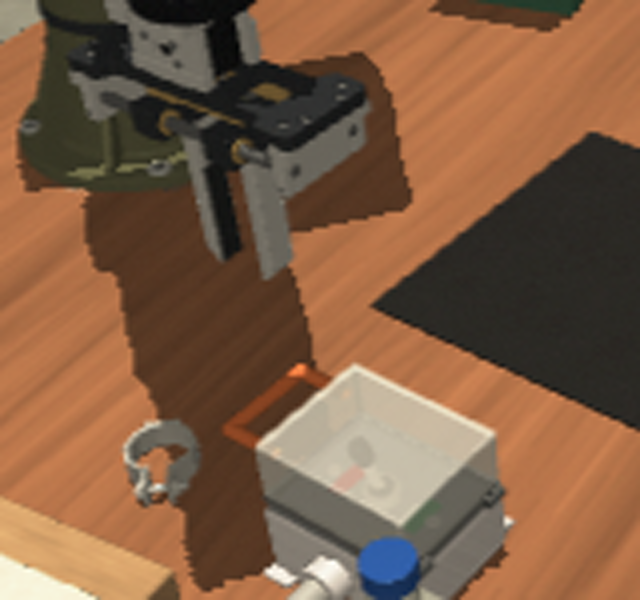

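```bash
python3 - <<'E'
from h import *
w=ctrl.camera("wrist")
for p in ((322,178),(322,238),(323,208)): print(fatz(w,p,.088),fatz(w,p,.094))
t=ctrl.camera("top"); s=ctrl.camera("scene")
W=lambda q,s_,o_: (np.array(q)+.5)/s_-.5+np.array(o_)
ow,dw=fray(w,(322,178)); 
E
```

```text
[ 0.42670605 -0.31269501  0.088     ] [ 0.42678161 -0.31152858  0.094     ]
[ 0.42144692 -0.37323414  0.088     ] [ 0.42163242 -0.37080212  0.094     ]
[ 0.42511297 -0.34217409  0.088     ] [ 0.42522183 -0.34039139  0.094     ]
```

Request:
play_rows:
  twist:
    - [0, 0.002, 0]
    - [0, 0, 0]
    - [0, 0, 0]
    - [0, 0, 0]
    - [0, 0, 0]
    - [0, 0, 0]
    - [0, 0, 0]
  travel:
    - [0.02, -0.216, -0.5]
    - [0, 0, -0.5]
    - [0, 0, -0.5]
    - [0, 0, -0.4]
    - [0, 0, -0.3]
    - [0, 0, 0]
    - [0, 0, 0]
  grip: [0.3, 0.3, 0.3, 0.3, 0.3, 0.3, 0.3]
  force: 20

```text
time_s: 54.2
ee_pos: [0.4252, -0.3408, 0.0948]
eef_rot: [-1.571, -0.003, -1.659]
force: [-0.4, -0.2, 0.6]
grip_width: 0.0326
```

```bash
python3 - <<'E'
from h import *
delta(tgt(-1.659,0),(.424,-.342,.080)); print(ctrl.get_obs()["force"])
w=ctrl.camera("wrist"); save(w,"zg_w.png"); s=ctrl.camera("scene"); save(s,"zg_s.png",5,(200,180,320,290))
E
```

```text
twist tot [ 0.0018 -0.0004 -0.0001] min rows 1.0 travel tot [-0.023 -0.023 -0.296] pos [ 0.4252 -0.3408  0.0948] q [-0.742  0.416  1.659 -0.003  1.066 -0.652] t 54.2
[-0.35932495 -0.16924273  0.59770972]
```

View pics/zg_w.png

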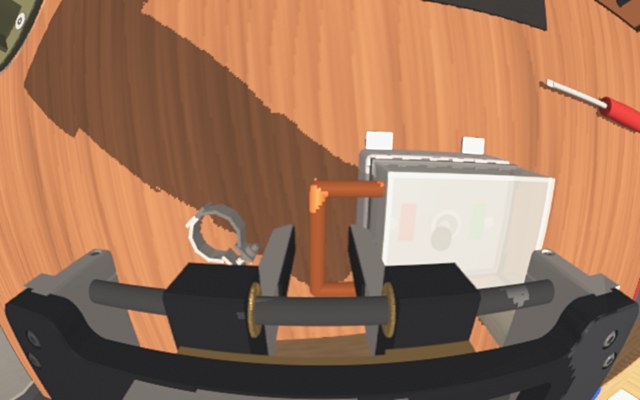

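View pics/zg_s.png

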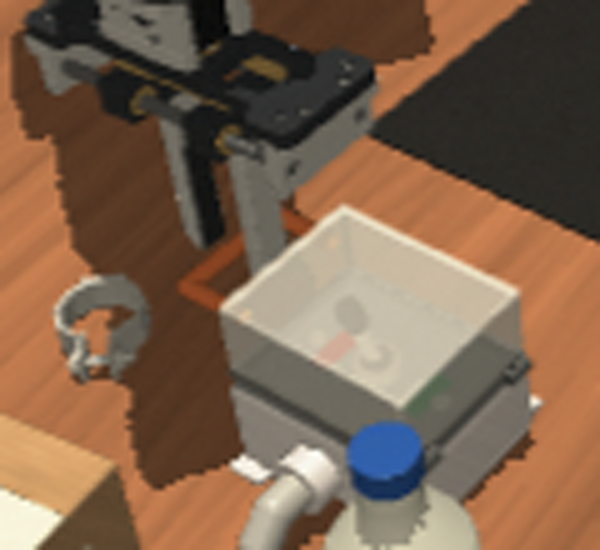

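Request:
play_rows:
  twist:
    - [0.002, 0, 0]
    - [0, 0, 0]
    - [0, 0, 0]
    - [0, 0, 0]
    - [0, 0, 0]
    - [0, 0, 0]
    - [0, 0, 0]
  travel:
    - [-0.02, -0.02, -0.3]
    - [0, 0, 0]
    - [0, 0, 0]
    - [0, 0, 0]
    - [0, 0, 0]
    - [0, 0, 0]
    - [0, 0, 0]
  grip: [0.3, 0.3, 1, 1, 1, 1, 1]
  force: 20

```text
time_s: 55.0
ee_pos: [0.4224, -0.3422, 0.079]
eef_rot: [-1.575, 0.001, -1.66]
force: [-10.9, 0.5, 2.2]
grip_width: 0.0093
```

```bash
python3 - <<'E'
from h import *
o,R=cur(); print(o["ee_pos"],o["force"],o["grip_width"])
p=o["ee_pos"]; H=np.array([.5778,-.3568]); u=np.array([.9961,-.0879])
# bar in hinge frame
g=p-np.array([0,0,-1])*.011; rel=np.array([(g[:2]-H)@u, g[2]-.052]); print("bar rel hinge",rel,np.hypot(*rel),"lat",(g[:2]-H)@np.array([.0879,.9961]))
th0=np.arctan2(rel[1],rel[0]); print("guard angle est",np.radians(167.8)-th0); r=np.hypot(*rel)
prev=rel; L=[]
for k in range(1,21):
    th=th0-k*1.62/20; q=r*np.array([np.cos(th),np.sin(th)]); d=q-prev; prev=q
    L.append([round(d[0]*u[0]/.05,3),round(d[0]*u[1]/.05,3),round(d[1]/.05,3)])
print(L)
E
```

```text
[ 0.42242266 -0.34216232  0.07895893] [-10.94821341   0.48245708   2.16407749] 0.009273550262985876
bar rel hinge [-0.15605802  0.03795893] 0.160608177287105 lat 0.0009229284970960717
guard angle est 0.025672340106660307
[[np.float64(0.071), np.float64(-0.006), np.float64(0.25)], [np.float64(0.091), np.float64(-0.008), np.float64(0.243)], [np.float64(0.111), np.float64(-0.01), np.float64(0.235)], [np.float64(0.129), np.float64(-0.011), np.float64(0.225)], [np.float64(0.147), np.float64(-0.013), np.float64(0.214)], [np.float64(0.164), np.float64(-0.014), np.float64(0.202)], [np.float64(0.179), np.float64(-0.016), np.float64(0.188)], [np.float64(0.194), np.float64(-0.017), np.float64(0.172)], [np.float64(0.207), np.float64(-0.018), np.float64(0.156)], [np.float64(0.219), np.float64(-0.019), np.float64(0.139)], [np.float64(0.23), np.float64(-0.02), np.float64(0.121)], [np.float64(0.239), np.float64(-0.021), np.float64(0.101)], [np.float64(0.246), np.float64(-0.022), np.float64(0.082)], [np.float64(0.252), np.float64(-0.022), np.float64(0.061)], [np.float64(0.256), np.float64(-0.023), np.float64(0.041)], [np.float64(0.258), np.float64(-0.023), np.float64(0.02)], [np.float64(0.259), np.float64(-0.023), np.float64(-0.001)], [np.float64(0.258), np.float64(-0.023), np.float64(-0.022)], [np.float64(0.256), np.float64(-0.023), np.float64(-0.043)], [np.float64(0.251), np.float64(-0.022), np.float64(-0.064)]]
```

Request:
play_rows:
  twist:
    - [0, 0, 0]
    - [0, 0, 0]
    - [0, 0, 0]
    - [0, 0, 0]
    - [0, 0, 0]
    - [0, 0, 0]
    - [0, 0, 0]
    - [0, 0, 0]
    - [0, 0, 0]
    - [0, 0, 0]
  travel:
    - [0.04, -0.006, 0.25]
    - [0.091, -0.008, 0.243]
    - [0.111, -0.01, 0.235]
    - [0.129, -0.011, 0.225]
    - [0.147, -0.013, 0.214]
    - [0.164, -0.014, 0.202]
    - [0.179, -0.016, 0.188]
    - [0.194, -0.017, 0.172]
    - [0.207, -0.018, 0.156]
    - [0.219, -0.019, 0.139]
  grip: [1, 1, 1, 1, 1, 1, 1, 1, 1, 1]

```text
time_s: 56.0
ee_pos: [0.4982, -0.3495, 0.1826]
eef_rot: [-1.571, -0.002, -1.66]
force: [-3.4, -4.5, 1.6]
grip_width: 0.0094
```

```bash
cat >> h.py <<'E'
H=np.array([.5778,-.3568]); U=np.array([.9961,-.0879])
def barstate(phi0=0):
    o,R=cur(); g=o["ee_pos"]-R.apply([0,1,0])*.011; rel=np.array([(g[:2]-H)@U, g[2]-.052])
    th=np.arctan2(rel[1],rel[0]); print("rel",rel.round(4),"r",np.hypot(*rel).round(4),"guard",(np.radians(167.8)-th).round(3),"f",o["force"].round(1),"w",o["grip_width"].round(4),"t",o["time_s"]); return rel
E
python3 -c "
from h import *
barstate()
s=ctrl.camera('scene'); save(s,'zh_s.png',4,(180,130,340,280))"
```

```text
Traceback (most recent call last):
  File "h.py", line 87, in barstate
    th=np.arctan2(rel[1],rel[0]); print("rel",rel.round(4),"r",np.hypot(*rel).round(4),"guard",(np.radians(167.8)-th).round(3),"f",o["force"].round(1),"w",o["grip_width"].round(4),"t",o["time_s"]); return rel
                                                                                                                                                           ^^^^^^^^^^^^^^^^^^^^^
AttributeError: 'float' object has no attribute 'round'
```

```bash
sed -i 's/o\["grip_width"\].round(4)/o["grip_width"]/' h.py
python3 -c "
from h import *
barstate()
s=ctrl.camera('scene'); save(s,'zh_s.png',4,(180,130,340,280))"
```

```text
rel [-0.0799  0.1416] r 0.1625 guard 0.844 f [-3.4 -4.5  1.6] w 0.009419115008886448 t 56.0
```

View pics/zh_s.png

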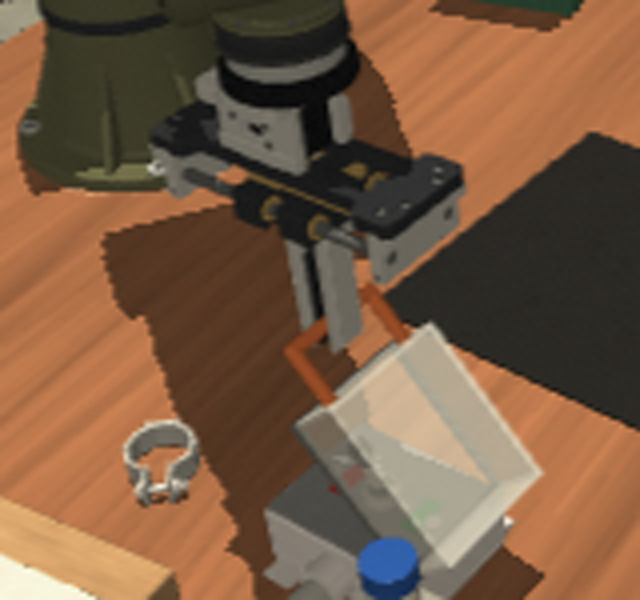

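Guard is at 0.84 rad and following. Continue the arc, with the second half shifted slightly inward.

Request:
play_rows:
  twist:
    - [0, 0, 0]
    - [0, 0, 0]
    - [0, 0, 0]
    - [0, 0, 0]
    - [0, 0, 0]
    - [0, 0, 0]
    - [0, 0, 0]
    - [0, 0, 0]
    - [0, 0, 0]
    - [0, 0, 0]
    - [0, 0, 0]
  travel:
    - [0.23, -0.02, 0.11]
    - [0.239, -0.021, 0.09]
    - [0.246, -0.022, 0.075]
    - [0.252, -0.022, 0.055]
    - [0.256, -0.023, 0.035]
    - [0.258, -0.023, 0.015]
    - [0.259, -0.023, -0.005]
    - [0.258, -0.023, -0.025]
    - [0.256, -0.023, -0.045]
    - [0.251, -0.022, -0.066]
    - [0, 0, 0]
  grip: [1, 1, 1, 1, 1, 1, 1, 1, 1, 1, 1]

```text
time_s: 57.15
ee_pos: [0.6244, -0.3612, 0.1932]
eef_rot: [-1.569, -0.003, -1.66]
force: [0.7, -8.0, 4.5]
grip_width: 0.0092
```

```bash
python3 -c "
from h import *
barstate()
s=ctrl.camera('scene'); save(s,'zi_s.png',4,(180,130,340,280))"
```

```text
rel [0.0467 0.1522] r 0.1592 guard 1.656 f [ 0.7 -8.   4.5] w 0.009224396854698124 t 57.15
```

View pics/zi_s.png

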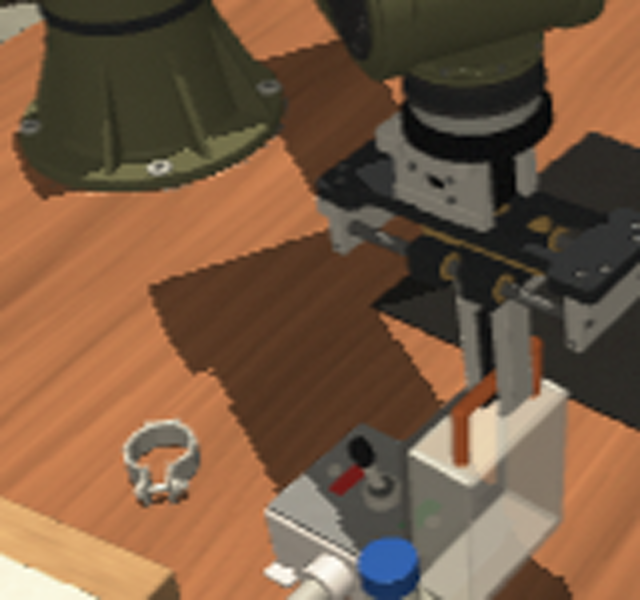

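Request:
play_rows:
  twist:
    - [0, 0, 0]
    - [0, 0, 0]
    - [0, 0, 0]
    - [0, 0, 0]
    - [0, 0, 0]
    - [0, 0, 0]
    - [0, 0, 0.08]
    - [0, 0, 0.09]
    - [0, 0, 0.09]
    - [0, 0, 0.09]
    - [0, 0, 0.09]
    - [0, 0, 0.09]
  travel:
    - [0, 0.02, 0]
    - [0, 0, 0]
    - [0, 0, 0]
    - [0, 0, 0.3]
    - [0, 0, 0.6]
    - [0, 0, 0.7]
    - [-0.3, 0, 0]
    - [-0.3, 0.03, 0]
    - [-0.3, 0.03, 0]
    - [-0.3, 0.03, 0]
    - [-0.3, 0.03, 0]
    - [-0.3, 0.03, 0]
  grip: [0.4, 0.4, 0.4, 0.4, 0.4, 0.4, 0.4, 1, 1, 1, 1, 1]

```text
time_s: 58.4
ee_pos: [0.5326, -0.3513, 0.2737]
eef_rot: [-1.572, -0.001, -0.821]
force: [0.2, -0.0, -0.1]
grip_width: 0.0004
```

Request:
play_rows:
  twist:
    - [0, 0, 0.09]
    - [0, 0, 0.09]
    - [0, 0, 0.09]
    - [0, 0, 0.09]
    - [0, 0, 0.09]
    - [0, 0, 0]
    - [0, 0, 0]
  travel:
    - [-0.3, 0.03, 0]
    - [-0.3, 0.03, 0]
    - [-0.3, 0.03, 0]
    - [-0.3, 0.03, 0]
    - [-0.2, 0.03, 0]
    - [0, 0, 0]
    - [0, 0, 0]
  grip: [1, 1, 1, 1, 1, 1, 1]

```text
time_s: 59.1
ee_pos: [0.4634, -0.344, 0.2733]
eef_rot: [-1.573, -0.001, -0.125]
force: [-0.1, -0.9, -0.7]
grip_width: 0.0006
```

```bash
python3 - <<'E'
from h import *
delta(tgt(-.088,0),(.4662,-.3469,.090)); print(ctrl.get_obs()["force"],ctrl.get_obs()["grip_width"])
s=ctrl.camera('scene'); save(s,'zj_s.png',4,(180,130,340,280)); t=ctrl.camera("top"); save(t,"zj_t.png",5,(330,150,450,290)); w=ctrl.camera("wrist"); save(w,"zj_w.png")
E
```

```text
twist tot [0.0011 0.0003 0.0233] min rows 1.0 travel tot [ 0.055 -0.057 -3.665] pos [ 0.4634 -0.344   0.2733] q [-7.020e-01  3.240e-01  1.352e+00 -1.000e-03  1.464e+00 -2.148e+00] t 59.1
[-0.14541493 -0.8589423  -0.69589684] 0.0006186237939831542
```

View pics/zj_s.png

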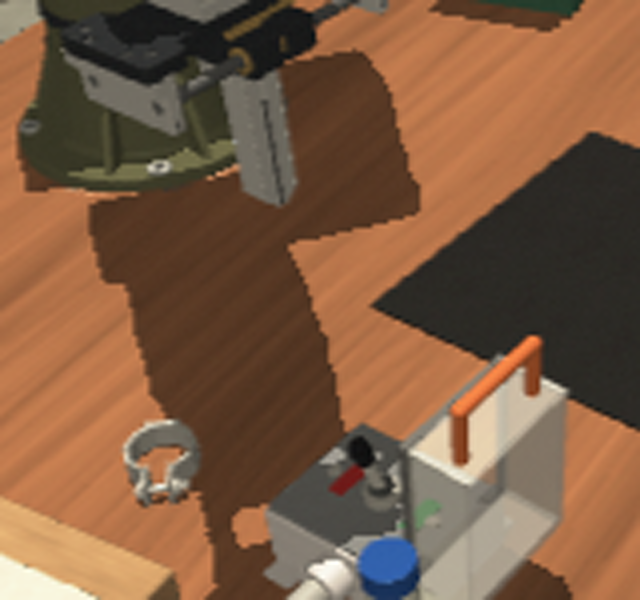

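View pics/zj_w.png

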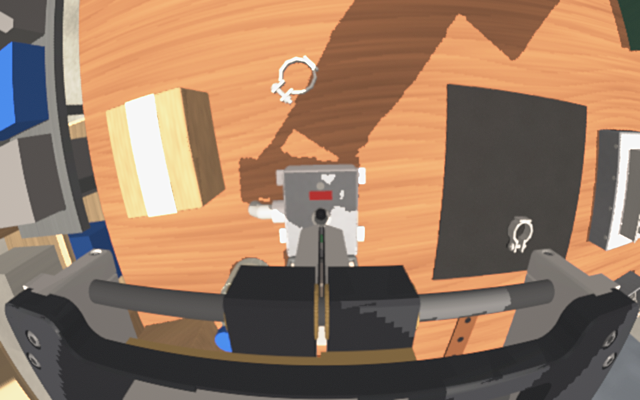

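Request:
play_rows:
  twist:
    - [0, 0, 0.023]
    - [0, 0, 0]
    - [0, 0, 0]
    - [0, 0, 0]
    - [0, 0, 0]
    - [0, 0, 0]
    - [0, 0, 0]
    - [0, 0, 0]
  travel:
    - [0, -0.06, -0.5]
    - [0, 0, -0.6]
    - [0, 0, -0.6]
    - [0, 0, -0.6]
    - [0, 0, -0.6]
    - [0, 0, -0.5]
    - [0, 0, -0.2]
    - [0, 0, 0]
  grip: [1, 1, 1, 1, 1, 1, 1, 1]

```text
time_s: 60.05
ee_pos: [0.463, -0.3467, 0.0913]
eef_rot: [-1.571, 0.002, -0.085]
force: [0.5, 0.3, 0.6]
grip_width: 0.0003
```

```bash
python3 - <<'E'
from h import *
delta(tgt(-.088,0),(.518,-.3515,.090)); print(ctrl.get_obs()["force"],ctrl.get_obs()["grip_width"])
s=ctrl.camera('scene'); save(s,'zk_s.png',5,(210,170,330,280)); w=ctrl.camera("wrist"); save(w,"zk_w.png"); print(fatz(w,(321,214),.094))
E
```

```text
twist tot [-0.0001 -0.0013 -0.002 ] min rows 1.0 travel tot [ 1.1   -0.097 -0.027] pos [ 0.463  -0.3467  0.0913] q [-7.050e-01  4.880e-01  1.560e+00 -1.000e-03  1.095e+00 -2.191e+00] t 60.05
[0.47801861 0.32899727 0.61310065] 0.0002716512685782622
[ 0.44514401 -0.34580477  0.094     ]
```

View pics/zk_s.png

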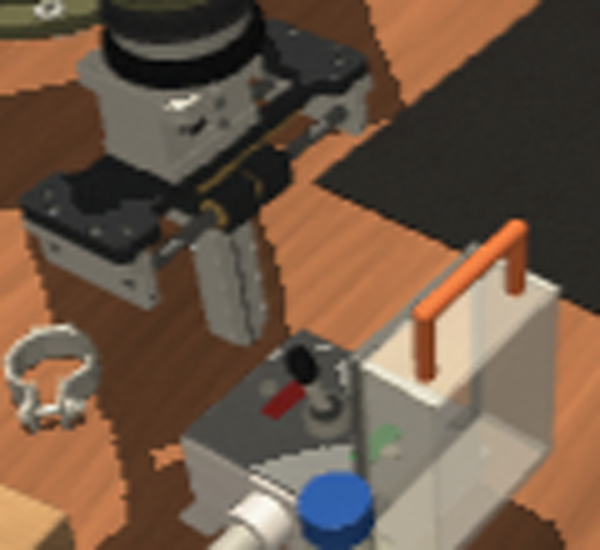

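View pics/zk_w.png

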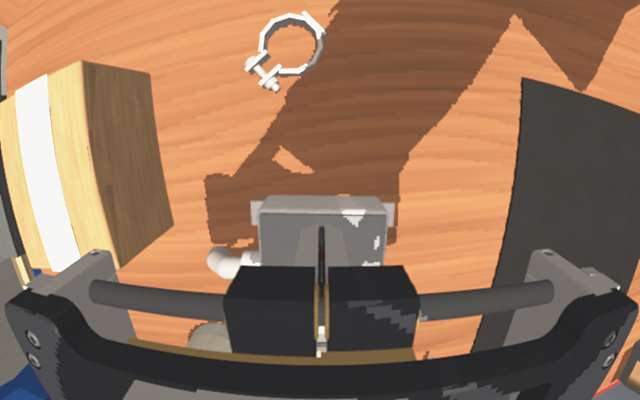

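Request:
play_rows:
  twist:
    - [0, 0, 0]
    - [0, 0, 0]
    - [0, 0, 0]
    - [0, 0, 0]
    - [0, 0, 0]
    - [0, 0, 0]
    - [0, 0, 0]
    - [0, 0, 0]
    - [0, 0, 0]
    - [0, 0, 0]
  travel:
    - [0.15, -0.013, 0]
    - [0.15, -0.013, 0]
    - [0.15, -0.013, 0]
    - [0.15, -0.013, 0]
    - [0.12, -0.01, 0]
    - [0.1, -0.01, 0]
    - [0.1, -0.01, 0]
    - [0.08, -0.007, 0]
    - [0.08, -0.007, 0]
    - [0, 0, 0]
  grip: [1, 1, 1, 1, 1, 1, 1, 1, 1, 1]

```text
time_s: 61.15
ee_pos: [0.5167, -0.3517, 0.0918]
eef_rot: [-1.571, 0.003, -0.084]
force: [-5.8, -0.0, 1.0]
grip_width: 0.0005
```

```bash
python3 - <<'E'
from h import *
delta(tgt(-.088,0),(.518,-.3515,.090)); print(ctrl.get_obs()["force"],ctrl.get_obs()["grip_width"])
s=ctrl.camera('scene'); save(s,'zl_s.png',5,(210,170,330,280))
E
```

```text
twist tot [ 0.0003 -0.0016 -0.0025] min rows 1.0 travel tot [ 0.026  0.004 -0.036] pos [ 0.5167 -0.3517  0.0918] q [-6.550e-01  5.820e-01  1.412e+00 -2.000e-03  1.149e+00 -2.141e+00] t 61.15
[-5.76871252 -0.03985524  1.02184323] 0.0004573448494390477
```

View pics/zl_s.png

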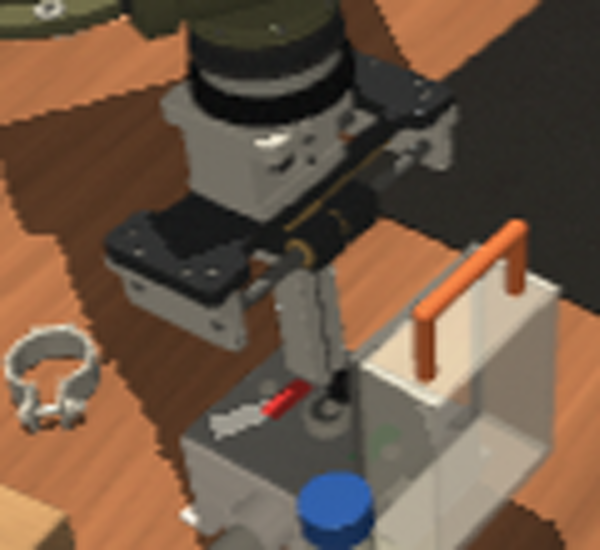

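Request:
play_rows:
  twist:
    - [0, 0, 0]
    - [0, 0, 0]
    - [0, 0, 0]
  travel:
    - [0.03, -0.002, 0]
    - [0.03, -0.002, 0]
    - [0, 0, 0]
  grip: [1, 1, 1]

```text
time_s: 61.5
ee_pos: [0.5177, -0.3518, 0.0916]
eef_rot: [-1.57, 0.007, -0.084]
force: [-19.4, 2.8, 6.3]
grip_width: 0.0003
```

Request:
play_rows:
  twist:
    - [0, 0, 0]
    - [0, 0, 0]
    - [0, 0, 0]
    - [0, 0, 0]
    - [0, 0, 0]
    - [0, 0, 0]
    - [0, 0, 0]
    - [0, 0, 0]
    - [0, 0, 0]
  travel:
    - [-0.3, 0.02, 0]
    - [-0.4, 0.03, 0]
    - [-0.3, 0.03, 0.1]
    - [0, 0, 0.5]
    - [0, 0, 0.7]
    - [0, 0, 0.7]
    - [0, 0, 0.7]
    - [0, 0, 0.7]
    - [0, 0, 0.3]
  grip: [1, 1, 1, 1, 1, 1, 1, 1, 1]

```text
time_s: 62.4
ee_pos: [0.4708, -0.3483, 0.281]
eef_rot: [-1.575, -0.004, -0.084]
force: [-0.9, -0.2, -0.3]
grip_width: 0.0008
```

```bash
python3 - <<'E'
from h import *
delta(tgt(-1.659,0),(.6244,-.3610,.27)); print(ctrl.get_obs()["force"])
s=ctrl.camera('scene'); save(s,'zm_s.png',6,(230,190,330,290)); w=ctrl.camera("wrist"); save(w,"zm_w.png"); save(s,"zm_r.png",5,(330,100,470,190))
E
```

```text
twist tot [ 3.9000e-03 -4.0000e-04 -1.0027e+00] min rows 11.0 travel tot [ 3.071 -0.253 -0.221] pos [ 0.4708 -0.3483  0.281 ] q [-6.990e-01  3.380e-01  1.316e+00 -1.000e-03  1.483e+00 -2.186e+00] t 62.4
[-0.87119504 -0.18876782 -0.33593332]
```

View pics/zm_s.png

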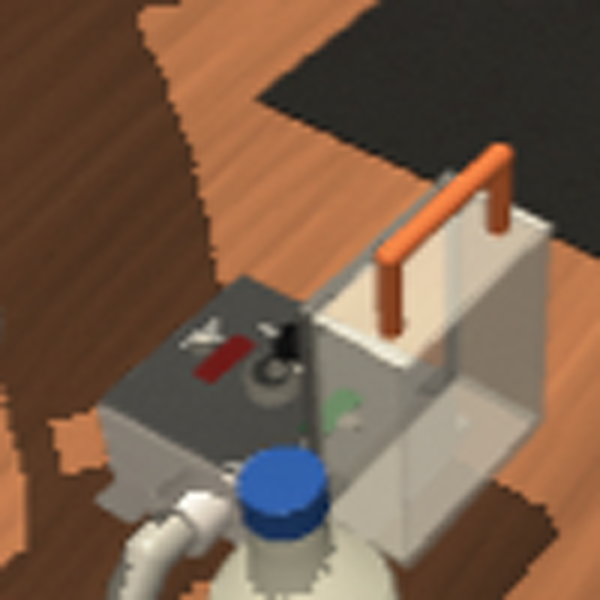

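View pics/zm_w.png

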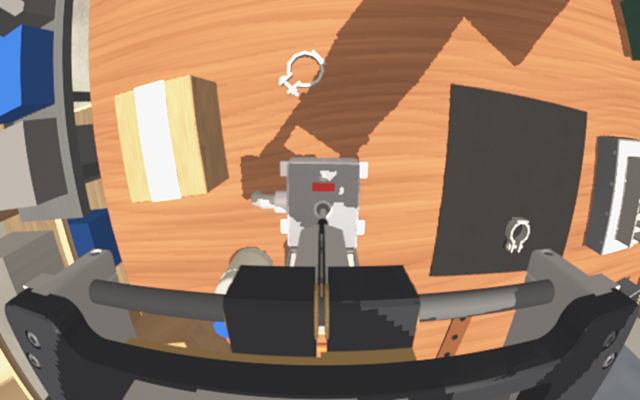

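View pics/zm_r.png

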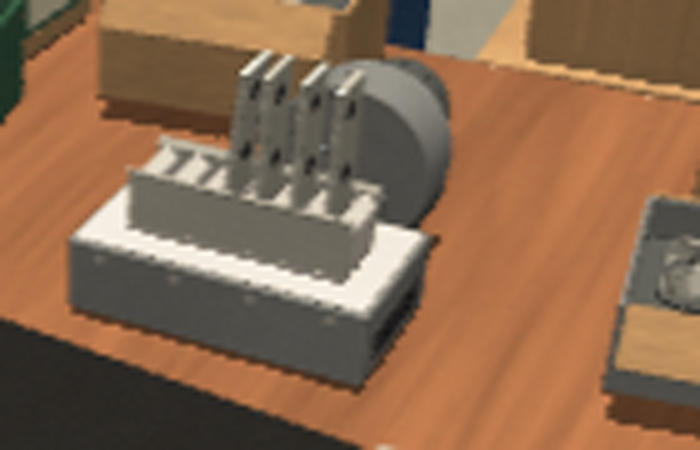

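```bash
python3 - <<'E'
from h import *
a=cv2.imread("pics/ze_r.png"); s=ctrl.camera("scene"); b=big(s,(370,105,415,145),10); a=cv2.imread("pics/zd_s.png")[105:145,370:415]; a=cv2.resize(a,None,fx=8,fy=8,interpolation=cv2.INTER_CUBIC); b=cv2.resize(b,(a.shape[1],a.shape[0]))
cv2.imwrite("pics/zn.png",np.hstack([a,b]))
t=ctrl.camera("top"); cv2.imwrite("pics/zn_t.png",big(t,(140,160,220,255),6))
cv2.imwrite("pics/zn_e.png",cv2.imread("pics/ze_r.png"))
E
```

```text
(no output)
```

View pics/zn.png

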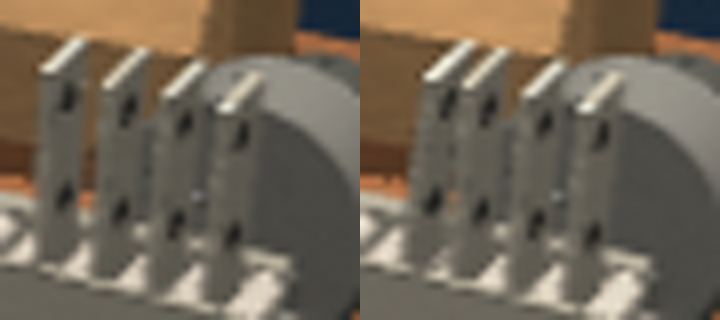

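View pics/zn_t.png

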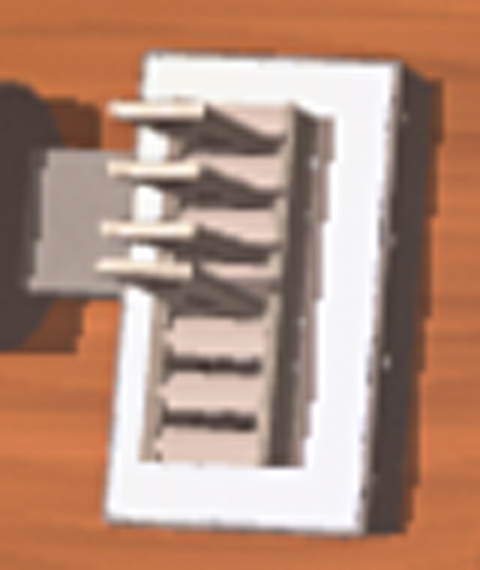

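View pics/zn_e.png

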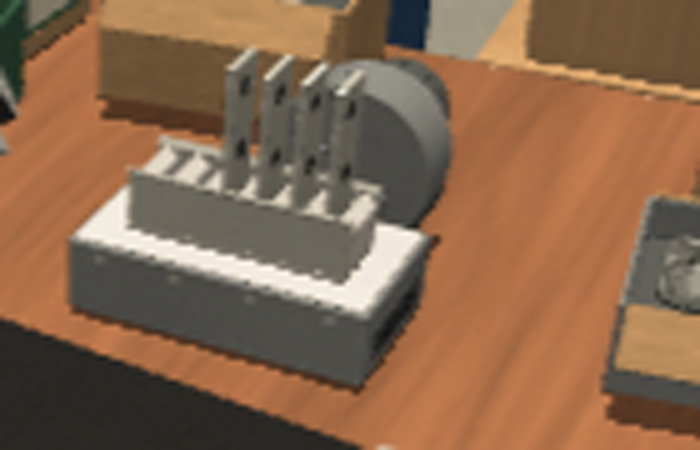

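```bash
python3 - <<'E'
from h import *
t=ctrl.camera("top"); s=ctrl.camera("scene")
cv2.imwrite("pics/zo_t.png",big(t,(150,170,200,220),14)); cv2.imwrite("pics/zo_s.png",big(s,(370,105,412,140),16))
E
```

```text
(no output)
```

View pics/zo_t.png

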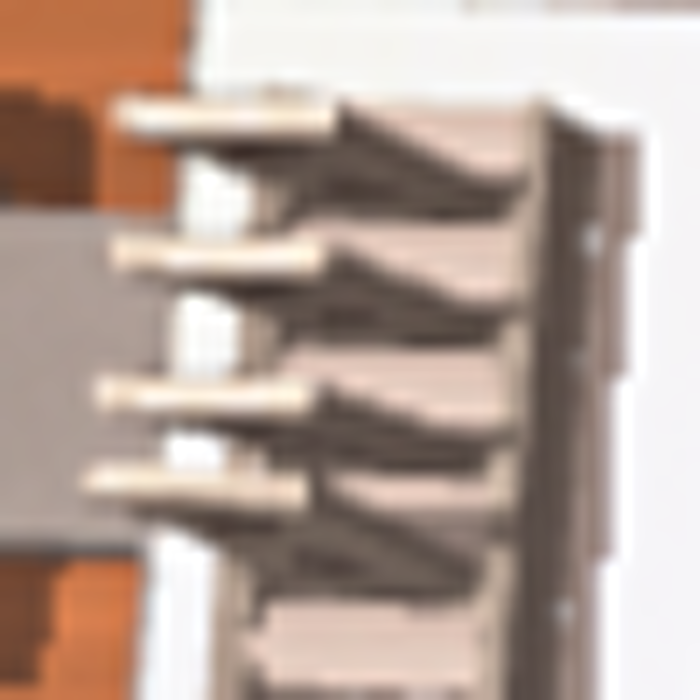

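View pics/zo_s.png

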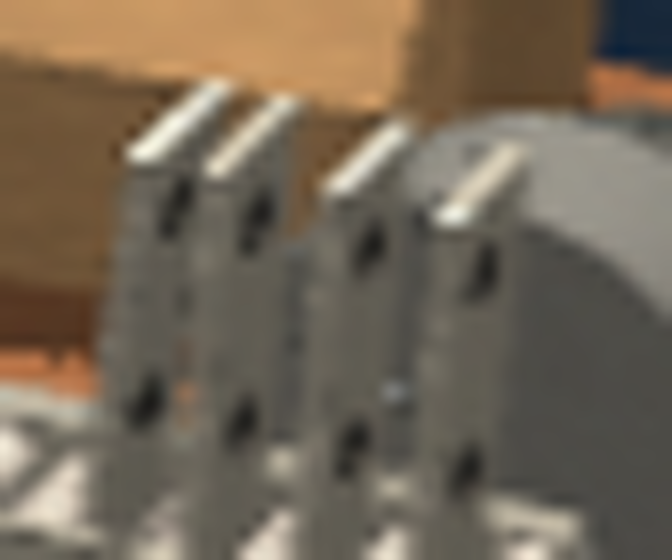

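Request:
play_rows:
  twist:
    - [0, 0, -0.091]
    - [0, 0, -0.091]
    - [0, 0, -0.091]
    - [0, 0, -0.091]
    - [0, 0, -0.091]
    - [0, 0, -0.091]
    - [0, 0, -0.091]
    - [0, 0, -0.091]
    - [0, 0, -0.091]
    - [0, 0, -0.091]
    - [0, 0, -0.091]
    - [0, 0, 0]
  travel:
    - [0.28, -0.023, 0]
    - [0.28, -0.023, 0]
    - [0.28, -0.023, 0]
    - [0.28, -0.023, 0]
    - [0.28, -0.023, 0]
    - [0.28, -0.023, 0]
    - [0.28, -0.023, 0]
    - [0.28, -0.023, 0]
    - [0.28, -0.023, 0]
    - [0.28, -0.023, 0]
    - [0.27, -0.023, 0]
    - [0, 0, 0]
  grip: [1, 1, 1, 1, 1, 1, 0.3, 0.3, 0.3, 0.3, 0.3, 0.3]

```text
time_s: 63.9
ee_pos: [0.6244, -0.3603, 0.2749]
eef_rot: [-1.574, 0.002, -1.658]
force: [-0.2, 0.3, -1.1]
grip_width: 0.0331
```

```bash
python3 - <<'E'
from h import *
delta(tgt(-1.659,0),(.6244,-.3610,.193)); print(ctrl.get_obs()["grip_width"])
w=ctrl.camera("wrist"); save(w,"zp_w.png")
E
```

```text
twist tot [-0.0013 -0.0022 -0.0006] min rows 1.0 travel tot [ 1.000e-03 -1.400e-02 -1.638e+00] pos [ 0.6244 -0.3603  0.2749] q [-0.574  0.695  0.805 -0.     1.645 -0.487] t 63.9
0.03312962511350703
```

View pics/zp_w.png

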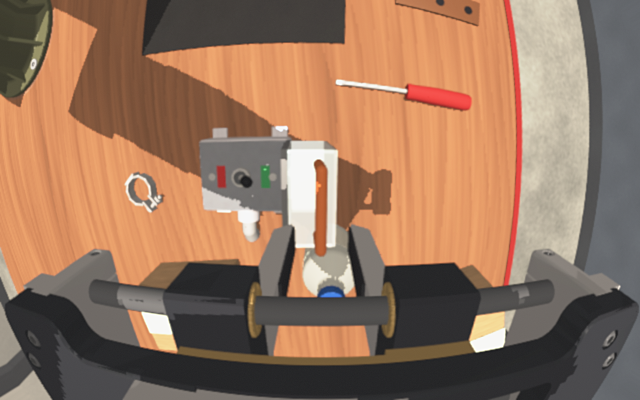

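Request:
play_rows:
  twist:
    - [0, 0, 0]
    - [0, 0, 0]
    - [0, 0, 0]
    - [0, 0, 0]
    - [0, 0, 0]
    - [0, 0, 0]
    - [0, 0, 0]
    - [0, 0, 0]
    - [0, 0, 0]
    - [0, 0, 0]
  travel:
    - [0, -0.01, -0.5]
    - [0, 0, -0.5]
    - [0, 0, -0.4]
    - [0, 0, -0.24]
    - [0, 0, 0]
    - [0, 0, 0]
    - [0, 0, 0]
    - [0, 0, 0]
    - [0, 0, 0]
    - [0, 0, 0]
  grip: [0.3, 0.3, 0.3, 0.3, 0.3, 1, 1, 1, 1, 1]
  force: 20

```text
time_s: 64.95
ee_pos: [0.6239, -0.3612, 0.1962]
eef_rot: [-1.571, -0.0, -1.656]
force: [1.3, -0.0, 3.9]
grip_width: 0.0094
```

```bash
python3 - <<'E'
from h import *
rel=barstate(); r=.1606
th0=np.arctan2(rel[1],rel[0]); the=np.radians(167.8)+.01
prev=rel; L=[]
for k in range(1,23):
    th=th0+k*(the-th0)/22; q=r*np.array([np.cos(th),np.sin(th)]); d=q-prev; prev=q
    L.append([float(round(d[0]*U[0]/.05,3)),float(round(d[0]*U[1]/.05,3)),float(round(d[1]/.05,3))])
print(L)
E
```

```text
rel [0.0463 0.1552] r 0.162 guard 1.648 f [ 1.3 -0.   3.9] w 0.009432626562011307 t 64.95
[[-0.241, 0.021, 0.034], [-0.237, 0.021, 0.043], [-0.24, 0.021, 0.025], [-0.241, 0.021, 0.006], [-0.241, 0.021, -0.012], [-0.239, 0.021, -0.03], [-0.236, 0.021, -0.048], [-0.232, 0.02, -0.066], [-0.226, 0.02, -0.083], [-0.219, 0.019, -0.1], [-0.211, 0.019, -0.116], [-0.202, 0.018, -0.132], [-0.192, 0.017, -0.147], [-0.18, 0.016, -0.161], [-0.167, 0.015, -0.174], [-0.154, 0.014, -0.186], [-0.14, 0.012, -0.197], [-0.124, 0.011, -0.207], [-0.108, 0.01, -0.216], [-0.092, 0.008, -0.224], [-0.075, 0.007, -0.23], [-0.057, 0.005, -0.235]]
```

Request:
play_rows:
  twist:
    - [0, 0, 0]
    - [0, 0, 0]
    - [0, 0, 0]
    - [0, 0, 0]
    - [0, 0, 0]
    - [0, 0, 0]
    - [0, 0, 0]
    - [0, 0, 0]
    - [0, 0, 0]
    - [0, 0, 0]
    - [0, 0, 0]
  travel:
    - [-0.241, 0.021, 0.034]
    - [-0.237, 0.021, 0.043]
    - [-0.24, 0.021, 0.025]
    - [-0.241, 0.021, 0.006]
    - [-0.241, 0.021, -0.012]
    - [-0.239, 0.021, -0.03]
    - [-0.236, 0.021, -0.048]
    - [-0.232, 0.02, -0.066]
    - [-0.226, 0.02, -0.083]
    - [-0.219, 0.019, -0.1]
    - [-0.211, 0.019, -0.116]
  grip: [1, 1, 1, 1, 1, 1, 1, 1, 1, 1, 1]

```text
time_s: 66.05
ee_pos: [0.4954, -0.3492, 0.1781]
eef_rot: [-1.571, 0.001, -1.656]
force: [2.2, 3.3, -0.0]
grip_width: 0.0094
```

```bash
python3 - <<'E'
from h import *
rel=barstate(); r=.1606
th0=np.arctan2(rel[1],rel[0]); the=np.radians(167.8)+.01
prev=rel; L=[]
for k in range(1,12):
    th=th0+k*(the-th0)/11; q=r*np.array([np.cos(th),np.sin(th)]); d=q-prev; prev=q
    L.append([float(round(d[0]*U[0]/.05,3)),float(round(d[0]*U[1]/.05,3)),float(round(d[1]/.05,3))])
print(L)
E
```

```text
rel [-0.0828  0.1371] r 0.1601 guard 0.815 f [ 2.2  3.3 -0. ] w 0.00942395883251259 t 66.05
[[-0.205, 0.018, -0.124], [-0.19, 0.017, -0.147], [-0.179, 0.016, -0.161], [-0.166, 0.015, -0.174], [-0.153, 0.013, -0.186], [-0.138, 0.012, -0.197], [-0.123, 0.011, -0.206], [-0.108, 0.009, -0.215], [-0.091, 0.008, -0.223], [-0.074, 0.007, -0.229], [-0.057, 0.005, -0.234]]
```

Request:
play_rows:
  twist:
    - [0, 0, 0]
    - [0, 0, 0]
    - [0, 0, 0]
    - [0, 0, 0]
    - [0, 0, 0]
    - [0, 0, 0]
    - [0, 0, 0]
    - [0, 0, 0]
    - [0, 0, 0]
    - [0, 0, 0]
    - [0, 0, 0]
    - [0, 0, 0]
  travel:
    - [-0.205, 0.018, -0.124]
    - [-0.19, 0.017, -0.147]
    - [-0.179, 0.016, -0.161]
    - [-0.166, 0.015, -0.174]
    - [-0.153, 0.013, -0.186]
    - [-0.138, 0.012, -0.197]
    - [-0.123, 0.011, -0.206]
    - [-0.108, 0.009, -0.215]
    - [-0.091, 0.008, -0.223]
    - [-0.074, 0.007, -0.229]
    - [-0.057, 0.005, -0.234]
    - [0, 0, 0]
  grip: [1, 1, 1, 1, 1, 1, 1, 1, 1, 1, 1, 1]

```text
time_s: 67.25
ee_pos: [0.4215, -0.3436, 0.0724]
eef_rot: [-1.571, -0.0, -1.657]
force: [6.1, 0.8, -2.3]
grip_width: 0.009
```

```bash
python3 -c "
from h import *
barstate()"
```

```text
rel [-0.1568  0.0314] r 0.1599 guard -0.015 f [ 6.1  0.8 -2.3] w 0.009024787517654245 t 67.25
```

Request:
play_rows:
  twist:
    - [0, 0, 0]
    - [0, 0, 0]
    - [0, 0, 0]
    - [0, 0, 0]
  travel:
    - [0, 0, -0.04]
    - [0, 0, -0.04]
    - [0, 0, 0]
    - [0, 0, 0]
  grip: [1, 1, 1, 1]

```text
time_s: 67.65
ee_pos: [0.4215, -0.3442, 0.0706]
eef_rot: [-1.571, -0.002, -1.656]
force: [-4.0, 5.6, 19.5]
grip_width: 0.0094
```

```bash
python3 -c "
from h import *
barstate()
s=ctrl.camera('scene'); save(s,'zq_s.png',5,(200,180,320,290))"
```

```text
rel [-0.1568  0.0296] r 0.1596 guard -0.027 f [-4.   5.6 19.5] w 0.009423977630331546 t 67.65
```

View pics/zq_s.png

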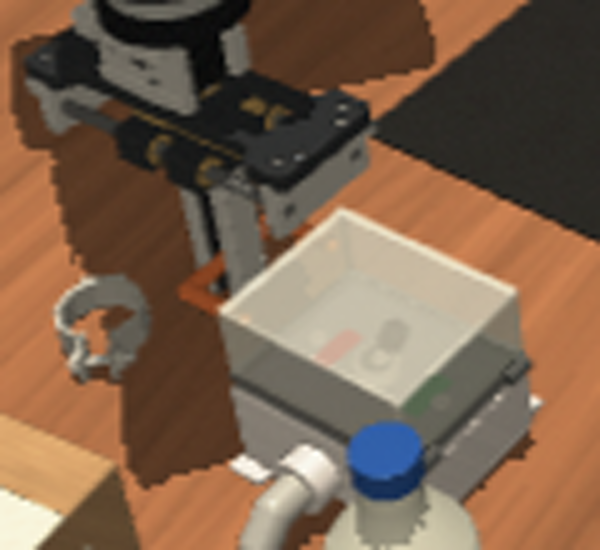

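Request:
play_rows:
  twist:
    - [0, 0, 0]
    - [0, 0, 0]
    - [0, 0, 0]
    - [0, 0, 0]
    - [0, 0, 0]
    - [0, 0, 0]
    - [0, 0, 0]
    - [0, 0, 0]
    - [0, 0, 0]
    - [0, 0, 0]
  travel:
    - [0, 0, 0]
    - [0.01, 0, 0]
    - [0, 0, 0]
    - [0, 0, 0]
    - [0, 0, 0.2]
    - [0, 0, 0.4]
    - [0, 0, 0.6]
    - [0, 0, 0.6]
    - [0, 0, 0.6]
    - [0, 0, 0]
  grip: [0.4, 0.4, 0.4, 0.4, 0.4, 0.4, 0.4, 0.4, 0.4, 0.4]

```text
time_s: 68.7
ee_pos: [0.4229, -0.3443, 0.1939]
eef_rot: [-1.567, -0.004, -1.656]
force: [0.2, 0.3, -0.5]
grip_width: 0.0278
```

Request:
play_rows:
  twist:
    - [0, 0, 0]
    - [0, 0, 0]
    - [0, 0, 0]
    - [0, 0, 0]
    - [0, 0, 0]
    - [0, 0, 0]
  travel:
    - [-0.1, 0.6, 0.3]
    - [-0.1, 0.6, 0.2]
    - [-0.1, 0.6, 0]
    - [-0.1, 0.6, 0]
    - [-0.1, 0.6, 0]
    - [0, 0, 0]
  grip: [0.4, 0.4, 0.4, 0.4, 0.4, 0.4]

```text
time_s: 69.3
ee_pos: [0.3962, -0.191, 0.2142]
eef_rot: [-1.572, 0.001, -1.654]
force: [0.2, -0.2, 0.1]
grip_width: 0.0286
```

```bash
python3 - <<'E'
from h import *
s=ctrl.camera('scene'); t=ctrl.camera('top'); print(ctrl.get_obs()["time_s"],ctrl.get_obs()["force"])
save(s,'zr_s.png',6,(220,210,320,290)); save(s,"zr_full.png"); save(t,"zr_t.png",6,(350,180,440,280)); cv2.imwrite("pics/zr_rs.png",big(s,(370,105,412,140),16)); cv2.imwrite("pics/zr_rt.png",big(t,(150,170,200,220),12)); save(t,"zr_tf.png")
E
```

```text
69.4 [-0.58248026  0.35014242 -0.40311477]
```

View pics/zr_s.png

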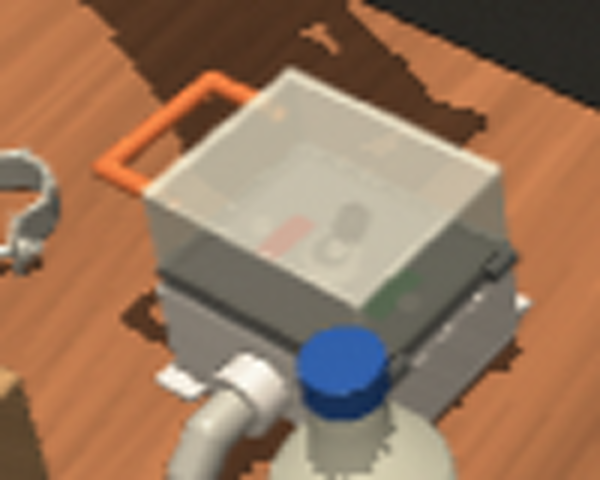

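View pics/zr_t.png

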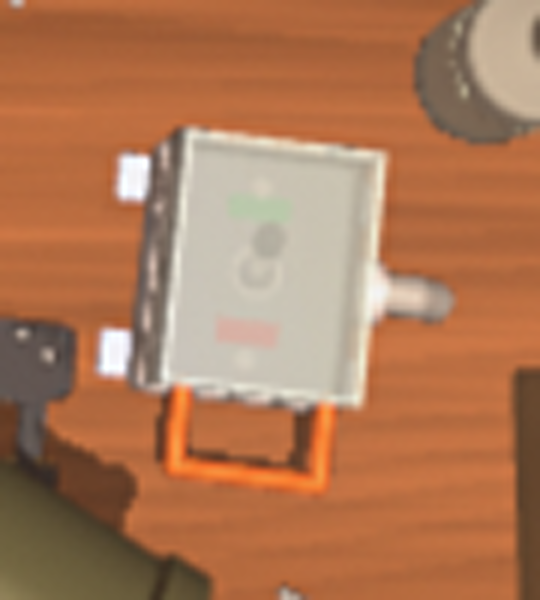

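View pics/zr_rs.png

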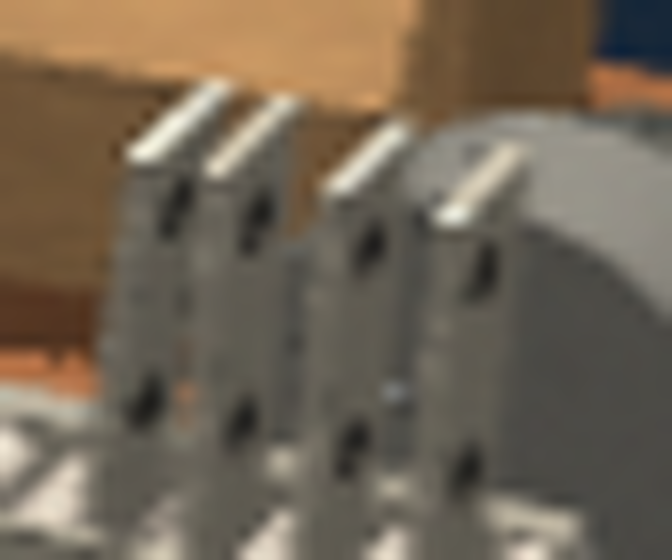

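View pics/zr_tf.png

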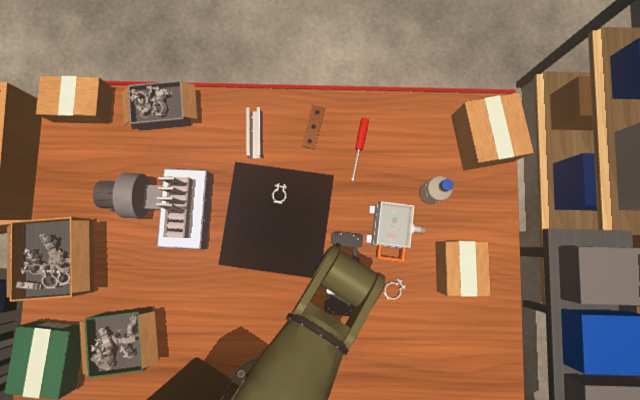

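```bash
python3 - <<'E'
from h import *
s=ctrl.camera('scene'); t=ctrl.camera('top')
W=lambda q,s_,o_: (np.array(q)+.5)/s_-.5+np.array(o_)
for a,b in (((197,483),(178,122)),((205,395),(251,137)),((216,255),(367,160)),((226,117),(480,185))):
    print(tri(t,W(a,14,(150,170)),s,W(b,16,(370,105))))
E
```

```text
(array([0.55193571, 0.26402436, 0.19548908]), np.float64(0.0007442382597865307))
(array([0.56856284, 0.26379381, 0.19541969]), np.float64(0.0001945800065769137))
(array([0.59486641, 0.26348829, 0.19559117]), np.float64(0.0001612306004538071))
(array([0.62057654, 0.26324082, 0.19538145]), np.float64(0.00040165076243022755))
```

```bash
python3 -c "
from h import *
print(ctrl.hand_in())"
```

```text
the job is handed in; nothing more can be done
None
```

I stood all four zinc plates on end in the rack, in slots 6, 5, 4 and 3. Then I opened the guard, pushed the toggle over to on until it hit its stop, and shut the guard. The job was handed in at about 70 s.

- **Plates:** The last measurement put all four plate tops at about 195.5 mm. That is 1.5 mm under the expected 197 mm, equally for all four, so I take it as camera error. Each plate also met the slot floor at the expected height when I let it go.
- **Switch:** The toggle resisted with about 19 N at its stop, and in the top view it leans to the green mark. The guard took about 20 N at its closed stop and shows shut in both the top and scene views.
- **Rest of the bench:** The mat is clear of plates. Both hangers, the carton, strut, screwdriver, bottle and brown look-alike look unmoved.

**One check was off:** between about 52 s and 62 s, while I worked the switch box, the slot 3 plate tipped to lean about 4° away from the robot. That fits inside the slot's slack and its top is level with the others, so I judged it seated and did not re-grip it.

**Other departures from plan:**
- The first plate was lifted, turned a little in the grip and was laid back on the mat. I then turned the wrist to reach the rack and picked it up again.
- The third plate picked was turned about 9° on the mat by a wrong entry of mine before lifting. It had no later effect.

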